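# Change over the jars on the polishing mill

### The job

The jar mill on the jeweller's bench has finished its run: take the finished jar off the rollers and stand it upright in the steel tray. Then load every fresh jar standing on the bench: slip a black rubber drive ring over its lid neck, fully down on the shoulder, and lay the jar gently, without dropping it, on its side along the mill, resting between the two rollers on its foot band and ring. Only when all of them are loaded and the finished jar is in the tray, push the mill's toggle switch over to on, away from the robot; leave the other things on the bench where they are.

Things in the scene. Friction and masses are not known exactly. Their poses are not given: they have to be found in the camera images.
- jar1: fresh mill jar, 84 mm tall, upright on the bench: white body 56 mm across, black rubber foot band (60 mm across, z 0 to 12), shoulder at z = 64, above it the bare steel lid neck, 44 mm across, z 64 to 84, top 4 mm bevelled. Origin: centre of its underside, z axis along the jar to the lid. 0.25 to 0.4 kg. Fresh jars are all alike; two or three are there
- jar1_seat (a point): point on jar1's axis 73 mm above its underside: where the centre of a ring is when the ring is fully down on the shoulder
- ring1: black rubber drive ring, rigid, 60 mm outside, 47 mm hole (1.5 mm clearance all round on a jar's lid neck), 18 mm high, lying flat on the bench; origin at its centre (9 mm above the bench), z along its axis. Any ring fits any jar; a ring may be left over
- jar2: fresh mill jar, 84 mm tall, upright on the bench: white body 56 mm across, black rubber foot band (60 mm across, z 0 to 12), shoulder at z = 64, above it the bare steel lid neck, 44 mm across, z 64 to 84, top 4 mm bevelled. Origin: centre of its underside, z axis along the jar to the lid. 0.25 to 0.4 kg. Fresh jars are all alike; two or three are there
- jar2_seat (a point): point on jar2's axis 73 mm above its underside: where the centre of a ring is when the ring is fully down on the shoulder
- ring2: black rubber drive ring, rigid, 60 mm outside, 47 mm hole (1.5 mm clearance all round on a jar's lid neck), 18 mm high, lying flat on the bench; origin at its centre (9 mm above the bench), z along its axis. Any ring fits any jar; a ring may be left over
- jar3: fresh mill jar, 84 mm tall, upright on the bench: white body 56 mm across, black rubber foot band (60 mm across, z 0 to 12), shoulder at z = 64, above it the bare steel lid neck, 44 mm across, z 64 to 84, top 4 mm bevelled. Origin: centre of its underside, z axis along the jar to the lid. 0.25 to 0.4 kg. Fresh jars are all alike; two or three are there
- jar3_seat (a point): point on jar3's axis 73 mm above its underside: where the centre of a ring is when the ring is fully down on the shoulder
- ring3: black rubber drive ring, rigid, 60 mm outside, 47 mm hole (1.5 mm clearance all round on a jar's lid neck), 18 mm high, lying flat on the bench; origin at its centre (9 mm above the bench), z along its axis. Any ring fits any jar; a ring may be left over
- finished_jar: the finished jar: same size and shape as a fresh jar (84 mm long, body 56 mm) with its drive ring already on (60 mm across, z 64 to 82; it does not come off); at the start it lies on the mill's rollers, lid end towards the mill's +y. Origin: centre of its foot face, z axis along the jar towards the lid. About 0.33 kg
- mill: roller jar mill, fixed: grey base 150 (x) by 380 mm (y, from -185 to +195), deck at z = 60. Two free-turning steel rollers, 22 mm across, along its y axis at x = -26.4 and +26.4, z = 82, between two bearing plates (96 mm wide, top z = 100) with inner faces at y = -115 and +185. Toggle switch on the deck at the -y end. Origin: centre of the underside; +x away from the robot; may be yawed a little
- bed (a point): middle of the roller bed, on the axis of a lying jar (113.4 mm above the mill's underside, 35 mm to +y of its centre), frame parallel to the mill's. A jar resting on both rollers by foot band and ring has its axis along this y axis, at x = 0, z = 0, its top at z = 30; the bed is clear from y = -150 to +150 mm, room for three jars in a row
- switch (a joint): the mill's toggle switch: 0 = off (lever leans to the mill's -x, towards the robot), 1.0 = on (leans to +x, away from the robot). It pivots about the mill's y axis at 82 mm above the mill's underside, 155 mm from the mill's centre towards -y, moves with less than 3 N and stays where it is left
- switch_tip (a point): centre of the black ball, 26 mm across, at the end of the 45 mm switch lever
- tray: shallow steel tray, fixed on the bench, 130 mm (x) by 170 mm (y), walls 3 mm thick and 14 mm high, inner floor 3 mm above the bench; origin: centre of the underside
- pliers: red-handled pliers lying on the bench, 125 mm long along its x axis, 14 mm high; to be left alone
- file: flat file with wooden handle, 210 mm long along its x axis, 20 mm high; to be left alone
- loupe: black eye loupe, 40 mm across, 30 mm high; to be left alone
- compound_bar: reddish bar of polishing compound, 75 x 35 x 22 mm; to be left alone
- dish: small white ceramic dish, 72 mm across, 20 mm high; to be left alone
- hammer: hammer with wooden handle, 260 mm long; to be left alone

How it is judged:
By the outcome, as a careful person would: the job done as asked, in the order asked, and still so for the second after the job is handed in, with the robot touching nothing.
Of jar1, jar2, jar3 only 2 to 3 are there at a start; the rules pass over those that are not, and their reading is None.
At some moment in a run one of ring1, ring2, ring3 may be knocked a few centimetres aside while the robot is not near it.
Once in a run the grip may slacken for a moment while it holds something.
It also fails if it takes over 210 s, if anything falls off the work surface, if the arm or the gripper's body presses on something with over 40 N, if the wrist force passes 120 N, or if a joint passes its speed limit or range.

### The arm

A 6-joint arm with a two-finger parallel gripper is mounted at the origin on the work surface. World frame = base frame: x ahead of the robot, y to its left, z up, the work surface at z = 0. Lengths are in m, angles in rad, forces in N, time in s.
With the tool pointing down it reaches from about 0.35 to 0.975 m from the base axis. Payload 7.1 kg.
Tool frame: the origin (TCP) lies where the fingers leave the gripper's body, on its centre line; the fingertips stand 80 mm ahead of it and the grasp point (between the pads) lies 61 mm ahead of it; z points along the fingers, x is the direction in which the jaws open and shut, and the axes are right-handed (so a half turn about z gives the same grasp; the last joint's range is limited). The gripper opens to 88 mm and grips with 3 to 60 N. Pads are 20 mm wide; open, the fingers measure 115 mm over their backs; the gripper's body (75 mm by 178 mm) begins 61 mm behind the grasp point.
Start: joints at [-1.217, 0.423, 1.63, -0, 1.089, -0.019], TCP at [0.228, -0.582, 0.303] pointing down, gripper open.
Joint ranges: [-3, 3], [-0.9, 2.11], [0.09, 2.58], [-1.31, 4.45], [0.11, 2.69], [-2.54, 2.54]. Speed limits (rad/s): [2.39, 2.39, 3.01, 3.14, 3.14, 3.14].

### API

Orientations are given as [roll, pitch, yaw] about the fixed x, y, z axes, in that order (R = Rz(yaw) Ry(pitch) Rx(roll)).
In Python, from workcell import env gives the robot as it stands. The module is installed in compiled form; this text tells all that it offers.
- The arm moves only by the tool send_rows, never from a script. Its argument "rows" is a list of rows, each a list of 6 numbers: the shift along the tool's x, y, z in cm, then the turn, a rotation vector about the tool's x, y, z in rad. A call has 1 to 8 rows; each row shifts and turns the commanded pose from where the row before left it, along the tool's axes as they then stand; what a row does not reach is not made up. A row lasts 1/10 s, in which the tool goes at most 50 mm and 8.59 degrees, less where a joint would pass 70% of its speed; a pose out of reach is approached as far as the arm can. A call with a gripper value outside its range is refused whole. "grip" is the closure, from -1 (fully open) to 1 (shut), set as the call begins (left out, the last holds). The fingers move at their own pace and stop on an object; the grip force is fixed at half the most. Time passes only in rows, so rows that do not move let the fingers close. It gives the time, the measured TCP pose, the force and the opening at its end, in the units of the state.
- env.observe(): the state, without advancing time (a new reading comes with each control period).
- env.camera(name): name is "scene" or "top" or "wrist"; returns the picture (420x560x3 uint8, red, green, blue); there is no depth.
- env.camera_params(name): a dict with "fx", "fy", "cx", "cy" (pixels), "R" (3x3) and "t" (3): a world point X has camera coordinates R X + t. Camera axes: x right, y down, z forward; pixel columns grow to the right and rows downward; lengths in m; the calibration is good to about 2 mm. A picture is of the moment at which its call begins: read the wrist's pose just before it. camera_params takes no time and is no camera call; for the wrist camera it gives the pose at the moment of the call.
- env.close_job(): hands the job in, once; it reports no verdict.
The state is a dict: "time": time; "qpos": joint angles; "qvel": joint speeds; "tau": joint torques, N m; "tool_pos": TCP position; "ee_rot": TCP orientation; "force": force on the tool from outside, world axes, zero at the start; "torque": the same for the moment, N m; "grip_width": opening from 0.0 (shut) to 1.0 (fully open).
Only numpy, scipy, OpenCV 4.12 (cv2) and the standard library are available. Lean on these libraries where they do the work, as an engineer would, in place of code of your own. Each camera call takes 0.05 s, during which the arm holds its last target.

## Working session

There is one attempt and no reset: what is moved stays moved. The work goes in short steps, Python scripts to look and compute and a tool call to move; the robot and the scene stay as the last step left them, time stands still between calls to the robot, and variables do not carry over. Pictures are saved under pics/ and viewed, and the job is handed in when it is done.

Besides the shell and the picture viewer there is one more tool, called after "Request:" as name([rows], argument=value, ...), one row to a line, values as JSON. send_rows: Moves the arm, as the interface text tells. Its arguments: {"type":"object","properties":{"rows":{"type":"array","items":{"type":"array","items":{"type":"number"}}},"grip":{"type":"number"}},"required":["rows"]}

```bash
mkdir -p pics; ls; python3 - <<'E'
from workcell import env
import cv2
print(env.observe())
for n in ["scene","top","wrist"]:
    p=env.camera_params(n); print(n,p)
    im=env.camera(n); cv2.imwrite(f"pics/{n}0.png",im[:,:,::-1])
E
```

```text
pics
{'time': 0.0, 'qpos': array([-1.21703152e+00,  4.23835631e-01,  1.63069443e+00, -4.69665500e-05,
        1.08857672e+00, -1.89950245e-02]), 'qvel': array([ 0.00181932,  0.00029409, -0.0007849 , -0.00056397, -0.0006457 ,
        0.00136535]), 'tau': array([-6.59855559e-04, -5.44623649e+01, -2.73664874e+01,  6.42961124e-02,
        2.27381196e-02, -1.19952456e-04]), 'tool_pos': array([ 0.22748463, -0.58166472,  0.30190311]), 'ee_rot': array([ 3.14157984e+00,  1.51463791e-03, -1.19801469e+00]), 'force': array([ 0.04647136,  0.62709731, -0.05103053]), 'torque': array([ 0.01218776, -0.02410155,  0.0277977 ]), 'grip_width': 1.005151223653851}
scene {'fx': 450.8341872936995, 'fy': 450.8341872936995, 'cx': 275.065069152764, 'cy': 209.63924073102012, 'R': array([[ 0.38231904,  0.9238115 , -0.02011112],
       [ 0.64514458, -0.28244798, -0.70993775],
       [-0.661529  ,  0.25844814, -0.70397723]]), 't': array([-0.11853483, -0.29194138,  1.50086005])}
top {'fx': 499.2617393226528, 'fy': 499.2617393226528, 'cx': 276.268214279202, 'cy': 207.43734160798098, 'R': array([[ 0.00189712, -0.99997797, -0.00636034],
       [-0.99134272, -0.00104564, -0.13129554],
       [ 0.131286  ,  0.00655436, -0.99132287]]), 't': array([-0.04739783,  0.50873201,  1.48763642])}
wrist {'fx': 295.85663630662816, 'fy': 295.85663630662816, 'cx': 282.25879882608587, 'cy': 209.43591822064613, 'R': array([[ 0.36367801, -0.9315227 , -0.00193759],
       [-0.89942245, -0.35168551,  0.25953141],
       [-0.24244083, -0.09264315, -0.96573272]]), 't': array([-0.62335009, -0.03135288,  0.39058404])}
```

View pics/top0.png

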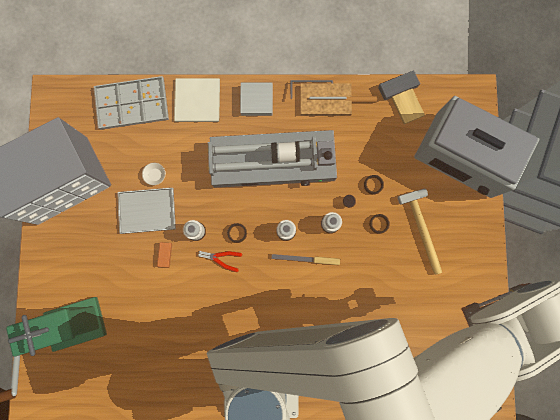

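View pics/scene0.png

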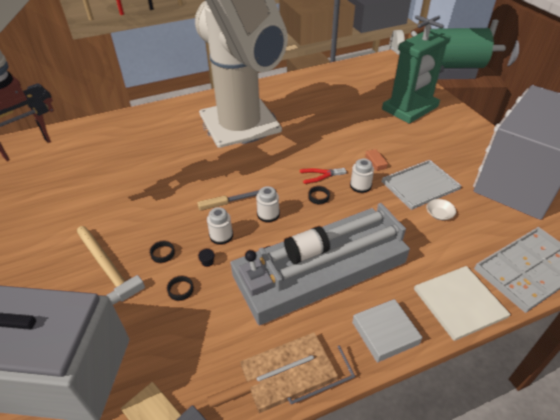

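View pics/wrist0.png

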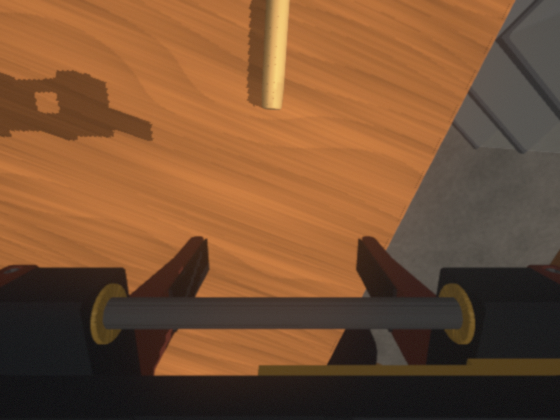

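```bash
cat > h.py <<'E'
import numpy as np, cv2
from scipy.spatial.transform import Rotation as Ro
from workcell import env
def pose():
    o=env.observe(); return np.array(o['tool_pos']),Ro.from_euler('xyz',o['ee_rot']).as_matrix(),o
def ray(p,u,v):
    d=np.array([(u-p['cx'])/p['fx'],(v-p['cy'])/p['fy'],1.]); R=p['R']; return -R.T@p['t'], R.T@d
def onz(p,u,v,z):
    c,d=ray(p,u,v); return c+d*(z-c[2])/d[2]
def proj(p,X):
    c=p['R']@np.array(X)+p['t']; return np.array([p['fx']*c[0]/c[2]+p['cx'],p['fy']*c[1]/c[2]+p['cy']])
def snap(n,name=None):
    p=env.camera_params(n); im=env.camera(n)
    if name: cv2.imwrite(f'pics/{name}.png',im[:,:,::-1])
    return im,p
def crop(im,name,u0,v0,u1,v1,s):
    cv2.imwrite(f'pics/{name}.png',cv2.resize(im[v0:v1,u0:u1,::-1],None,fx=s,fy=s,interpolation=cv2.INTER_CUBIC))
def toolR(yaw,tilt_dir=None,tilt=0.):
    """tool z down, tool x at angle yaw in the horizontal; then tilt about tool x by tilt"""
    R=Ro.from_euler('xyz',[np.pi,0,yaw]).as_matrix()
    return R@Ro.from_rotvec([tilt,0,0]).as_matrix()
def rows(pos,R,mx=4.0,mr=0.14,gp=False,start=None,n=None):
    """print rows from current pose to target TCP (or grasp pt) pose"""
    p,R0,o=pose() if start is None else (start[0],start[1],None)
    pos=np.array(pos,float)
    if gp: pos=pos-R@np.array([0,0,.061])
    w=Ro.from_matrix(R0.T@R).as_rotvec()
    k=n or max(1,int(np.ceil(max(np.linalg.norm(pos-p)*100/mx,np.linalg.norm(w)/mr))))
    out=[];cur=R0.copy()
    for i in range(k):
        s=cur.T@(pos-p)/k*100
        out.append([round(float(x),2) for x in s]+[round(float(x),3) for x in w/k]); cur=cur@Ro.from_rotvec(w/k).as_matrix()
    for r in out: print(r)
    print('n',k,'target',pos.round(4)); return pos,R
E
python3 - <<'E'
from h import *
p,R,o=pose()
q=env.camera_params('wrist'); c=-q['R'].T@q['t']
print('cam in tool',R.T@(c-p)); print(R.T@q['R'].T)
t=env.camera_params('top')
for n,(u,v,z) in dict(j1=(194,227,.084),j2=(287,226,.084),j3=(332,219,.084),r1=(236,233,.009),r2=(373,184,.009),r3=(378,224,.009),loupe=(348,201,.03),tray=(146,211,0),mill=(272,158,.06),fj=(287,152,.11),dish=(152,174,.02),ball=(326,155,.115)).items(): print(n,onz(t,u,v,z).round(3))
im=cv2.imread('pics/top0.png')
crop(im[:,:,::-1],'topc',100,120,400,290,2.6)
E
```

```text
cam in tool [-0.00058487 -0.07068187 -0.08211847]
[[ 9.99999658e-01 -3.82793724e-04 -7.33137810e-04]
 [ 5.59977727e-04  9.65722506e-01  2.59576055e-01]
 [ 6.08643598e-04 -2.59576377e-01  9.65722390e-01]]
j1 [0.444 0.194 0.084]
j2 [ 0.447 -0.079  0.084]
j3 [ 0.468 -0.211  0.084]
r1 [0.433 0.077 0.009]
r2 [ 0.586 -0.347  0.009]
r3 [ 0.461 -0.36   0.009]
loupe [ 0.529 -0.266  0.03 ]
tray [0.502 0.36  0.   ]
mill [ 0.657 -0.034  0.06 ]
fj [ 0.663 -0.078  0.11 ]
dish [0.615 0.34  0.02 ]
ball [ 0.653 -0.192  0.115]
```

View pics/topc.png

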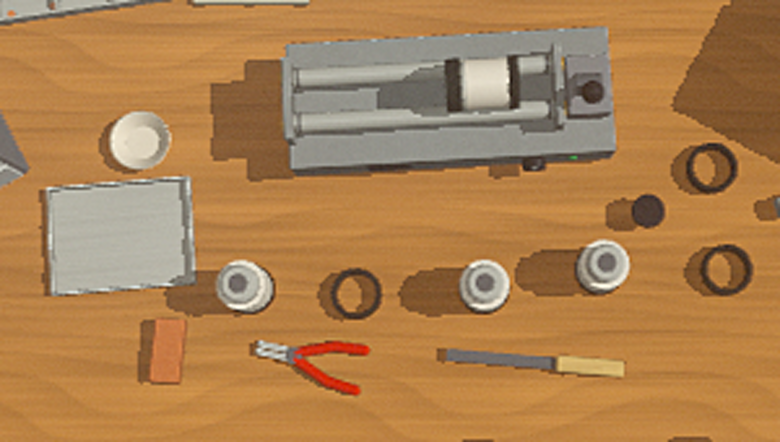

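```bash
python3 - <<'E'
from h import *
rows([0.52,-0.29,0.34],toolR(-np.pi/2))
E
```

```text
[-1.5, -3.44, -0.34, 0.0, 0.0, 0.034]
[-1.62, -3.39, -0.34, 0.0, 0.0, 0.034]
[-1.73, -3.33, -0.34, 0.0, 0.0, 0.034]
[-1.84, -3.27, -0.34, 0.0, 0.0, 0.034]
[-1.95, -3.21, -0.34, 0.0, 0.0, 0.034]
[-2.06, -3.14, -0.34, 0.0, 0.0, 0.034]
[-2.17, -3.07, -0.34, 0.0, 0.0, 0.034]
[-2.27, -2.99, -0.34, 0.0, 0.0, 0.034]
[-2.37, -2.91, -0.34, 0.0, 0.0, 0.034]
[-2.47, -2.83, -0.34, 0.0, 0.0, 0.034]
[-2.56, -2.75, -0.34, 0.0, 0.0, 0.034]
n 11 target [ 0.52 -0.29  0.34]
```

Request:
send_rows([
  [-1.5,-3.44,-0.34,0,0,0.034],
  [-1.62,-3.39,-0.34,0,0,0.034],
  [-1.73,-3.33,-0.34,0,0,0.034],
  [-1.84,-3.27,-0.34,0,0,0.034],
  [-1.95,-3.21,-0.34,0,0,0.034],
  [-2.06,-3.14,-0.34,0,0,0.034],
  [-2.17,-3.07,-0.34,0,0,0.034],
  [-2.27,-2.99,-0.34,0,0,0.034],
], grip=-1)

```text
time: 0.95
tool_pos: [0.4412, -0.3687, 0.3299]
ee_rot: [3.141, 0.0, -1.471]
force: [0.8, -1.3, -0.2]
grip_width: 1.0
```

Request:
send_rows([
  [-2.37,-2.91,-0.34,0,0,0.034],
  [-2.47,-2.83,-0.34,0,0,0.034],
  [-2.56,-2.75,-0.34,0,0,0.034],
  [0,0,0,0,0,0],
])

```text
time: 1.35
tool_pos: [0.5228, -0.2877, 0.3403]
ee_rot: [-3.14, 0.0, -1.569]
force: [0.1, 0.1, -0.1]
grip_width: 1.001
```

```bash
cat >> h.py <<'E'
def log():
    o=env.observe()
    with open('log.txt','a') as f: f.write(repr([list(map(float,o['qpos'])),list(map(float,o['tool_pos'])),list(map(float,o['ee_rot']))])+'\n')
    print('t',round(o['time'],2),'pos',o['tool_pos'].round(4),'rpy',o['ee_rot'].round(3),'q',o['qpos'].round(3),'F',o['force'].round(1),'g',round(o['grip_width'],3))
E
python3 - <<'E'
from h import *
log(); im,p=snap('wrist','w1')
E
```

```text
t 1.35 pos [ 0.5228 -0.2877  0.3403] rpy [-3.14   0.    -1.569] q [-5.230e-01  3.410e-01  1.661e+00  1.000e-03  1.138e+00  1.045e+00] F [ 0.1  0.1 -0.1] g 1.001
```

View pics/w1.png

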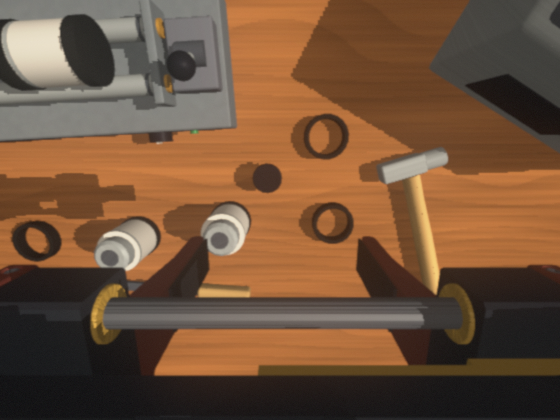

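```bash
python3 - <<'E'
from h import *
im=cv2.imread('pics/w1.png')[:,:,::-1]
crop(im,'w1c',0,100,360,275,2.2)
p=env.camera_params('wrist')
g=im.max(2); m=(g<62).astype(np.uint8)
cs,h=cv2.findContours(m,cv2.RETR_CCOMP,cv2.CHAIN_APPROX_NONE)
for i,c in enumerate(cs):
    a=cv2.contourArea(c)
    if a>150 and a<6000 :
        M=cv2.moments(c); u,v=M['m10']/M['m00'],M['m01']/M['m00']
        print(i,h[0][i][3],a,round(u,1),round(v,1),cv2.boundingRect(c),onz(p,u,v,.009).round(4))
E
```

```text
50 11 1210.0 460.1 313.2 (438, 282, 38, 63) [ 0.3097 -0.5724  0.009 ]
59 -1 1355.0 36.2 240.2 (13, 221, 47, 40) [0.4326 0.0779 0.009 ]
60 59 543.5 37.0 240.2 (24, 226, 27, 29) [0.4327 0.0768 0.009 ]
72 -1 2865.0 519.5 102.3 (465, 73, 95, 63) [ 0.6274 -0.6004  0.009 ]
74 -1 653.0 179.9 65.1 (163, 51, 33, 30) [ 0.6716 -0.157   0.009 ]
78 -1 439.5 11.1 75.5 (0, 44, 41, 46) [0.659  0.0618 0.009 ]
83 -1 2663.0 87.2 50.0 (61, 15, 53, 71) [ 0.6889 -0.0415  0.009 ]
```

View pics/w1c.png

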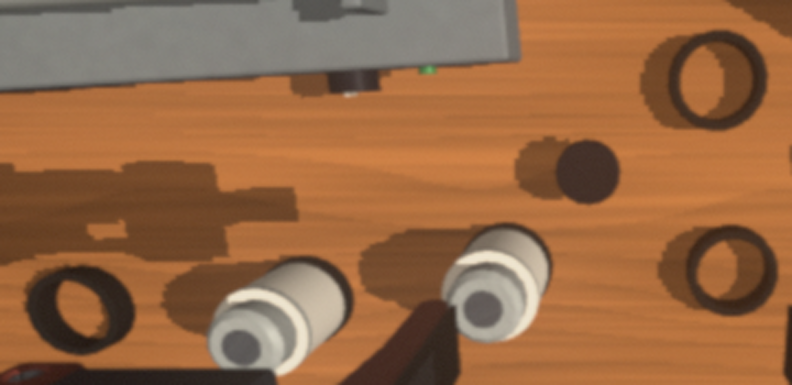

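Request:
send_rows([
  [-4,-2,0,0,0,0],
  [-4.5,-2.5,0,0,0,0],
  [-4.5,-2.5,0,0,0,0],
  [-4.5,-2.5,0,0,0,0],
  [-4,-2.2,-1,0,0,0],
  [-4,-2,-1,0,0,0],
  [0,0,0,0,0,0],
])

```text
time: 2.1
tool_pos: [0.6572, -0.0363, 0.3611]
ee_rot: [-3.139, 0.001, -1.568]
force: [-0.5, -0.2, -0.1]
grip_width: 0.998
```

```bash
python3 - <<'E'
from h import *
log(); im,p=snap('wrist','w2')
E
```

```text
t 2.1 pos [ 0.6572 -0.0363  0.3611] rpy [-3.139e+00  1.000e-03 -1.568e+00] q [-7.400e-02  4.160e-01  1.500e+00  1.000e-03  1.223e+00  1.494e+00] F [-0.5 -0.2 -0.1] g 0.998
```

View pics/w2.png

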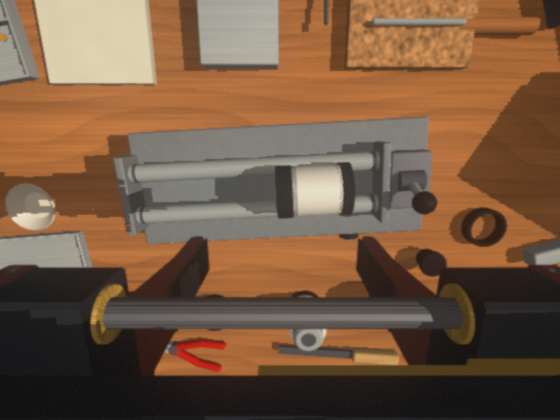

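```bash
python3 - <<'E'
from h import *
im=cv2.imread('pics/w2.png')[:,:,::-1]
crop(im,'w2c',100,100,460,260,2.2)
E
```

```text
(no output)
```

View pics/w2c.png

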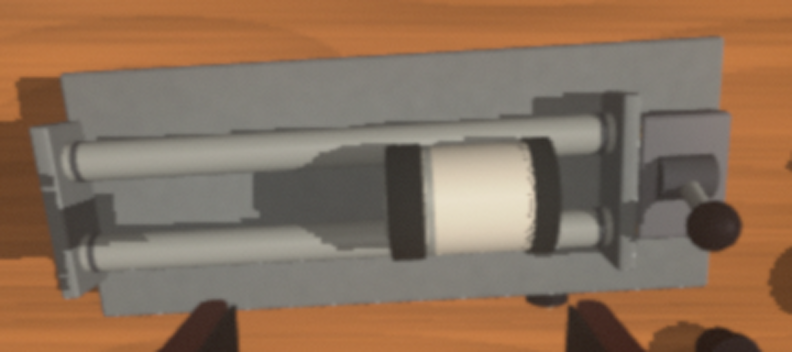

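```bash
python3 - <<'E'
from h import *
p=env.camera_params('wrist')
P=[(128.6,133.2),(428.2,117.3),(421.8,230.5),(147.3,243.2)]
X=np.array([onz(p,u,v,.06)[:2] for u,v in P]);print(X.round(4))
L=np.array([[.075,.195],[.075,-.185],[-.075,-.185],[-.075,.195]])
A=[];b=[]
mx=X.mean(0);ml=L.mean(0)
H=(L-ml).T@(X-mx);th=np.arctan2(H[0,1]-H[1,0],H[0,0]+H[1,1])
R=np.array([[np.cos(th),-np.sin(th)],[np.sin(th),np.cos(th)]])
o=mx-R@ml;print('yaw',th,'origin',o,'res',(X-(L@R.T+o)).round(4))
bed=o+R@[0,.035];print('bed',bed)
def inm(X): return R.T@(np.array(X)[:2]-o)
# check rollers: bearing plate inner faces, ring of jar top at z=.1434
f=lambda x,y,z:print((x,y),inm(onz(p,100+x/2.2,100+y/2.2,z)).round(4))
print('jar ring left/right edges, at top z .1434');[f(x,200,.1434) for x in (388,425,530,560)]
print('ring x edges z .113'); f(405,144,.113); f(405,259,.113); f(545,138,.113); f(545,254,.113)
print('ball'); f(713,226,.115)
# top cam check
im,t=snap('top')
for l in L: print(proj(t,[*(R@l+o),.06]).round(1))
crop(im,'t2',190,120,350,200,4.8)
E
```

```text
[[ 0.7223  0.1548]
 [ 0.7418 -0.2177]
 [ 0.5943 -0.2281]
 [ 0.5752  0.1486]]
yaw 0.052004267938471606 origin [ 0.65865842 -0.04060434] res [[-0.0011 -0.0033]
 [-0.0014  0.0037]
 [ 0.0009  0.0012]
 [ 0.0016 -0.0017]]
bed [ 0.6568391  -0.00565166]
jar ring left/right edges, at top z .1434
(388, 200) [0.0077 0.0086]
(425, 200) [ 0.0068 -0.0087]
(530, 200) [ 0.0043 -0.0577]
(560, 200) [ 0.0036 -0.0717]
ring x edges z .113
(405, 144) [ 0.0298 -0.0006]
(405, 259) [-0.0306  0.0024]
(545, 138) [ 0.0292 -0.071 ]
(545, 254) [-0.0315 -0.0714]
ball
(713, 226) [-0.0202 -0.1577]
[209.3 136.5]
[333.6 130.3]
[336.9 178.5]
[210.9 184.9]
```

View pics/t2.png

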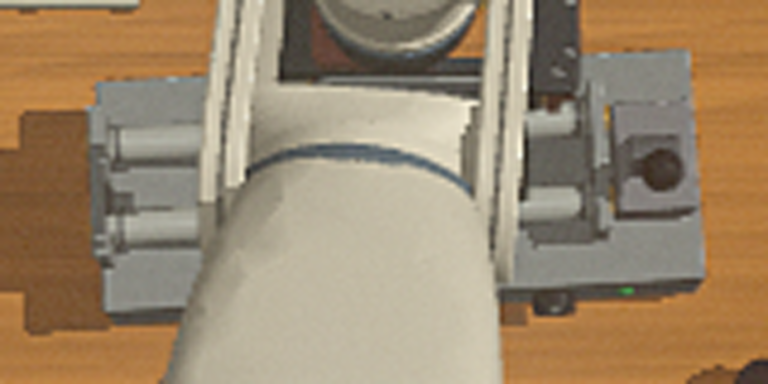

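```bash
cat > kin.py <<'E'
import numpy as np
from scipy.optimize import least_squares
from scipy.spatial.transform import Rotation as Ro
data=[eval(l) for l in open('log.txt')]
data.append([[-1.21703152e+00,4.23835631e-01,1.63069443e+00,-4.69665500e-05,1.08857672e+00,-1.89950245e-02],[0.22748463,-0.58166472,0.30190311],[3.14157984e+00,1.51463791e-03,-1.19801469e+00]])
rx=lambda a,t:Ro.from_rotvec(np.array(a)*t)
Z=[0,0,1];Y=[0,1,0]
def fk(q,P):
    d1,a1,L2,L3,a3,L6,lat=P
    R=rx(Z,q[0]);p=np.array([0,0,d1])+R.apply([a1,lat,0])
    R=R*rx(Y,q[1]);p=p+R.apply([0,0,L2])
    R=R*rx(Y,q[2]);p=p+R.apply([a3,0,L3])
    R=R*rx(Z,q[3])*rx(Y,q[4]);p=p+R.apply([0,0,L6])
    R=R*rx(Z,q[5])
    return p,R
def res(P):
    return np.concatenate([fk(q,P)[0]-p for q,p,r in data]+[1e-3*(np.array(P)-[.478,.05,.425,.425,0,.2,.02])])
if __name__=='__main__':
    s=least_squares(res,[.478,.05,.425,.425,0,.2,.02]);print(s.x.round(4),abs(s.fun).max())
    for q,p,r in data: print(fk(q,s.x)[0].round(4),np.round(p,4),fk(q,s.x)[1].as_euler('xyz').round(3),np.round(r,3))
E
python3 kin.py
```

```text
[ 3.585e-01 -2.000e-04  5.636e-01  4.843e-01  7.620e-02  2.776e-01
  1.190e-02] 0.0001385795740716072
[ 0.5228 -0.2877  0.3404] [ 0.5228 -0.2877  0.3403] [ 3.14  -0.     1.573] [-3.14   0.    -1.569]
[ 0.6572 -0.0363  0.3611] [ 0.6572 -0.0363  0.3611] [ 3.139e+00 -1.000e-03  1.574e+00] [-3.139e+00  1.000e-03 -1.568e+00]
[ 0.2275 -0.5817  0.3019] [ 0.2275 -0.5817  0.3019] [-3.142e+00 -2.000e-03  1.944e+00] [ 3.142e+00  2.000e-03 -1.198e+00]
```

```bash
cat > ik.py <<'E'
from kin import *
import sys
P=least_squares(res,[.478,.05,.425,.425,0,.2,.02]).x
lo=np.array([-3,-.9,.09,-1.31,.11,-2.54]);hi=np.array([3,2.11,2.58,4.45,2.69,2.54])
def ik(pos,R,q0=None):
    best=None
    for s in ([q0] if q0 is not None else [])+[[np.arctan2(pos[1],pos[0]),.4,1.6,x,y,z] for x in (0,1,-1,3.14) for y in (.6,1.3,2.2) for z in (-1.5,0,1.5)]:
        f=lambda q:np.concatenate([(fk(q,P)[0]-pos)*5,(Ro.from_matrix(R).inv()*(fk(q,P)[1]*rx(Z,np.pi))).as_rotvec()])
        s=np.clip(s,lo+.01,hi-.01)
        r=least_squares(f,s,bounds=(lo,hi))
        e=np.abs(r.fun).max()
        if best is None or e<best[0]-1e-4: best=(e,r.x)
        if e<1e-4 and q0 is not None: break
    return best
E
python3 - <<'E'
from ik import *
from h import toolR
o=np.array([.6587,-.0406]);th=.052
c,s=np.cos(th),np.sin(th)
def M(x,y,z): return np.array([o[0]+c*x-s*y,o[1]+s*x+c*y,z])
def chk(n,g,R):
    pos=g-R@[0,0,.061]; e,q=ik(pos,R); print(n,pos.round(3),'err',round(e,4),q.round(2))
for a in (50,60):
    a_=np.radians(a)
    for y in (-.035,-.06,.03,.125): chk(f'lying{a} {y}',M(0,y,.119),toolR(th,tilt=a_-np.pi/2))
    chk('tray',np.array([.5,.36,.045]),toolR(th,tilt=a_))
    for n,j in dict(j1=(.444,.194),j2=(.447,-.079),j3=(.468,-.211)).items():
        for yaw in (0.05,-.5,-1.57): chk(n+f'{a} yaw{yaw}',np.array([*j,.04]),toolR(yaw,tilt=a_))
E
```

```text
lying50 -0.035 [ 0.658 -0.036  0.166] err 0.0 [ 0.2   0.74  1.63 -0.81  1.07  0.66]
lying50 -0.06 [ 0.66  -0.061  0.166] err 0.0 [ 0.16  0.73  1.63 -0.83  1.05  0.64]
lying50 0.03 [0.655 0.029 0.166] err 0.0 [ 0.29  0.75  1.59 -0.76  1.13  0.69]
lying50 0.125 [0.65  0.123 0.166] err 0.0 [ 0.42  0.78  1.52 -0.69  1.23  0.74]
tray [0.502 0.313 0.084] err 0.0 [ 0.17  0.83  1.94  1.37  0.89 -1.08]
j150 yaw0.05 [0.446 0.147 0.079] err 0.0 [-0.17  0.81  2.07  1.16  0.95 -1.26]
j150 yaw-0.5 [0.422 0.153 0.079] err 0.0 [-0.14  0.83  2.35  1.96  0.89 -1.62]
j150 yaw-1.57 [0.397 0.194 0.079] err 0.0 [ 0.77  0.88  2.45  3.82  1.01 -1.42]
j250 yaw0.05 [ 0.449 -0.126  0.079] err 0.0 [-0.65  0.86  1.83  0.68  1.2  -1.2 ]
j250 yaw-0.5 [ 0.425 -0.12   0.079] err 0.0 [-0.79  0.81  2.1   1.12  0.96 -1.3 ]
j250 yaw-1.57 [ 0.4   -0.079  0.079] err 0.0 [-0.46  0.99  2.57  2.78  1.26 -1.76]
j350 yaw0.05 [ 0.47  -0.258  0.079] err 0.0 [-0.79  0.93  1.59  0.55  1.38 -1.16]
j350 yaw-0.5 [ 0.446 -0.252  0.079] err 0.0 [-0.93  0.85  1.86  0.9   1.1  -1.13]
j350 yaw-1.57 [ 0.421 -0.211  0.079] err 0.0 [-0.83  0
[... 457 characters left out ...]
] err 0.0 [-0.24  0.92  2.02  1.18  1.11 -1.36]
j160 yaw-0.5 [0.419 0.148 0.07 ] err 0.0 [-0.24  0.98  2.33  1.92  1.1  -1.76]
j160 yaw-1.57 [0.391 0.194 0.071] err 0.0 [ 0.86  1.06  2.45  3.89  1.31 -1.28]
j260 yaw0.05 [ 0.45  -0.132  0.071] err 0.0 [-0.7   0.96  1.75  0.71  1.36 -1.26]
j260 yaw-0.5 [ 0.422 -0.125  0.07 ] err 0.0 [-0.86  0.92  2.05  1.13  1.11 -1.39]
j260 yaw-1.57 [ 0.394 -0.079  0.071] err 0.0 [-0.54  1.24  2.57  2.67  1.64 -1.9 ]
j360 yaw0.05 [ 0.471 -0.264  0.071] err 0.0 [-0.82  1.03  1.5   0.59  1.54 -1.19]
j360 yaw-0.5 [ 0.443 -0.257  0.07 ] err 0.0 [-0.98  0.95  1.8   0.94  1.25 -1.21]
j360 yaw-1.57 [ 0.415 -0.211  0.071] err 0.0 [-0.92  1.02  2.4   2.32  1.23 -1.8 ]
```

```bash
cat >> h.py <<'E'
mo=np.array([.6587,-.0406]);mth=.052
def M(x,y,z):
    c,s=np.cos(mth),np.sin(mth); return np.array([mo[0]+c*x-s*y,mo[1]+s*x+c*y,z])
LY=toolR(mth,tilt=np.radians(-35)); UP=toolR(mth,tilt=np.radians(55))
DN=toolR(mth)
E
python3 - <<'E'
from h import *
rows(M(0,-.0345,.1184+.10),LY,gp=True)
E
```

```text
[0.0, -0.03, 0.7, -0.036, 0.038, -0.121]
[-0.02, -0.05, 0.7, -0.036, 0.038, -0.121]
[-0.04, -0.08, 0.7, -0.036, 0.038, -0.121]
[-0.05, -0.11, 0.69, -0.036, 0.038, -0.121]
[-0.06, -0.15, 0.68, -0.036, 0.038, -0.121]
[-0.07, -0.18, 0.68, -0.036, 0.038, -0.121]
[-0.07, -0.21, 0.67, -0.036, 0.038, -0.121]
[-0.07, -0.24, 0.66, -0.036, 0.038, -0.121]
[-0.06, -0.27, 0.64, -0.036, 0.038, -0.121]
[-0.05, -0.3, 0.63, -0.036, 0.038, -0.121]
[-0.04, -0.33, 0.62, -0.036, 0.038, -0.121]
[-0.02, -0.36, 0.6, -0.036, 0.038, -0.121]
[0.0, -0.38, 0.59, -0.036, 0.038, -0.121]
n 13 target [ 0.6587 -0.0401  0.2684]
```

Request:
send_rows([
  [0,-0.03,0.7,-0.036,0.038,-0.121],
  [-0.02,-0.05,0.7,-0.036,0.038,-0.121],
  [-0.04,-0.08,0.7,-0.036,0.038,-0.121],
  [-0.05,-0.11,0.69,-0.036,0.038,-0.121],
  [-0.06,-0.15,0.68,-0.036,0.038,-0.121],
  [-0.07,-0.18,0.68,-0.036,0.038,-0.121],
  [-0.07,-0.21,0.67,-0.036,0.038,-0.121],
  [-0.07,-0.24,0.66,-0.036,0.038,-0.121],
])

```text
time: 3.0
tool_pos: [0.6566, -0.0423, 0.3031]
ee_rot: [2.754, -0.122, -0.563]
force: [-0.4, 0.5, -0.1]
grip_width: 1.001
```

Request:
send_rows([
  [-0.06,-0.27,0.64,-0.036,0.038,-0.121],
  [-0.05,-0.3,0.63,-0.036,0.038,-0.121],
  [-0.04,-0.33,0.62,-0.036,0.038,-0.121],
  [-0.02,-0.36,0.6,-0.036,0.038,-0.121],
  [0,-0.38,0.59,-0.036,0.038,-0.121],
  [0,0,0,0,0,0],
])

```text
time: 3.6
tool_pos: [0.6568, -0.0417, 0.267]
ee_rot: [2.531, 0.006, 0.056]
force: [-0.4, -0.6, 0.8]
grip_width: 1.0
```

```bash
python3 - <<'E'
from h import *
log(); im,p=snap('wrist','w3')
rows(M(0,-.0345,.1184),LY,gp=True,mx=2.5)
E
python3 kin.py
```

```text
t 3.6 pos [ 0.6568 -0.0417  0.267 ] rpy [2.531 0.006 0.056] q [ 0.119  0.557  1.606 -0.683  1.134  0.409] F [-0.4 -0.6  0.8] g 1.0
[0.04, -1.45, 2.02, -0.0, 0.001, 0.001]
[0.04, -1.45, 2.02, -0.0, 0.001, 0.001]
[0.04, -1.45, 2.02, -0.0, 0.001, 0.001]
[0.03, -1.46, 2.02, -0.0, 0.001, 0.001]
n 4 target [ 0.6587 -0.0401  0.1684]
[0.3124 0.     0.5631 0.4849 0.0775 0.2296 0.0119] 0.0001655905248063871
[ 0.5228 -0.2877  0.3403] [ 0.5228 -0.2877  0.3403] [ 3.14  -0.     1.573] [-3.14   0.    -1.569]
[ 0.6572 -0.0363  0.3611] [ 0.6572 -0.0363  0.3611] [ 3.139e+00 -1.000e-03  1.574e+00] [-3.139e+00  1.000e-03 -1.568e+00]
[ 0.6568 -0.0417  0.267 ] [ 0.6568 -0.0417  0.267 ] [-2.531 -0.006 -3.086] [2.531 0.006 0.056]
[ 0.2275 -0.5817  0.3019] [ 0.2275 -0.5817  0.3019] [-3.142e+00 -2.000e-03  1.944e+00] [ 3.142e+00  2.000e-03 -1.198e+00]
```

View pics/w3.png

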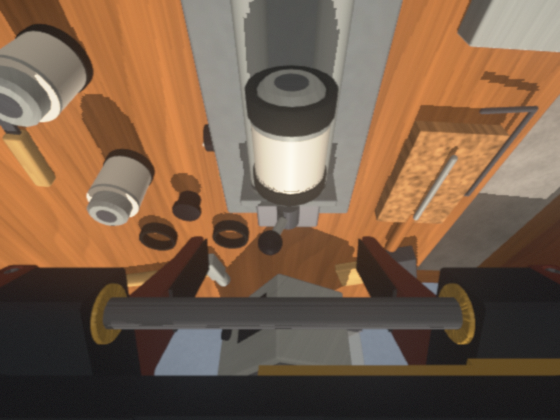

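```bash
python3 - <<'E'
from h import *
p=env.camera_params('wrist')
for y in (.0,-.0345,-.07):
    print(y,[proj(p,M(x,y,.1134)).round(1) for x in (-.03,0,.03)])
for n,im in (('w3',cv2.imread('pics/w3.png')[:,:,::-1]),):
    for v in (150,160,170):
        print(v,im[v,235:345:3,0])
    crop(im,'w3c',200,50,370,240,3)
E
```

```text
0.0 [array([240.4, 102. ]), array([285.5, 102.1]), array([330.6, 102.2])]
-0.0345 [array([245.4, 144.1]), array([285.1, 144.2]), array([324.9, 144.3])]
-0.07 [array([249.4, 178.2]), array([284.8, 178.3]), array([320.3, 178.4])]
150 [158 152  98  98 117 166 171 195 214 224 230 234 238 241 243 246 248 250
 252 252 250 247 245 243 241 238 235 231 224 213 188 165 113 104 155 156
 155]
160 [155 155 124 100 102 156 172 189 211 222 230 235 238 240 244 246 248 251
 252 252 250 247 245 243 240 238 234 229 222 206 173 148 102 107 156 157
 155]
170 [156 159 157 111 100 139  97 171 206 221 227 233 237 240 244 246 248 251
 253 252 250 247 245 243 240 237 232 227 216 191  95 112 102 150 158 157
 157]
```

View pics/w3c.png

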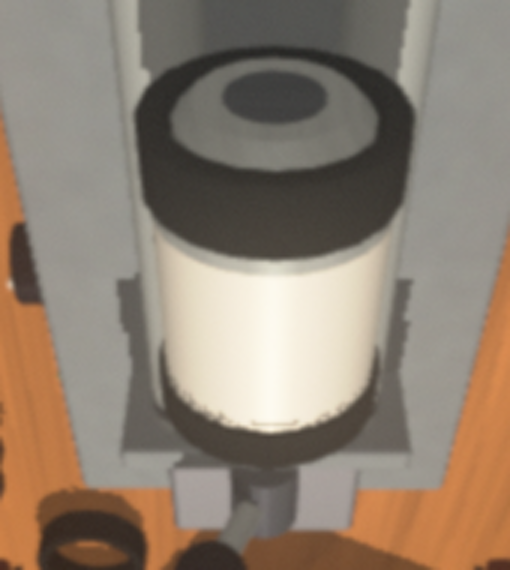

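```bash
python3 - <<'E'
from h import *
log()
im,p=snap('wrist','w4');log()
for y in (.01,-.0345,-.07):
    print(y,[proj(p,M(x,y,.1134)).round(1) for x in (-.03,0,.03)])
for v in (90,160):
    r=im[v,:,0].astype(int); print(v,[ (u,r[u]) for u in range(230,350,2)])
print([proj(p,M(*a)).round(1) for a in ((.075,.195,.06),(.075,-.185,.06),(-.075,-.185,.06))])
crop(im,'w4c',180,0,420,240,2.5)
E
```

```text
t 3.65 pos [ 0.6575 -0.0416  0.2679] rpy [2.532 0.003 0.052] q [ 0.119  0.557  1.604 -0.681  1.135  0.411] F [ 0.5 -0.3  0.7] g 1.002
t 3.7 pos [ 0.6582 -0.0414  0.2687] rpy [2.533e+00 1.000e-03 5.200e-02] q [ 0.119  0.556  1.603 -0.681  1.135  0.412] F [-0.1  0.7 -0.1] g 1.0
0.01 [array([238.7,  87.6]), array([285.6,  87.7]), array([332.6,  87.8])]
-0.0345 [array([245.4, 144.1]), array([285.1, 144.2]), array([324.9, 144.3])]
-0.07 [array([249.4, 178.2]), array([284.8, 178.3]), array([320.3, 178.4])]
90 [(230, np.int64(149)), (232, np.int64(150)), (234, np.int64(151)), (236, np.int64(150)), (238, np.int64(142)), (240, np.int64(142)), (242, np.int64(133)), (244, np.int64(55)), (246, np.int64(52)), (248, np.int64(52)), (250, np.int64(51)), (252, np.int64(49)), (254, np.int64(60)), (256, np.int64(102)), (258, np.int64(110)), (260, np.int64(112)), (262, np.int64(112)), (264, np.int64(114)), (266, np.int64(115)), (268, np.int64(116)), (270, np.int64(113)), (272, np.int64(115)), (274, np.int64(113)), (276, np.int64(115)), (278, np.int64(115)), (280, np.int64(109)), (282, np.int64(98)), (28
[... 1405 characters left out ...]
int64(251)), (294, np.int64(250)), (296, np.int64(248)), (298, np.int64(246)), (300, np.int64(245)), (302, np.int64(243)), (304, np.int64(242)), (306, np.int64(240)), (308, np.int64(239)), (310, np.int64(236)), (312, np.int64(233)), (314, np.int64(229)), (316, np.int64(225)), (318, np.int64(219)), (320, np.int64(208)), (322, np.int64(190)), (324, np.int64(171)), (326, np.int64(159)), (328, np.int64(117)), (330, np.int64(102)), (332, np.int64(102)), (334, np.int64(125)), (336, np.int64(157)), (338, np.int64(156)), (340, np.int64(157)), (342, np.int64(156)), (344, np.int64(155)), (346, np.int64(155)), (348, np.int64(156))]
[array([ 561.8, -649.8]), array([343.7, 215. ]), array([224.7, 214.7])]
```

View pics/w4c.png

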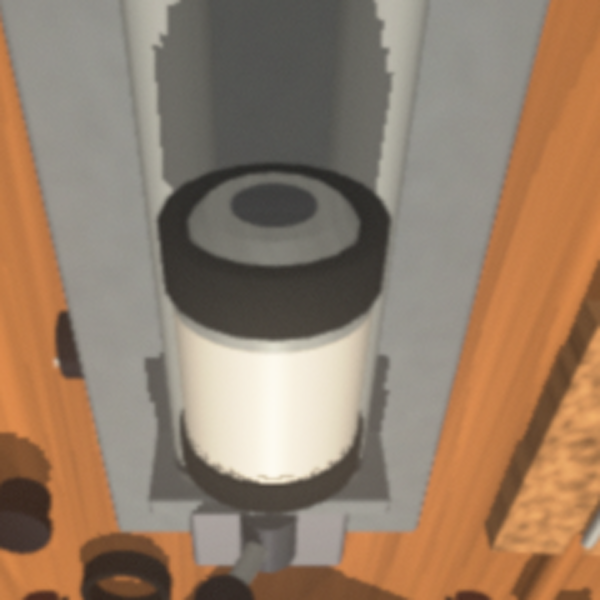

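```bash
python3 - <<'E'
from h import *
im,p=snap('wrist','w5');
im,p=snap('wrist','w5');log()
im,p=snap('wrist','w5');log()
for v in (80,90,100,110):
    r=im[v,200:380].max(1)<75; i=np.where(r)[0]+200; a=onz(p,i.min(),v,.1134),onz(p,i.max()+1,v,.1134)
    print(v,i.min(),i.max(), ((a[0]+a[1])/2).round(4))
for y in (0,.01,-.0345,-.07): print(proj(p,M(0,y,.1134)).round(1))
crop(im,'w5c',180,0,420,240,2.5)
def inm(X):
    c,s=np.cos(mth),np.sin(mth); d=np.array(X)[:2]-mo; return np.array([c*d[0]+s*d[1],-s*d[0]+c*d[1]])
for u,v in ((345.2,212),(228,212)): print(inm(onz(p,u,v,.06)).round(4))
E
```

```text
t 3.8 pos [ 0.659  -0.041   0.2694] rpy [ 2.533 -0.     0.053] q [ 0.119  0.556  1.601 -0.681  1.135  0.411] F [-0.3  0.4  0.8] g 1.0
t 3.85 pos [ 0.6591 -0.0408  0.2695] rpy [ 2.533 -0.     0.053] q [ 0.12   0.556  1.601 -0.681  1.135  0.411] F [ 0.3  0.4 -0.2] g 1.001
80 244 328 [ 0.6605 -0.0256  0.1134]
90 241 331 [ 0.661  -0.0323  0.1134]
100 242 329 [ 0.6611 -0.0393  0.1134]
110 243 328 [ 0.6615 -0.0467  0.1134]
[282.4 101.7]
[282.4  87.4]
[282.4 143.6]
[282.3 177.6]
[ 0.0788 -0.1805]
[-0.068  -0.1805]
```

View pics/w5c.png

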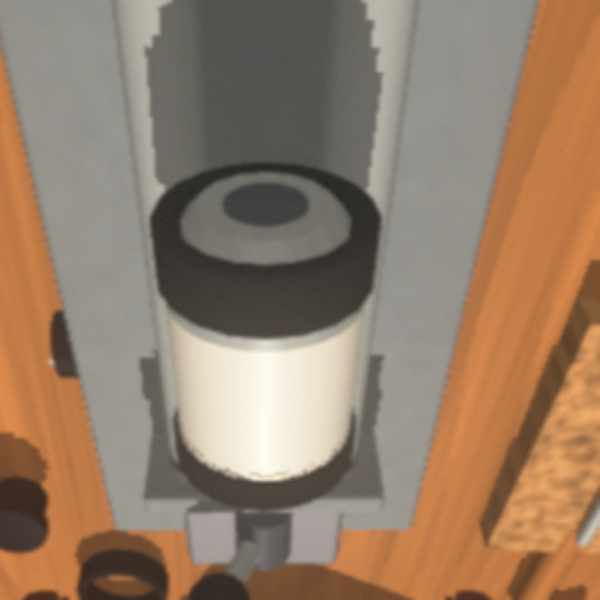

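```bash
sed -i 's/mo=np.array(\[.6587,-.0406\])/mo=np.array([.6614,-.0400])/' h.py; python3 - <<'E'
from h import *
p=env.camera_params('wrist')
def inm(X):
    c,s=np.cos(mth),np.sin(mth); d=np.array(X)[:2]-mo; return np.array([c*d[0]+s*d[1],-s*d[0]+c*d[1]])
print('lid',inm(onz(p,286,81.6,.1134)))
print('ring/body top edge z.1414', inm(onz(p,285.8,134.5,.1424)),inm(onz(p,286,192.5,.1434)))
for u,v in ((344,211.2),(226,211.2)): print(inm(onz(p,u,v,.06)).round(4))
# fits with old image 1 (w1 settled?) 
rows(M(0,-.0335,.1184),LY,gp=True,mx=2.5)
E
```

```text
lid [-0.0002578   0.01349954]
ring/body top edge z.1414 [-0.00042685 -0.00574055] [ 0.00022159 -0.05707487]
[ 0.0747 -0.1793]
[-0.0728 -0.1794]
[0.05, -1.19, 1.63, -0.0, -0.0, 0.0]
[0.05, -1.19, 1.63, -0.0, -0.0, 0.0]
[0.05, -1.19, 1.63, -0.0, -0.0, 0.0]
[0.05, -1.19, 1.63, -0.0, -0.0, 0.0]
[0.05, -1.19, 1.63, -0.0, -0.0, 0.0]
n 5 target [ 0.6613 -0.0385  0.1684]
```

Request:
send_rows([
  [0.05,-1.1,1.7,0,0,0],
  [0.05,-1.1,1.7,0,0,0],
  [0.05,-1.1,1.7,0,0,0],
  [0.05,-1.15,1.6,0,0,0],
  [0.05,-1.15,1.6,0,0,0],
  [0,0,0,0,0,0],
  [0,0,0,0,0,0],
])

```text
time: 4.55
tool_pos: [0.6612, -0.0412, 0.1679]
ee_rot: [2.532, 0.003, 0.056]
force: [-0.1, 0.6, 1.4]
grip_width: 0.995
```

```bash
python3 - <<'E'
from h import *
im,p=snap('wrist','w6');log()
rows(M(0,-.032,.1184),LY,gp=True,mx=2.5)
E
```

```text
t 4.6 pos [ 0.6617 -0.0412  0.1689] rpy [2.532e+00 1.000e-03 5.600e-02] q [ 0.119  0.693  1.631 -0.743  1.007  0.532] F [-0.4 -0.7  0.3] g 1.002
[-0.02, -0.37, -0.2, -0.001, -0.002, 0.004]
n 1 target [ 0.6612 -0.037   0.1684]
```

View pics/w6.png

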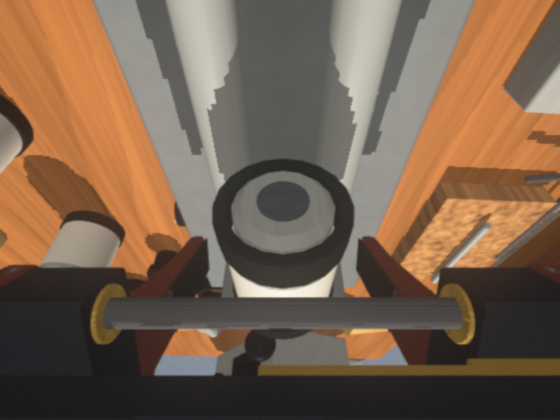

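```bash
python3 - <<'E'
from h import *
p=env.camera_params('wrist');c,s=np.cos(mth),np.sin(mth)
for u,v in ((284,200),):
    d=onz(p,u,v,.1134)[:2]-mo; print(c*d[0]+s*d[1],-s*d[0]+c*d[1])
E
```

```text
0.000502609356007765 0.012547108782050669
```

Request:
send_rows([
  [0,-0.35,-0.2,0,0,0],
  [0,0,0,0,0,0],
])

```text
time: 4.8
tool_pos: [0.6616, -0.0367, 0.1694]
ee_rot: [2.532, -0.001, 0.057]
force: [-1.1, 1.1, 0.4]
grip_width: 1.001
```

Request:
send_rows([
  [0,0,0,0,0,0],
  [0,0,0,0,0,0],
  [0,0,0,0,0,0],
  [0,0,0,0,0,0],
  [0,0,0,0,0,0],
  [0,0,0,0,0,0],
], grip=1)

```text
time: 5.4
tool_pos: [0.6611, -0.0373, 0.1684]
ee_rot: [2.532, 0.001, 0.056]
force: [0.5, -0.5, 0.2]
grip_width: 0.632
```

```bash
python3 - <<'E'
from h import *
t=env.camera_params('top')
P=[onz(t,100+x/2.6,120+y/2.6,.014)[:2] for x,y in ((45,188),(190,177),(196,285),(52,296))]
c=np.mean(P,0);print(np.round(P,3),c)
p,R,o=pose()
print('gp',p+R@[0,0,.061])
# jar in tool frame: foot centre & axis
foot=M(0,-.0715,.1134); ax=M(0,1,0)-M(0,0,0)
jf=R.T@(foot-p); ja=R.T@ax; print('foot in tool',jf,'axis',ja)
# target: R=UP such that axis vertical
Rt=UP
print('axis up?',Rt@ja)
fz=.003+.001
pos=np.array([c[0],c[1],fz])-Rt@jf
np.save('fj.npy',np.array([jf,ja]))
print('TCP at place',pos, 'lift:')
s0=(p,R); up=p+[0,0,.09]
print('1'); rows(up,R)
print('2'); rows(np.array([.56,.2,.22]),Rt,start=(up,R))
print('3'); rows(pos+[0,0,.05],Rt,start=(np.array([.56,.2,.22]),Rt))
E
```

```text
[[0.558 0.447]
 [0.572 0.274]
 [0.442 0.263]
 [0.429 0.433]] [0.50032774 0.35438842]
gp [ 0.66305693 -0.07218703  0.11841478]
foot in tool [-0.00014131  0.02932363  0.08759724] axis [ 0.0041982  -0.81982942 -0.57259244]
axis up? [0.00413044 0.00141117 0.99999047]
TCP at place [0.50332425 0.2995339  0.07826423] lift:
1
[-0.0, 1.72, -2.46, 0.0, 0.0, 0.0]
[-0.0, 1.72, -2.46, 0.0, 0.0, 0.0]
[-0.0, 1.72, -2.46, 0.0, 0.0, 0.0]
n 3 target [ 0.6611 -0.0373  0.2584]
2
[-0.73, -1.84, -0.89, 0.131, 0.0, 0.0]
[-0.73, -1.94, -0.65, 0.131, 0.0, 0.0]
[-0.73, -2.01, -0.39, 0.131, 0.0, 0.0]
[-0.73, -2.04, -0.12, 0.131, 0.0, 0.0]
[-0.73, -2.04, 0.14, 0.131, 0.0, 0.0]
[-0.73, -2.0, 0.41, 0.131, 0.0, 0.0]
[-0.73, -1.93, 0.67, 0.131, 0.0, 0.0]
[-0.74, -1.83, 0.91, 0.131, 0.0, 0.0]
[-0.74, -1.69, 1.14, 0.131, 0.0, 0.0]
[-0.74, -1.53, 1.36, 0.131, 0.0, 0.0]
[-0.74, -1.34, 1.54, 0.131, 0.0, 0.0]
[-0.74, -1.13, 1.7, 0.131, 0.0, 0.0]
n 12 target [0.56 0.2  0.22]
3
[-1.29, 0.41, 3.41, 0.0, 0.0, 0.0]
[-1.29, 0.41, 3.41, 0.0, 0.0, 0.0]
[-1.29, 0.41, 3.41, 0.0, 0.0, 0.0]
[-1.29, 0.41, 3.41, 0.0, 0.0, 0.0]
n 4 target [0.5033 0.2995 0.1283]
```

Request:
send_rows([
  [0,1.7,-2.45,0,0,0],
  [0,1.7,-2.45,0,0,0],
  [0,1.7,-2.45,0,0,0],
  [-0.73,-1.84,-0.89,0.131,0,0],
  [-0.73,-1.94,-0.65,0.131,0,0],
  [-0.73,-2.01,-0.39,0.131,0,0],
  [-0.73,-2.04,-0.12,0.131,0,0],
  [-0.73,-2.04,0.14,0.131,0,0],
])

```text
time: 6.2
tool_pos: [0.6185, 0.0626, 0.2419]
ee_rot: [-3.091, 0.001, 0.056]
force: [-0.2, 0.9, -3.9]
grip_width: 0.634
```

Request:
send_rows([
  [-0.73,-2,0.41,0.131,0,0],
  [-0.73,-1.93,0.67,0.131,0,0],
  [-0.74,-1.83,0.91,0.131,0,0],
  [-0.74,-1.69,1.14,0.131,0,0],
  [-0.74,-1.53,1.36,0.131,0,0],
  [-0.74,-1.34,1.54,0.131,0,0],
  [-0.74,-1.13,1.7,0.131,0,0],
  [0,0,0,0,0,0],
])

```text
time: 7.0
tool_pos: [0.5572, 0.2001, 0.217]
ee_rot: [-2.178, 0.008, 0.057]
force: [-0.4, -1.2, -4.0]
grip_width: 0.632
```

```bash
python3 - <<'E'
from h import *
log(); im,p=snap('wrist','w7'); snap('scene','s7')
jf,ja=np.load('fj.npy')
pos=np.array([.5125,.3906,.004])-UP@jf
rows(pos+[0,0,.05],UP,mx=3.5)
print('then');rows(pos,UP,start=(pos+[0,0,.05],UP),mx=1.5)
E
```

```text
t 7.0 pos [0.5572 0.2001 0.217 ] rpy [-2.178  0.008  0.057] q [ 0.     0.612  1.848  1.117  1.147 -0.8  ] F [-0.4 -1.2 -4. ] g 0.632
[-0.72, -0.11, 3.31, 0.0, 0.001, 0.0]
[-0.72, -0.11, 3.31, 0.0, 0.001, 0.0]
[-0.73, -0.11, 3.31, 0.0, 0.001, 0.0]
[-0.73, -0.11, 3.31, 0.0, 0.001, 0.0]
[-0.73, -0.1, 3.31, 0.0, 0.001, 0.0]
n 5 target [0.5155 0.3357 0.1283]
then
[0.0, 1.02, 0.72, 0.0, 0.0, 0.0]
[0.0, 1.02, 0.72, 0.0, 0.0, 0.0]
[0.0, 1.02, 0.72, 0.0, 0.0, 0.0]
[0.0, 1.02, 0.72, 0.0, 0.0, 0.0]
n 4 target [0.5155 0.3357 0.0783]
```

View pics/w7.png

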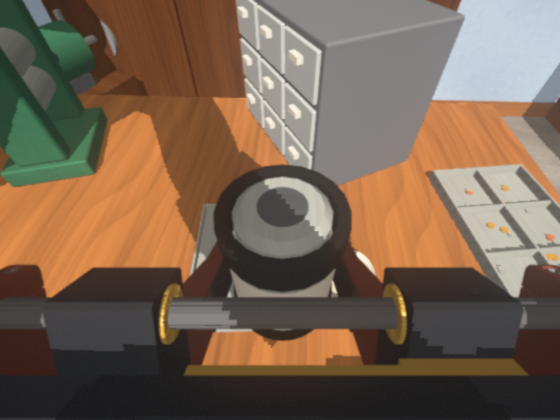

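View pics/s7.png

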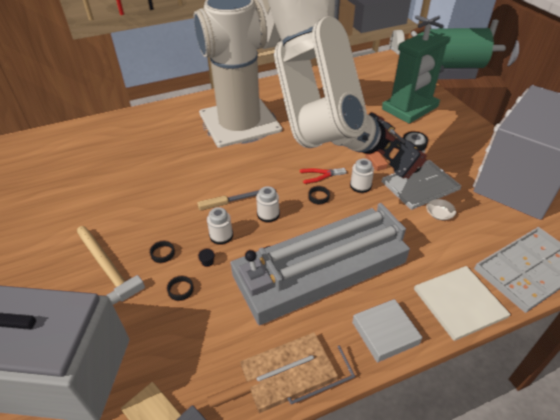

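Request:
send_rows([
  [-0.72,-0.1,3.3,0,0,0],
  [-0.72,-0.1,3.3,0,0,0],
  [-0.72,-0.1,3.3,0,0,0],
  [-0.72,-0.1,3.3,0,0,0],
  [-0.72,-0.1,3.3,0,0,0],
  [0,1,0.7,0,0,0],
  [0,1,0.7,0,0,0],
  [0,0,0,0,0,0],
])

```text
time: 7.9
tool_pos: [0.5162, 0.3352, 0.1043]
ee_rot: [-2.181, 0.002, 0.056]
force: [-0.1, 0.2, -3.7]
grip_width: 0.632
```

```bash
python3 - <<'E'
from h import *
log(); env.camera('top'); im,p=snap('top','t8');log();crop(im,'t8c',90,140,260,270,4.5)
jf,ja=np.load('fj.npy')
pos=np.array([.5125,.3906,.004])-UP@jf
rows(pos,UP,mx=1.)
E
```

```text
t 7.9 pos [0.5162 0.3352 0.1043] rpy [-2.181e+00  2.000e-03  5.600e-02] q [ 0.251  0.798  1.888  1.435  0.947 -1.008] F [-0.1  0.2 -3.7] g 0.632
t 8.0 pos [0.5167 0.3351 0.1056] rpy [-2.179  0.     0.055] q [ 0.25   0.796  1.888  1.435  0.948 -1.008] F [ 0.1 -0.5 -2.9] g 0.632
[-0.04, 0.74, 0.54, -0.001, 0.001, 0.0]
[-0.04, 0.73, 0.54, -0.001, 0.001, 0.0]
[-0.04, 0.73, 0.54, -0.001, 0.001, 0.0]
n 3 target [0.5155 0.3357 0.0783]
```

View pics/t8c.png

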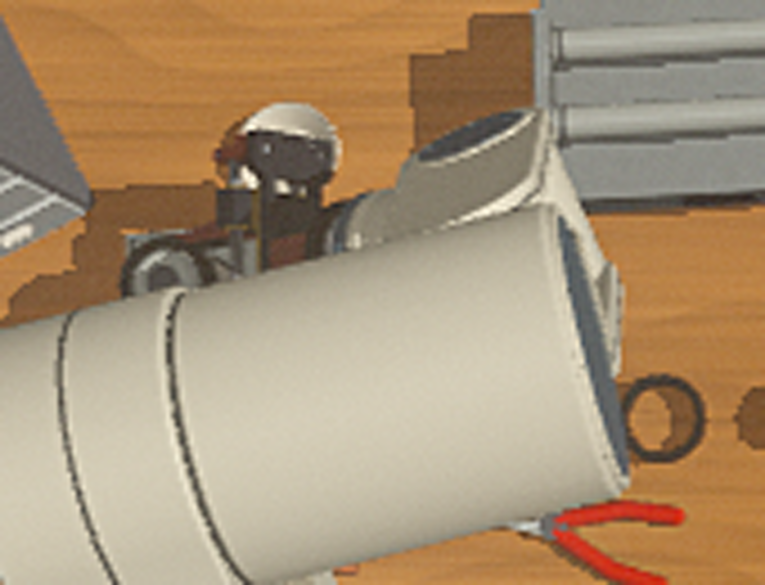

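```bash
python3 - <<'E'
from h import *
t=env.camera_params('top'); print(onz(t,127.8,200.5,.115),proj(t,[.5125,.3906,.115]))
E
```

```text
[0.51778215 0.38230666 0.115     ] [124.86241069 202.30507241]
```

Request:
send_rows([
  [0,0.75,0.55,0,0,0],
  [0,0.7,0.5,0,0,0],
  [0,0.4,0.3,0,0,0],
  [0,0.2,0.15,0,0,0],
  [0,0.1,0.05,0,0,0],
  [0,0,0,0,0,0],
  [0,0,0,0,0,0],
  [0,0,0,0,0,0],
])

```text
time: 8.8
tool_pos: [0.5158, 0.3365, 0.079]
ee_rot: [-2.179, 0.001, 0.056]
force: [-0.0, -0.4, -3.0]
grip_width: 0.631
```

Request:
send_rows([
  [0,0.08,0.06,0,0,0],
  [0,0,0,0,0,0],
  [0,0,0,0,0,0],
])

```text
time: 9.1
tool_pos: [0.5157, 0.3364, 0.0778]
ee_rot: [-2.179, 0.001, 0.056]
force: [-0.2, 0.3, -3.6]
grip_width: 0.631
```

Request:
send_rows([
  [0,0.08,0.06,0,0,0],
  [0,0,0,0,0,0],
  [0,0,0,0,0,0],
])

```text
time: 9.4
tool_pos: [0.5158, 0.3365, 0.0769]
ee_rot: [-2.179, 0.001, 0.056]
force: [-0.5, 0.6, -1.7]
grip_width: 0.632
```

Request:
send_rows([
  [0,0.04,0.03,0,0,0],
  [0,0,0,0,0,0],
  [0,0,0,0,0,0],
])

```text
time: 9.7
tool_pos: [0.5157, 0.3365, 0.0768]
ee_rot: [-2.178, 0.001, 0.056]
force: [-2.2, -3.7, 3.9]
grip_width: 0.629
```

Request:
send_rows([
  [0,0,0,0,0,0],
  [0,0,0,0,0,0],
  [0,0,0,0,0,0],
  [0,0,0,0,0,0],
], grip=-1)

```text
time: 10.1
tool_pos: [0.5157, 0.3365, 0.0762]
ee_rot: [-2.179, 0.001, 0.056]
force: [0.0, -0.0, 0.5]
grip_width: 0.96
```

Request:
send_rows([
  [0,0,-2,0,0,0],
  [0,0,-3,0,0,0],
  [0,0,-4,0,0,0],
  [0,0,-4,0,0,0],
  [0,-2,-3,0,0,0],
  [0,0,0,0,0,0],
])

```text
time: 10.7
tool_pos: [0.5246, 0.2152, 0.1876]
ee_rot: [-2.179, -0.005, 0.053]
force: [0.2, 0.1, -0.1]
grip_width: 0.999
```

```bash
python3 - <<'E'
from h import *
log(); env.camera('top'); im,p=snap('wrist','w9');log();snap('scene','s9')
E
```

```text
t 10.7 pos [0.5246 0.2152 0.1876] rpy [-2.179 -0.005  0.053] q [ 0.028  0.633  1.927  1.19   1.085 -0.906] F [ 0.2  0.1 -0.1] g 0.999
t 10.8 pos [0.5229 0.2166 0.1847] rpy [-2.179e+00 -1.000e-03  5.500e-02] q [ 0.031  0.637  1.929  1.191  1.083 -0.908] F [-1.4  0.5 -0.7] g 0.998
```

View pics/w9.png

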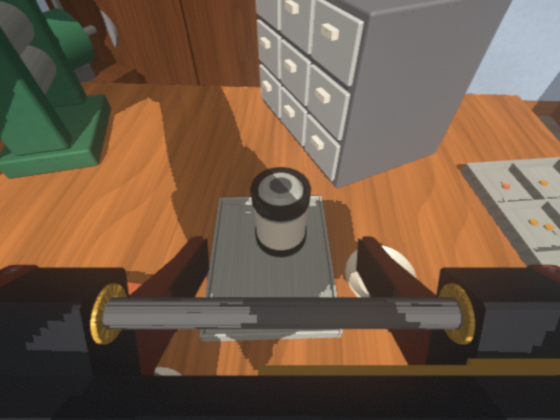

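```bash
python3 - <<'E'
from h import *
rows([.461,-.36,.22],DN,mx=4.4)
E
```

```text
[-0.67, 2.13, -3.5, -0.069, 0.0, 0.0]
[-0.67, 2.36, -3.35, -0.069, 0.0, 0.0]
[-0.67, 2.59, -3.18, -0.069, 0.0, 0.0]
[-0.67, 2.8, -2.99, -0.069, 0.0, 0.0]
[-0.66, 3.0, -2.79, -0.069, 0.0, 0.0]
[-0.66, 3.18, -2.58, -0.069, 0.0, 0.0]
[-0.66, 3.35, -2.36, -0.069, 0.0, 0.0]
[-0.66, 3.51, -2.12, -0.069, 0.0, 0.0]
[-0.66, 3.65, -1.88, -0.069, 0.0, 0.0]
[-0.66, 3.77, -1.62, -0.069, 0.0, 0.0]
[-0.66, 3.87, -1.36, -0.069, 0.0, 0.0]
[-0.66, 3.95, -1.09, -0.069, 0.0, 0.0]
[-0.65, 4.02, -0.82, -0.069, 0.0, 0.0]
[-0.65, 4.07, -0.54, -0.069, 0.0, 0.0]
n 14 target [ 0.461 -0.36   0.22 ]
```

Request:
send_rows([
  [-0.67,2.13,-3.5,-0.069,0,0],
  [-0.67,2.36,-3.35,-0.069,0,0],
  [-0.67,2.59,-3.18,-0.069,0,0],
  [-0.67,2.8,-2.99,-0.069,0,0],
  [-0.66,3,-2.79,-0.069,0,0],
  [-0.66,3.18,-2.58,-0.069,0,0],
  [-0.66,3.35,-2.36,-0.069,0,0],
  [-0.66,3.51,-2.12,-0.069,0,0],
])

```text
time: 11.65
tool_pos: [0.4872, -0.1134, 0.2038]
ee_rot: [-2.733, 0.003, 0.058]
force: [0.8, 0.9, -0.0]
grip_width: 0.998
```

Request:
send_rows([
  [-0.66,3.65,-1.88,-0.069,0,0],
  [-0.66,3.77,-1.62,-0.069,0,0],
  [-0.66,3.87,-1.36,-0.069,0,0],
  [-0.66,3.95,-1.09,-0.069,0,0],
  [-0.65,4.02,-0.82,-0.069,0,0],
  [-0.65,4.07,-0.54,-0.069,0,0],
  [0,0,0,0,0,0],
  [0,0,0,0,0,0],
])

```text
time: 12.45
tool_pos: [0.4621, -0.3594, 0.2196]
ee_rot: [3.141, 0.003, 0.056]
force: [-1.1, 0.2, 0.4]
grip_width: 1.0
```

```bash
cat >> h.py <<'E'
def settle_snap(n,name):
    env.camera('scene');env.camera('scene'); log(); return snap(n,name)
def rings(im,p,z=.010):
    mx=im.max(2).astype(int);mn=im.min(2).astype(int)
    m=((mx<85)&(mx-mn<28)).astype(np.uint8)
    m=cv2.morphologyEx(m,cv2.MORPH_CLOSE,np.ones((3,3)))
    cs,h=cv2.findContours(m,cv2.RETR_CCOMP,cv2.CHAIN_APPROX_NONE)
    for i,c in enumerate(cs):
        if cv2.contourArea(c)<600 or h[0][i][3]>=0: continue
        kids=[k for k in range(len(cs)) if h[0][k][3]==i and cv2.contourArea(cs[k])>150]
        if not kids: continue
        hl=cv2.convexHull(c);M_=cv2.moments(hl);u,v=M_['m10']/M_['m00'],M_['m01']/M_['m00']
        (a,b),(w,hh),_=cv2.fitEllipse(hl)
        ki=max(kids,key=lambda k:cv2.contourArea(cs[k]));N=cv2.moments(cs[ki])
        print('ring?',cv2.boundingRect(c),'uv',round(u,1),round(v,1),'ell',round(a,1),round(b,1),round(w,1),round(hh,1),'xyz',onz(p,u,v,z).round(4),'hole',onz(p,N['m10']/N['m00'],N['m01']/N['m00'],.009).round(4))
E
python3 - <<'E'
from h import *
im,p=settle_snap('wrist','w10');rings(im,p)
E
```

```text
t 12.55 pos [ 0.4622 -0.3587  0.2199] rpy [3.141e+00 3.000e-03 5.700e-02] q [-0.679  0.472  1.776 -0.003  0.895 -0.735] F [-0.6  0.   0.1] g 0.999
ring? (0, 246, 560, 174) uv 281.8 338.8 ell 282.1 349.6 216.3 728.5 xyz [ 0.47   -0.5208  0.01  ] hole [ 0.6698 -0.4771  0.009 ]
```

View pics/w10.png

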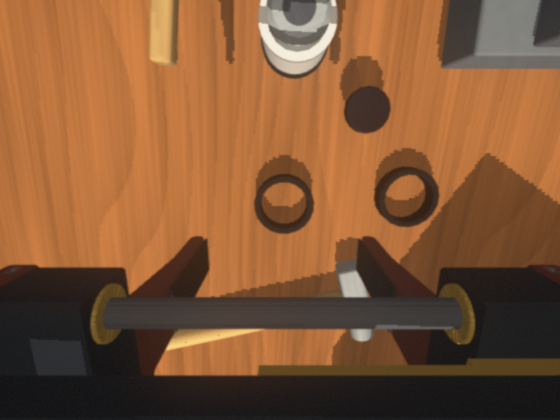

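```bash
python3 - <<'E'
from h import *
im=cv2.imread('pics/w10.png')[:,:,::-1]
print(im[203,250:275:2].tolist());print(im[160:240:4,284].tolist())
E
```

```text
[[185, 116, 62], [174, 109, 59], [112, 73, 43], [69, 51, 39], [68, 49, 36], [70, 47, 32], [111, 68, 38], [115, 72, 39], [115, 72, 41], [120, 76, 42], [132, 82, 45], [170, 106, 58], [176, 111, 60]]
[[113, 70, 39], [112, 71, 39], [111, 69, 38], [109, 68, 39], [63, 43, 29], [69, 50, 39], [169, 106, 58], [168, 105, 57], [168, 105, 57], [169, 105, 57], [179, 111, 60], [179, 112, 60], [116, 73, 42], [115, 71, 39], [115, 72, 39], [115, 72, 40], [65, 41, 25], [62, 42, 28], [79, 56, 42], [177, 110, 60]]
```

Ring black has R<90 (shadow R≈110), so threshold on R.

```bash
cat >> h.py <<'E'
def rings(im,p,z=.010,rt=92):
    m=(im[:,:,0]<rt).astype(np.uint8); m[262:]=0
    cs,h=cv2.findContours(m,cv2.RETR_CCOMP,cv2.CHAIN_APPROX_NONE)
    for i,c in enumerate(cs):
        if cv2.contourArea(c)<500 or h[0][i][3]>=0: continue
        kids=[k for k in range(len(cs)) if h[0][k][3]==i and cv2.contourArea(cs[k])>150]
        if not kids: continue
        hl=cv2.convexHull(c);M_=cv2.moments(hl);u,v=M_['m10']/M_['m00'],M_['m01']/M_['m00']
        ki=max(kids,key=lambda k:cv2.contourArea(cs[k]));N=cv2.moments(cs[ki])
        x=onz(p,u,v,z); print('ring',cv2.boundingRect(c),'uv',round(u,1),round(v,1),'xyz',x.round(4),'hole',onz(p,N['m10']/N['m00'],N['m01']/N['m00'],.009).round(4))
E
python3 - <<'E'
from h import *
im,p=snap('wrist','w11');rings(im,p);log()
E
```

```text
ring (255, 173, 58, 60) uv 283.4 202.7 xyz [ 0.4626 -0.359   0.01  ] hole [ 0.4627 -0.3582  0.009 ]
ring (375, 166, 63, 60) uv 405.8 195.4 xyz [ 0.5855 -0.3443  0.01  ] hole [ 0.5844 -0.344   0.009 ]
t 12.65 pos [ 0.4624 -0.3589  0.2205] rpy [3.14e+00 2.00e-03 5.80e-02] q [-0.679  0.471  1.776 -0.004  0.895 -0.735] F [-0.5 -0.4 -0.5] g 0.997
```

Request:
send_rows([
  [0,0,3.5,0,0,0],
  [0,0,3.5,0,0,0],
  [0,0,3,0,0,0],
  [0,0,2,0,0,0],
  [0,0,1.3,0,0,0],
  [0,0,0.3,0,0,0],
  [0,0,0,0,0,0],
  [0,0,0,0,0,0],
])

```text
time: 13.45
tool_pos: [0.4628, -0.3611, 0.0862]
ee_rot: [3.137, -0.0, 0.056]
force: [-0.3, 0.8, 0.5]
grip_width: 0.998
```

Request:
send_rows([
  [0,0,0,0,0,0],
  [0,0,0,0,0,0],
  [0,0,0,0,0,0],
  [0,0,0,0,0,0],
  [0,0,0,0,0,0],
  [0,0,0,0,0,0],
], grip=1)

```text
time: 14.05
tool_pos: [0.4623, -0.3609, 0.0855]
ee_rot: [3.138, 0.001, 0.056]
force: [-1.6, -0.3, 4.5]
grip_width: 0.672
```

```bash
python3 - <<'E'
from h import *
im,p=snap('wrist','w12');log()
E
```

```text
t 14.1 pos [ 0.4623 -0.3609  0.0855] rpy [3.138e+00 1.000e-03 5.600e-02] q [-0.682  0.684  1.811 -0.006  0.644 -0.734] F [-0.4  0.8  5. ] g 0.674
```

View pics/w12.png

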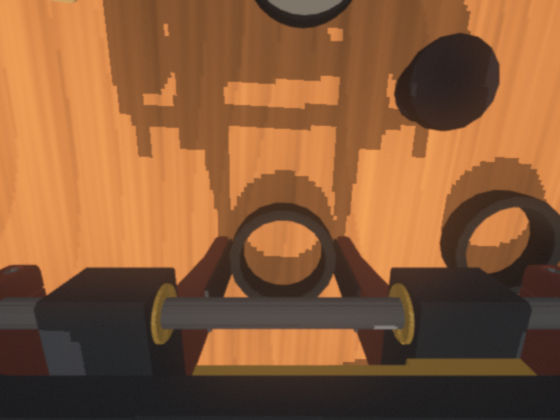

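```bash
python3 - <<'E'
from h import *
p=env.camera_params('wrist');im=cv2.imread('pics/w12.png')[:,:,::-1]
for yc in (-.3587,-.3609):
    print(yc,'outer far',proj(p,[.4625,yc+.030,.018])[1],'inner far top',proj(p,[.4625,yc+.0235,.018])[1],'inner far bottom',proj(p,[.4625,yc+.0235,0])[1],'inner near top',proj(p,[.4625,yc-.0235,.018])[1])
print([(v,int(im[v,283,0])) for v in range(195,300,1)])
E
```

```text
-0.3587 outer far 207.1799937354894 inner far top 219.06285267326163 inner far bottom 210.0372812516644 inner near top 297.82767190823836
-0.3609 outer far 211.23114939162053 inner far top 223.0261771170984 inner far bottom 213.63532913407016 inner near top 301.2330654436335
[(195, 133), (196, 133), (197, 134), (198, 133), (199, 132), (200, 132), (201, 126), (202, 106), (203, 77), (204, 64), (205, 63), (206, 64), (207, 64), (208, 65), (209, 64), (210, 66), (211, 70), (212, 72), (213, 72), (214, 73), (215, 74), (216, 73), (217, 74), (218, 75), (219, 82), (220, 125), (221, 188), (222, 204), (223, 203), (224, 202), (225, 203), (226, 202), (227, 203), (228, 203), (229, 202), (230, 202), (231, 202), (232, 202), (233, 201), (234, 202), (235, 202), (236, 202), (237, 202), (238, 201), (239, 201), (240, 202), (241, 202), (242, 203), (243, 205), (244, 208), (245, 209), (246, 210), (247, 210), (248, 210), (249, 211), (250, 211), (251, 212), (252, 212), (253, 213), (254, 213), (255, 213), (256, 197), (257, 155), (258, 136), (259, 132), (260, 135), (261, 135), (262, 137), (263, 136), (264, 136), (265, 138), (266, 137), (267, 137), (268, 137), (269, 138), (270, 137), (271, 137), (272, 138), (273, 137), (274, 137), (275, 136), (276, 137), (277, 137), (278, 135), (279, 136), (280, 137), (281, 136), (282, 134), (283, 127), (284, 104), (285, 69), (286, 50), (287, 50), (288, 52), (289, 51), (290, 52), (291, 53), (292, 51), (293, 50), (294, 51), (295, 50), (296, 54), (297, 62), (298, 68), (299, 69)]
```

```bash
python3 - <<'E'
from h import *
from scipy.optimize import brentq
p=env.camera_params('wrist')
for n,dy,z,v in (('outer far bot',.03,0,202.7),('inner far top',.0235,.018,220.3),('inner near bot',-.0235,0,284.5)):
    print(n,brentq(lambda y:proj(p,[.4625,y+dy,z])[1]-v,-.4,-.3))
E
```

```text
outer far bot -0.3607585715976575
inner far top -0.3593849861560427
inner near bot -0.3604214144620811
```

Request:
send_rows([
  [0,0,-2,0,0,0],
  [0,0,-3.5,0,0,0],
  [0,0,-4,0,0,0],
  [0,0,-4,0,0,0],
  [0,-3.5,-3,0,0,0],
  [0,-4,0,0,0,0],
  [0,-3,0,0,0,0],
  [0,0,0,0,0,0],
])

```text
time: 14.9
tool_pos: [0.4555, -0.2523, 0.2497]
ee_rot: [3.139, 0.002, 0.059]
force: [-0.5, -0.3, -0.5]
grip_width: 0.674
```

```bash
python3 - <<'E'
from h import *
im,p=settle_snap('wrist','w13');log()
E
```

```text
t 15.0 pos [ 0.4566 -0.2551  0.2499] rpy [3.138e+00 1.000e-03 5.800e-02] q [-0.531  0.347  1.896 -0.005  0.898 -0.585] F [ 0.3  0.1 -0.5] g 0.674
t 15.05 pos [ 0.4567 -0.2557  0.2498] rpy [3.138e+00 1.000e-03 5.700e-02] q [-0.531  0.347  1.895 -0.005  0.898 -0.585] F [ 0.  -0.5 -0.3] g 0.672
```

View pics/w13.png

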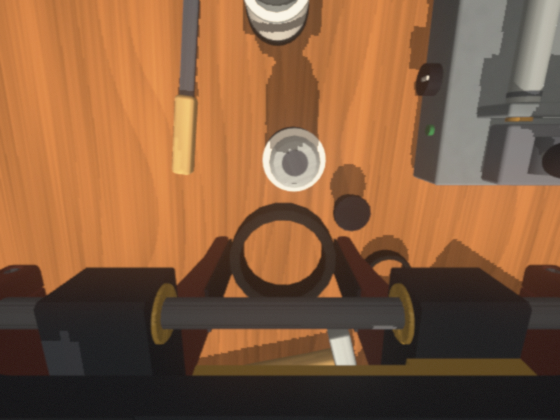

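```bash
cat >> h.py <<'E'
def jarc(im,p,u0,v0,r=45,show=None):
    w=im[max(0,v0-r):v0+r,u0-r:u0+r].astype(int); ou,ov=u0-r,max(0,v0-r)
    sat=w.max(2)-w.min(2)
    m=((sat<45)&(w.min(2)>60)).astype(np.uint8)   # whole jar (white/steel), not wood
    cs,_=cv2.findContours(m,cv2.RETR_EXTERNAL,cv2.CHAIN_APPROX_NONE); c=max(cs,key=cv2.contourArea)
    (a,b),(e,f),_=cv2.fitEllipse(cv2.convexHull(c)); print('body',round(a+ou,1),round(b+ov,1),round(e,1),round(f,1))
    # dark centre disc
    cx,cy=int(u0-ou),int(v0-ov); d=((sat<45)&(w.max(2)<125)&(w.max(2)>70)).astype(np.uint8)
    n,l,s,ce=cv2.connectedComponentsWithStats(d)
    best=[(np.hypot(ce[i][0]-cx,ce[i][1]-cy),i) for i in range(1,n) if s[i][4]>40]
    if best:
        i=min(best)[1]; u,v=ce[i][0]+ou,ce[i][1]+ov; X=onz(p,u,v,.084); print('disc',round(u,1),round(v,1),s[i][4],s[i][2:4],'at z=.084',X.round(4)); return X
E
python3 - <<'E'
from h import *
p=env.camera_params('wrist');im=cv2.imread('pics/w13.png')[:,:,::-1]
im,p=snap('wrist','w13b');log()
jarc(im,p,294,161)
crop(im,'w13c',240,110,350,210,6)
u,v=294.5,159.5
E
```

```text
t 15.1 pos [ 0.4567 -0.2561  0.2497] rpy [3.138e+00 1.000e-03 5.600e-02] q [-0.532  0.348  1.895 -0.005  0.898 -0.585] F [-0.1  0.   0. ] g 0.678
body 293.2 157.9 61.5 63.6
disc 294.2 161.2 481 [24 26] at z=.084 [ 0.4636 -0.2096  0.084 ]
```

View pics/w13c.png

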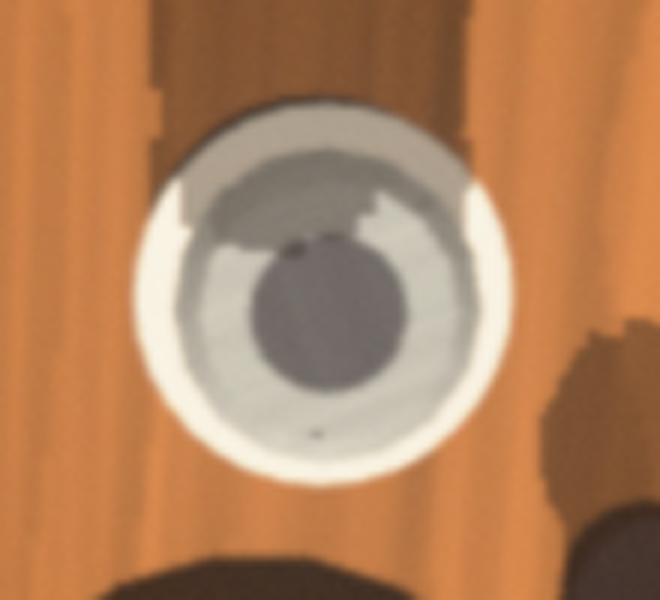

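```bash
python3 - <<'E'
from h import *
p=env.camera_params('wrist');log()
print(onz(p,294.8,161.8,.084),onz(p,293.9,158.5,.062))
rows([.4645,-.2112,.2],DN,mx=3)
E
```

```text
t 15.1 pos [ 0.4567 -0.2561  0.2497] rpy [3.138e+00 1.000e-03 5.600e-02] q [-0.532  0.348  1.895 -0.005  0.898 -0.585] F [-0.1  0.   0. ] g 0.678
[ 0.4641506  -0.21040409  0.084     ] [ 0.46417589 -0.20979431  0.062     ]
[0.34, -1.49, 1.65, 0.001, 0.0, 0.001]
[0.34, -1.49, 1.65, 0.001, 0.0, 0.001]
[0.34, -1.48, 1.66, 0.001, 0.0, 0.001]
n 3 target [ 0.4645 -0.2112  0.2   ]
```

Request:
send_rows([
  [0.25,-1.5,2,0,0,0],
  [0.25,-1.5,2,0,0,0],
  [0.25,-1.5,2.3,0.003,0,0],
  [0,0,0,0,0,0],
  [0,0,0,0,0,0],
  [0,0,0,0,0,0],
])

```text
time: 15.7
tool_pos: [0.4621, -0.2115, 0.1875]
ee_rot: [3.14, -0.0, 0.055]
force: [-0.2, -0.1, -0.4]
grip_width: 0.672
```

```bash
python3 - <<'E'
from h import *
im,p=settle_snap('wrist','w14');log()
crop(im,'w14c',200,150,370,300,4)
c=np.array([.4642,-.2102])
E
```

```text
t 15.8 pos [ 0.462  -0.2113  0.1877] rpy [ 3.14e+00 -1.00e-03  5.50e-02] q [-0.452  0.428  1.964 -0.002  0.749 -0.506] F [-0.   0.2 -0.2] g 0.669
t 15.85 pos [ 0.4619 -0.2111  0.1876] rpy [ 3.14e+00 -1.00e-03  5.50e-02] q [-0.452  0.428  1.964 -0.002  0.749 -0.506] F [-0.2 -0.1  0.5] g 0.677
```

View pics/w14c.png

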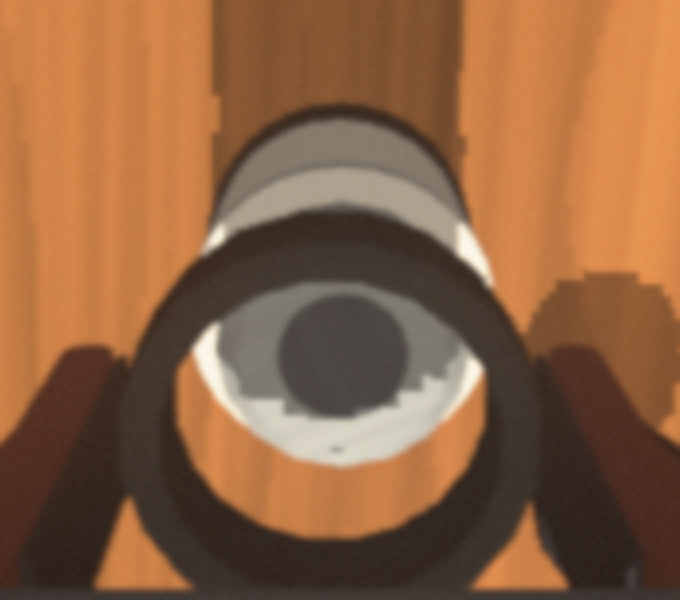

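```bash
python3 - <<'E'
from h import *
p=env.camera_params('wrist');log()
X=onz(p,285.75,239,.084);print(X)
rows([X[0],X[1]-.0007,.176],DN,mx=3)
E
```

```text
t 15.85 pos [ 0.4619 -0.2111  0.1876] rpy [ 3.14e+00 -1.00e-03  5.50e-02] q [-0.452  0.428  1.964 -0.002  0.749 -0.506] F [-0.2 -0.1  0.5] g 0.677
[ 0.46384612 -0.210136    0.084     ]
[0.2, -0.02, 1.16, 0.002, -0.001, 0.003]
n 1 target [ 0.4638 -0.2108  0.176 ]
```

Consistent. Align, then lower.

Request:
send_rows([
  [0.2,-0.02,1.1,0.001,0,0],
  [0,0,0,0,0,0],
  [0,0,0.5,0,0,0],
  [0,0,0.5,0,0,0],
  [0,0,0.3,0,0,0],
  [0,0,0,0,0,0],
  [0,0,0,0,0,0],
])

```text
time: 16.55
tool_pos: [0.4633, -0.2099, 0.1625]
ee_rot: [-3.141, 0.001, 0.056]
force: [0.3, -0.7, -1.1]
grip_width: 0.674
```

```bash
python3 - <<'E'
from h import *
im,p=settle_snap('wrist','w15')
crop(im,'w15c',200,150,370,300,4)
E
```

```text
t 16.65 pos [ 0.4633 -0.2099  0.1627] rpy [-3.141e+00  1.000e-03  5.600e-02] q [-0.449  0.473  1.971 -0.     0.699 -0.505] F [-0.9 -0.8 -1.3] g 0.673
```

View pics/w15c.png

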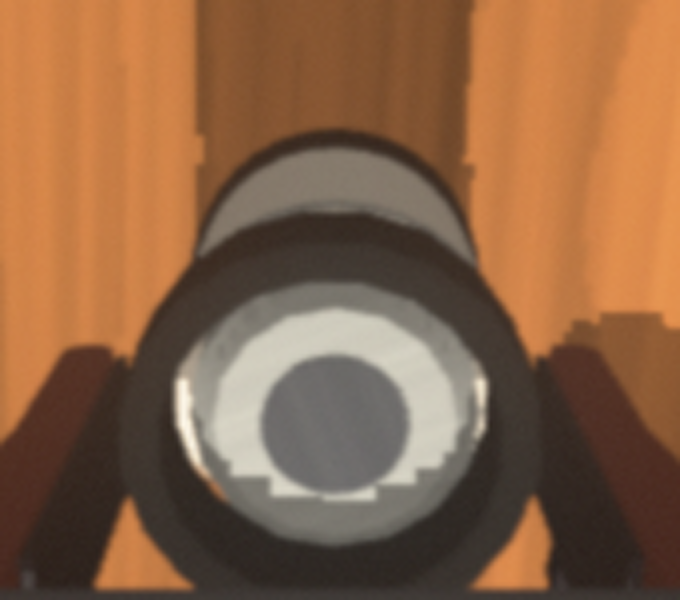

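Request:
send_rows([
  [0,0,0.4,0,0,0],
  [0,0,0.4,0,0,0],
  [0,0,0.3,0,0,0],
  [0,0,0.1,0,0,0],
  [0,0,0,0,0,0],
  [0,0,0,0,0,0],
])

```text
time: 17.3
tool_pos: [0.4633, -0.2099, 0.1506]
ee_rot: [-3.141, 0.001, 0.056]
force: [1.0, -2.3, -0.6]
grip_width: 0.674
```

Request:
send_rows([
  [0,0,0.1,0,0,0],
  [0,0,0.1,0,0,0],
  [0,0,0,0,0,0],
  [0,0,0,0,0,0],
])

```text
time: 17.7
tool_pos: [0.4635, -0.2102, 0.1496]
ee_rot: [3.141, 0.0, 0.056]
force: [-2.6, -1.1, 12.2]
grip_width: 0.674
```

Request:
send_rows([
  [0,0,0,0,0,0],
  [0,0,0,0,0,0],
  [0,0,0,0,0,0],
  [0,0,0,0,0,0],
], grip=-1)

```text
time: 18.1
tool_pos: [0.463, -0.2097, 0.1484]
ee_rot: [-3.141, 0.002, 0.056]
force: [-0.5, -0.6, 0.4]
grip_width: 0.981
```

Request:
send_rows([
  [0,0,-2,0,0,0],
  [0,0,-4,0,0,0],
  [2,2,-4,0,0,0],
  [3.5,3,0,0,0,0],
  [3.5,3,0,0,0,0],
  [2,2,0,0,0,0],
  [0,0,0,0,0,0],
  [0,0,0,0,0,0],
])

```text
time: 18.9
tool_pos: [0.5783, -0.3034, 0.2476]
ee_rot: [-3.14, 0.003, 0.056]
force: [-0.6, -0.2, 0.2]
grip_width: 1.002
```

```bash
python3 - <<'E'
from h import *
im,p=settle_snap('wrist','w16');rings(im,p)
E
```

```text
t 19.0 pos [ 0.5777 -0.3028  0.2478] rpy [-3.14e+00  3.00e-03  5.60e-02] q [-0.501  0.525  1.603 -0.     1.017 -0.557] F [-0.1 -0.1 -0.1] g 1.0
ring (263, 207, 51, 53) uv 287.7 233.0 xyz [ 0.5852 -0.3444  0.01  ] hole [ 0.585  -0.3436  0.009 ]
ring (108, 52, 100, 80) uv 156.0 94.1 xyz [ 0.4428 -0.2031  0.01  ] hole [ 0.4329 -0.2031  0.009 ]
```

View pics/w16.png

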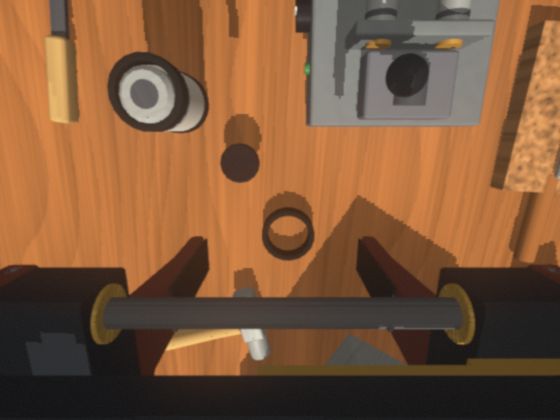

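```bash
python3 - <<'E'
from h import *
p=env.camera_params('wrist'); c,s=np.cos(mth),np.sin(mth)
for u,v in ((308,126.5),(480,126)):
    X=onz(p,u,v,.06); d=X[:2]-mo; print(X,c*d[0]+s*d[1],-s*d[0]+c*d[1])
log();rows([.5852,-.3442,.0845],DN,mx=3.2)
E
```

```text
[ 0.5954593  -0.22702135  0.06      ] -0.07557229892098559 -0.1833411776610283
[ 0.7461827  -0.21816584  0.06      ] 0.07540764891200306 -0.1823317232696347
t 19.05 pos [ 0.5778 -0.3027  0.2481] rpy [-3.14e+00  2.00e-03  5.70e-02] q [-0.501  0.525  1.603 -0.     1.017 -0.557] F [-0.6  0.3 -0.3] g 1.001
[0.09, 0.7, 2.73, -0.0, 0.0, 0.001]
[0.09, 0.7, 2.73, -0.0, 0.0, 0.001]
[0.09, 0.7, 2.73, -0.0, 0.0, 0.001]
[0.09, 0.7, 2.73, -0.0, 0.0, 0.001]
[0.09, 0.7, 2.73, -0.0, 0.0, 0.001]
[0.09, 0.7, 2.73, -0.0, 0.0, 0.001]
n 6 target [ 0.5852 -0.3442  0.0845]
```

Request:
send_rows([
  [0.09,1,2.7,0,0,0],
  [0.09,1,2.7,0,0,0],
  [0.09,1,2.7,0,0,0],
  [0.09,0.8,3,0,0,0],
  [0.09,0.4,3,0,0,0],
  [0.09,0,2.2,0,0,0],
  [0,0,0,0,0,0],
  [0,0,0,0,0,0],
])

```text
time: 19.85
tool_pos: [0.5861, -0.3447, 0.0858]
ee_rot: [-3.141, 0.002, 0.057]
force: [0.3, -0.1, 0.6]
grip_width: 0.999
```

```bash
sed -i 's/-.0400\])/-.0385])/' h.py; python3 - <<'E'
from h import *
log()
E
```

```text
t 19.85 pos [ 0.5861 -0.3447  0.0858] rpy [-3.141e+00  2.000e-03  5.700e-02] q [-0.549  0.775  1.586 -0.     0.783 -0.605] F [ 0.3 -0.1  0.6] g 0.999
```

Request:
send_rows([
  [0,0,0,0,0,0],
  [0,0,0,0,0,0],
  [0,0,0,0,0,0],
  [0,0,0,0,0,0],
  [0,0,0,0,0,0],
  [0,0,0,0,0,0],
], grip=1)

```text
time: 20.45
tool_pos: [0.5867, -0.3453, 0.0863]
ee_rot: [-3.142, 0.001, 0.056]
force: [-0.9, 1.2, 5.7]
grip_width: 0.669
```

```bash
cat >> h.py <<'E'
def ringoff(im,p,dz=None):
    """offset of held ring centre along tool y from the tool axis (ring bottom on the bench)"""
    from scipy.optimize import brentq
    P,R,o=pose(); col=im[:,283,0].astype(int)
    # inner far top edge: dark->bright going down from v=205
    v=206
    while col[v]<105: v+=1
    v1=v-1+(105-col[v-1])/(col[v]-col[v-1])
    v=v+15
    while col[v]>100: v+=1
    v2=v-1+(100-col[v-1])/(col[v]-col[v-1])
    zt=.018-P[2];
    f=lambda dy,z,v:brentq(lambda y:proj(p,P+R@np.array([0,-dy-y,-z]))[1]-v,-.03,.03)
    # z along tool: world z of point = z ; tool z = P[2]-z
    a=brentq(lambda y:proj(p,P+R@np.array([0,-(.0235+y),P[2]-.018]))[1]-v1,-.03,.03)
    b=brentq(lambda y:proj(p,P+R@np.array([0,-(-.0235+y),P[2]]))[1]-v2,-.03,.03)
    print('edges',round(v1,1),round(v2,1),'ring offset towards -tool y:',round(a,4),round(b,4))
E
python3 - <<'E'
from h import *
im,p=snap('wrist','w17');log();ringoff(im,p)
E
```

```text
t 20.5 pos [ 0.5867 -0.3453  0.0863] rpy [-3.142e+00  1.000e-03  5.600e-02] q [-0.549  0.775  1.585 -0.     0.782 -0.605] F [-1.   0.7  5.8] g 0.67
edges 221.5 285.9 ring offset towards -tool y: 0.0008 -0.0005
```

View pics/w17.png

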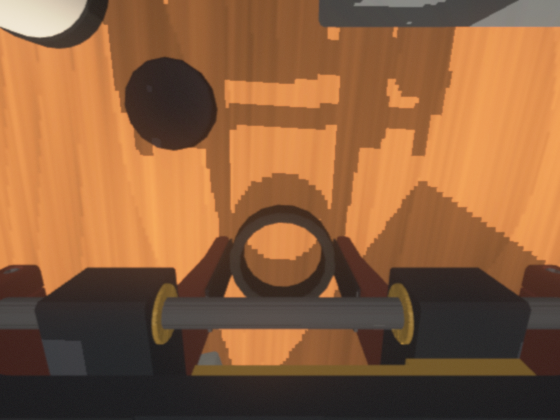

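Request:
send_rows([
  [0,0,-2,0,0,0],
  [0,0,-4,0,0,0],
  [0,0,-4.5,0,0,0],
  [-2,-3,-3,0,0,0],
  [-2,-3.5,-2.5,0,0,0],
  [-2.5,-4,0,0,0,0],
  [-2.5,-4,0,0,0,0],
  [-2.5,-4,0,0,0,0],
])

```text
time: 21.3
tool_pos: [0.4602, -0.1658, 0.247]
ee_rot: [3.141, -0.001, 0.056]
force: [-0.4, 0.1, 0.9]
grip_width: 0.67
```

Request:
send_rows([
  [-1,-3,0,0,0,0],
  [0,0,0,0,0,0],
  [0,0,0,0,0,0],
])

```text
time: 21.6
tool_pos: [0.4502, -0.1375, 0.2469]
ee_rot: [3.141, -0.001, 0.058]
force: [0.5, 0.2, 0.3]
grip_width: 0.666
```

```bash
python3 - <<'E'
from h import *
im,p=settle_snap('wrist','w18');print(proj(p,[.447,-.079,.084]))
u,v=proj(p,[.447,-.079,.084]).astype(int); jarc(im,p,u,v)
crop(im,'w18c',max(0,u-55),max(0,v-50),u+55,v+50,6);print(u-55,v-50)
E
```

```text
t 21.7 pos [ 0.4508 -0.1384  0.2465] rpy [ 3.141e+00 -1.000e-03  5.600e-02] q [-0.323  0.282  2.006 -0.     0.853 -0.379] F [ 0.6  0.2 -0.5] g 0.666
[281.97390433 145.08509929]
body 274.8 135.3 63.4 66.2
disc 274.1 137.5 619 [29 28] at z=.084 [ 0.4404 -0.0734  0.084 ]
226 95
```

View pics/w18c.png

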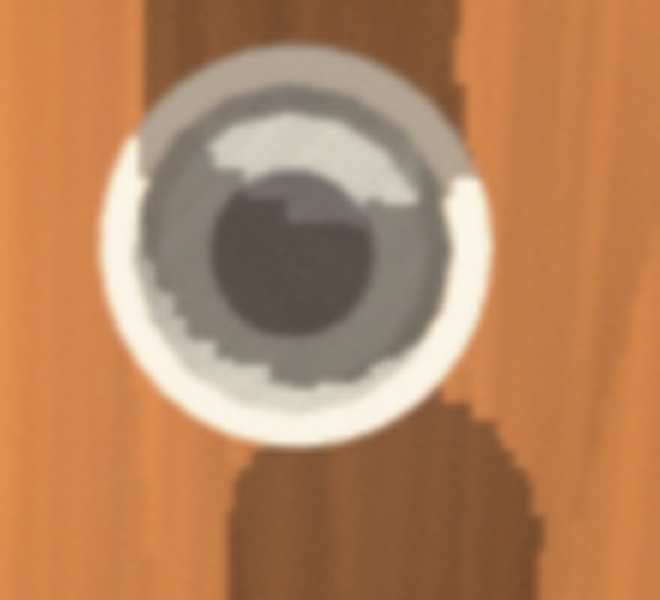

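```bash
python3 - <<'E'
from h import *
p=env.camera_params('wrist');X=onz(p,274.7,137.2,.084);print(X)
rows([X[0],X[1],.188],DN,mx=3.)
E
```

```text
[ 0.44068322 -0.07322065  0.084     ]
[-0.21, -2.19, 1.94, 0.0, -0.0, 0.001]
[-0.21, -2.19, 1.94, 0.0, -0.0, 0.001]
[-0.22, -2.19, 1.94, 0.0, -0.0, 0.001]
n 3 target [ 0.4407 -0.0732  0.188 ]
```

Request:
send_rows([
  [-0.2,-2.2,1.94,0,0,0],
  [-0.2,-2.2,1.94,0,0,0],
  [-0.2,-2.15,1.94,0,0,0],
  [0,0,0,0,0,0],
  [0,0,0,0,0,0],
  [0,0,0,0,0,0],
  [0,0,0,0,0,0],
])

```text
time: 22.45
tool_pos: [0.4409, -0.0735, 0.1883]
ee_rot: [3.141, -0.001, 0.055]
force: [0.3, -0.2, 0.2]
grip_width: 0.67
```

```bash
python3 - <<'E'
from h import *
im,p=settle_snap('wrist','w19');log()
crop(im,'w19c',200,150,370,300,4)
E
```

```text
t 22.55 pos [ 0.4405 -0.0732  0.1882] rpy [ 3.142 -0.     0.055] q [-0.191  0.356  2.093  0.     0.693 -0.247] F [-1.5 -0.4 -0.6] g 0.669
t 22.6 pos [ 0.4404 -0.0731  0.188 ] rpy [-3.142 -0.     0.055] q [-0.191  0.356  2.093  0.     0.693 -0.247] F [-0.2  0.4 -0.6] g 0.675
```

View pics/w19c.png

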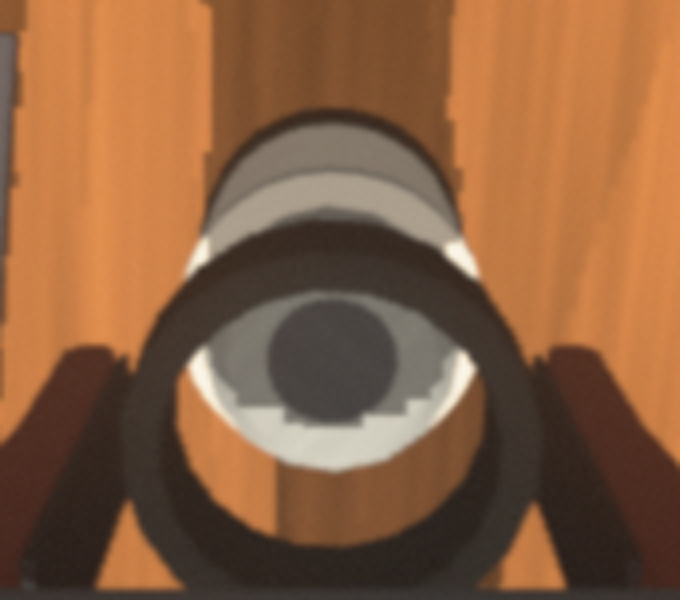

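```bash
python3 - <<'E'
from h import *
p=env.camera_params('wrist');X=onz(p,283.25,240.25,.084);print(X);log()
E
```

```text
[ 0.44070152 -0.07306025  0.084     ]
t 22.6 pos [ 0.4404 -0.0731  0.188 ] rpy [-3.142 -0.     0.055] q [-0.191  0.356  2.093  0.     0.693 -0.247] F [-0.2  0.4 -0.6] g 0.675
```

Request:
send_rows([
  [0.02,0,1,0,0,0],
  [0,0,0.7,0,0,0],
  [0,0,0.5,0,0,0],
  [0,0,0.5,0,0,0],
  [0,0,0.4,0,0,0],
  [0,0,0.3,0,0,0],
  [0,0,0,0,0,0],
  [0,0,0,0,0,0],
])

```text
time: 23.4
tool_pos: [0.4402, -0.0725, 0.1535]
ee_rot: [-3.141, 0.001, 0.056]
force: [0.6, 0.0, -0.9]
grip_width: 0.67
```

Request:
send_rows([
  [0,0,0.3,0,0,0],
  [0,0,0.1,0,0,0],
  [0,0,0,0,0,0],
  [0,0,0,0,0,0],
])

```text
time: 23.8
tool_pos: [0.4404, -0.0725, 0.1502]
ee_rot: [-3.141, 0.0, 0.056]
force: [-2.1, -0.7, 9.8]
grip_width: 0.665
```

Request:
send_rows([
  [0,0,0,0,0,0],
  [0,0,0,0,0,0],
  [0,0,0,0,0,0],
  [0,0,0,0,0,0],
], grip=-1)

```text
time: 24.2
tool_pos: [0.4401, -0.0725, 0.1494]
ee_rot: [-3.141, 0.001, 0.056]
force: [0.5, 0.1, 1.0]
grip_width: 0.982
```

Request:
send_rows([
  [0,0,-2,0,0,0],
  [0,0,-4,0,0,0],
  [0,-4,-1,0,0,0],
  [0,-4,0,0,0,0],
  [0,-4,0,0,0,0],
  [0,-2.5,0,0,0,0],
  [0,0,0,0,0,0],
  [0,0,0,0,0,0],
])

```text
time: 25.0
tool_pos: [0.432, 0.0724, 0.2195]
ee_rot: [-3.141, 0.001, 0.058]
force: [0.3, -0.4, -1.0]
grip_width: 1.0
```

```bash
python3 - <<'E'
from h import *
im,p=settle_snap('wrist','w20');rings(im,p)
E
```

```text
t 25.1 pos [0.432  0.0715 0.2195] rpy [-3.141e+00  1.000e-03  5.600e-02] q [0.137 0.285 2.092 0.    0.766 0.081] F [ 0.4 -0.3  0.5] g 0.998
ring (256, 166, 59, 60) uv 285.1 195.8 xyz [0.4339 0.079  0.01  ] hole [0.4336 0.0799 0.009 ]
```

View pics/w20.png

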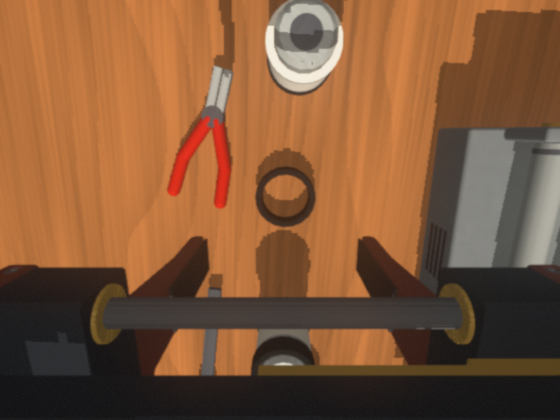

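```bash
python3 - <<'E'
from h import *
rows([.4339,.0793,.085],DN,mx=3.2)
E
```

```text
[0.05, -0.16, 2.69, -0.0, 0.0, 0.001]
[0.05, -0.16, 2.69, -0.0, 0.0, 0.001]
[0.05, -0.16, 2.69, -0.0, 0.0, 0.001]
[0.05, -0.16, 2.69, -0.0, 0.0, 0.001]
[0.05, -0.16, 2.69, -0.0, 0.0, 0.001]
n 5 target [0.4339 0.0793 0.085 ]
```

Request:
send_rows([
  [0.1,-0.4,2.7,0,0,0],
  [0.1,-0.4,2.7,0,0,0],
  [0.05,0,2.7,0,0,0],
  [0,0,2.7,0,0,0],
  [0,0,2.2,0,0,0],
  [0,0,0.4,0,0,0],
  [0,0,0,0,0,0],
  [0,0,0,0,0,0],
], grip=-0.65)

```text
time: 25.95
tool_pos: [0.4345, 0.0801, 0.0863]
ee_rot: [-3.141, 0.0, 0.055]
force: [0.2, -0.7, 1.0]
grip_width: 0.821
```

```bash
python3 - <<'E'
from h import *
im,p=settle_snap('wrist','w21')
E
```

```text
t 26.05 pos [0.4347 0.0803 0.0866] rpy [-3.141e+00 -1.000e-03  5.600e-02] q [1.560e-01 5.670e-01 2.129e+00 1.000e-03 4.440e-01 9.900e-02] F [0.4 1.2 0.6] g 0.825
```

View pics/w21.png

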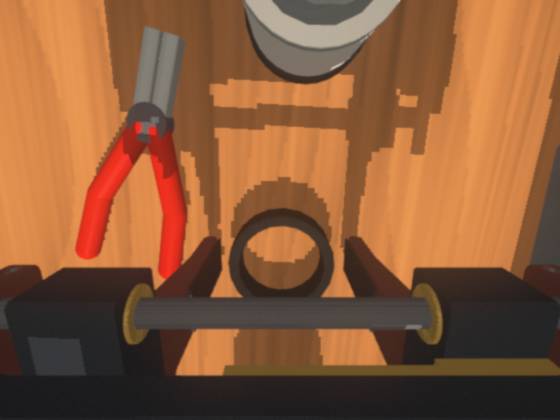

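Clear of the pliers, ring between the fingers. Close.

Request:
send_rows([
  [0,0,0,0,0,0],
  [0,0,0,0,0,0],
  [0,0,0,0,0,0],
  [0,0,0,0,0,0],
  [0,0,0,0,0,0],
], grip=1)

```text
time: 26.6
tool_pos: [0.4342, 0.0805, 0.0861]
ee_rot: [-3.141, 0.0, 0.056]
force: [-0.0, 1.1, 6.2]
grip_width: 0.672
```

```bash
python3 - <<'E'
from h import *
im,p=snap('wrist','w22');log();ringoff(im,p)
E
```

```text
t 26.65 pos [0.4342 0.0805 0.086 ] rpy [-3.141  0.     0.056] q [1.560e-01 5.690e-01 2.129e+00 1.000e-03 4.440e-01 9.900e-02] F [-1.   0.2  6.9] g 0.668h.py:91: RuntimeWarning: divide by zero encountered in scalar divide
  v2=v-1+(100-col[v-1])/(col[v]-col[v-1])
Traceback (most recent call last):
  File "h.py", line 96, in ringoff
    b=brentq(lambda y:proj(p,P+R@np.array([0,-(-.0235+y),P[2]]))[1]-v2,-.03,.03)
ValueError: f(a) and f(b) must have different signs
```

Request:
send_rows([
  [0,0,-2,0,0,0],
  [0,0,-4,0,0,0],
  [0,0,-4.5,0,0,0],
  [0,-2,-3.5,0,0,0],
  [0,-2.5,-2,0,0,0],
  [0.5,-2,0,0,0,0],
  [0,0,0,0,0,0],
  [0,0,0,0,0,0],
])

```text
time: 27.45
tool_pos: [0.4349, 0.1455, 0.2453]
ee_rot: [3.142, 0.002, 0.058]
force: [-1.3, 0.6, -1.0]
grip_width: 0.66
```

```bash
python3 - <<'E'
from h import *
im,p=settle_snap('wrist','w23');print(proj(p,[.44,.196,.084]))
u,v=proj(p,[.44,.196,.084]).astype(int); jarc(im,p,u,v)
crop(im,'w23c',max(0,u-55),max(0,v-50),u+55,v+50,6);print(u-55,v-50)
E
```

```text
t 27.55 pos [0.4348 0.1448 0.2449] rpy [3.141e+00 3.000e-03 5.600e-02] q [2.950e-01 2.680e-01 2.033e+00 1.000e-03 8.440e-01 2.390e-01] F [-0.4 -0.4 -1.1] g 0.664
[293.14182559 156.2357877 ]
body 292.7 141.7 63.5 65.8
disc 293.5 144.3 641 [29 28] at z=.084 [0.4397 0.2054 0.084 ]
238 106
```

View pics/w23c.png

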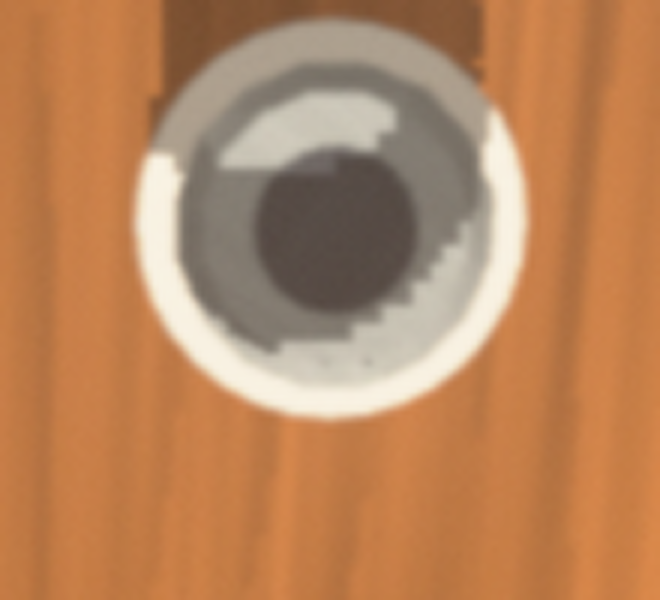

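```bash
python3 - <<'E'
from h import *
im=cv2.imread('pics/w22.png')[:,:,::-1]
print([(v,int(im[v,283,0])) for v in list(range(200,228))+list(range(255,298))])
p=env.camera_params('wrist');log();X=onz(p,294,144.5,.084);print(X)
rows([X[0],X[1],.188],DN,mx=3.)
E
```

```text
[(200, 138), (201, 137), (202, 138), (203, 138), (204, 138), (205, 137), (206, 136), (207, 129), (208, 106), (209, 75), (210, 64), (211, 62), (212, 63), (213, 64), (214, 62), (215, 63), (216, 65), (217, 68), (218, 71), (219, 70), (220, 72), (221, 72), (222, 70), (223, 72), (224, 72), (225, 79), (226, 125), (227, 190), (255, 208), (256, 209), (257, 207), (258, 207), (259, 208), (260, 207), (261, 206), (262, 192), (263, 148), (264, 129), (265, 128), (266, 128), (267, 127), (268, 126), (269, 127), (270, 128), (271, 127), (272, 127), (273, 126), (274, 125), (275, 125), (276, 128), (277, 126), (278, 125), (279, 126), (280, 125), (281, 125), (282, 126), (283, 126), (284, 125), (285, 125), (286, 125), (287, 125), (288, 122), (289, 106), (290, 68), (291, 47), (292, 45), (293, 46), (294, 46), (295, 47), (296, 49), (297, 57)]
t 27.6 pos [0.4349 0.1448 0.2449] rpy [3.141e+00 3.000e-03 5.600e-02] q [2.950e-01 2.680e-01 2.032e+00 1.000e-03 8.440e-01 2.390e-01] F [ 0.4 -0.  -0.6] g 0.661
[0.44021416 0.20524986 0.084     ]
[0.29, -2.0, 1.9, 0.0, 0.001, 0.001]
[0.29, -2.0, 1.9, 0.0, 0.001, 0.001]
[0.29, -2.0, 1.9, 0.0, 0.001, 0.001]
n 3 target [0.4402 0.2052 0.188 ]
```

Request:
send_rows([
  [0.3,-2.1,1.9,0,0,0],
  [0.3,-2.1,1.9,0,0,0],
  [0.3,-2,1.9,0,0,0],
  [0,0,0,0,0,0],
  [0,0,0,0,0,0],
  [0,0,0,0,0,0],
  [0,0,0,0,0,0],
])

```text
time: 28.3
tool_pos: [0.4412, 0.2073, 0.1893]
ee_rot: [-3.141, 0.0, 0.055]
force: [-0.3, 0.7, 0.6]
grip_width: 0.665
```

```bash
python3 - <<'E'
from h import *
im,p=settle_snap('wrist','w24');log()
crop(im,'w24c',200,150,370,300,4)
E
```

```text
t 28.4 pos [0.4412 0.2075 0.1893] rpy [-3.141  0.     0.055] q [4.150e-01 4.010e-01 2.006e+00 1.000e-03 7.340e-01 3.590e-01] F [ 0.2  0.3 -1. ] g 0.663
t 28.45 pos [0.4411 0.2076 0.1892] rpy [-3.141  0.     0.056] q [4.150e-01 4.010e-01 2.006e+00 1.000e-03 7.340e-01 3.590e-01] F [0.3 0.3 0.2] g 0.66
```

View pics/w24c.png

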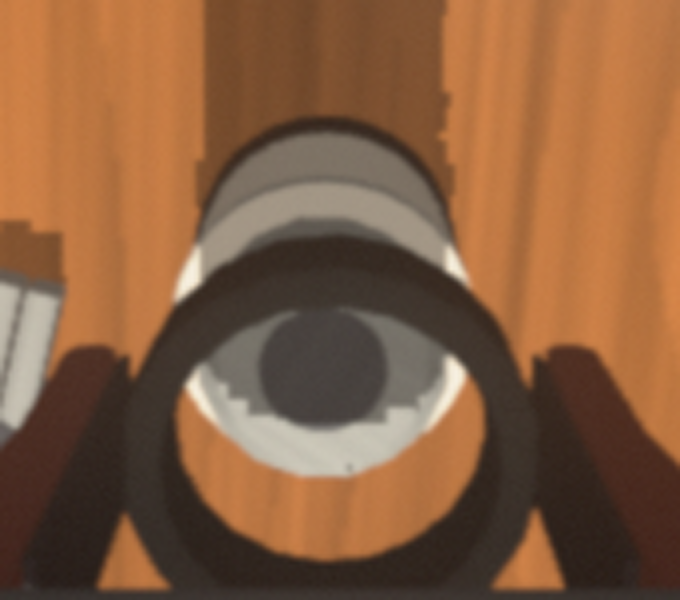

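```bash
python3 - <<'E'
from h import *
p=env.camera_params('wrist');X=onz(p,280.75,242.25,.084);print(X);log()
rows([X[0],X[1]+.002,.17],DN,mx=3.)
E
```

```text
[0.43988645 0.20568501 0.084     ]
t 28.45 pos [0.4411 0.2076 0.1892] rpy [-3.141  0.     0.056] q [4.150e-01 4.010e-01 2.006e+00 1.000e-03 7.340e-01 3.590e-01] F [0.3 0.3 0.2] g 0.66
[-0.12, -0.02, 1.92, -0.001, 0.0, 0.004]
n 1 target [0.4399 0.2077 0.17  ]
```

Request:
send_rows([
  [-0.11,0,0.8,0,0,0],
  [0,0,0.6,0,0,0],
  [0,0,0.5,0,0,0],
  [0,0,0.3,0,0,0],
  [0,0,0.3,0,0,0],
  [0,0,0,0,0,0],
  [0,0,0,0,0,0],
])

```text
time: 29.15
tool_pos: [0.4398, 0.208, 0.1636]
ee_rot: [-3.141, 0.001, 0.056]
force: [0.0, -0.3, -0.3]
grip_width: 0.662
```

```bash
python3 - <<'E'
from h import *
im,p=settle_snap('wrist','w25');log()
crop(im,'w25c',200,150,370,300,4)
E
```

```text
t 29.25 pos [0.4399 0.208  0.1638] rpy [-3.141e+00  1.000e-03  5.600e-02] q [4.170e-01 4.470e-01 2.018e+00 1.000e-03 6.770e-01 3.600e-01] F [-0.8  0.6 -0.2] g 0.668
t 29.3 pos [0.4399 0.208  0.1638] rpy [-3.141e+00  1.000e-03  5.600e-02] q [4.170e-01 4.470e-01 2.018e+00 1.000e-03 6.770e-01 3.600e-01] F [ 0.5 -0.1 -0.6] g 0.663
```

View pics/w25c.png

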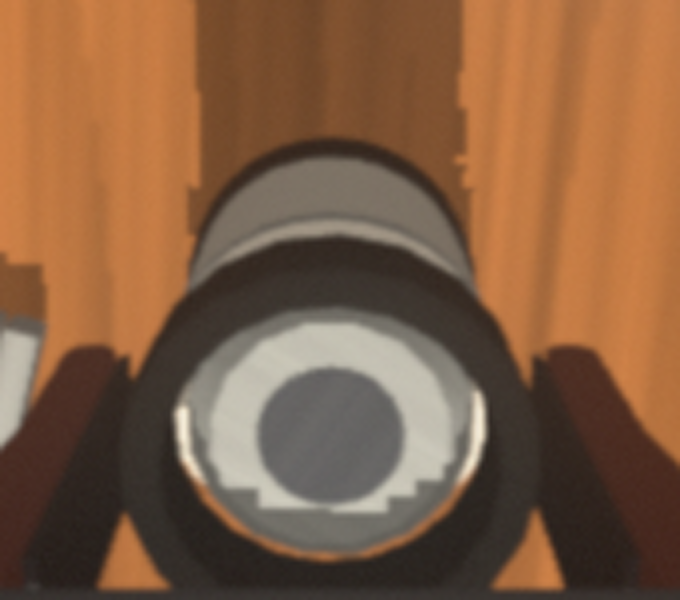

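Going over the neck. Lower to the shoulder (expected TCP z ≈ 0.150).

Request:
send_rows([
  [0,0,0.4,0,0,0],
  [0,0,0.4,0,0,0],
  [0,0,0.3,0,0,0],
  [0,0,0.2,0,0,0],
  [0,0,0,0,0,0],
  [0,0,0,0,0,0],
])

```text
time: 29.9
tool_pos: [0.4398, 0.2079, 0.1505]
ee_rot: [-3.141, 0.001, 0.056]
force: [0.2, 0.3, 0.1]
grip_width: 0.661
```

Request:
send_rows([
  [0,0,0.15,0,0,0],
  [0,0,0,0,0,0],
  [0,0,0,0,0,0],
  [0,0,0,0,0,0],
])

```text
time: 30.3
tool_pos: [0.4399, 0.208, 0.15]
ee_rot: [-3.141, 0.001, 0.056]
force: [-3.0, -0.9, 10.1]
grip_width: 0.662
```

Request:
send_rows([
  [0,0,0,0,0,0],
  [0,0,0,0,0,0],
  [0,0,0,0,0,0],
  [0,0,0,0,0,0],
], grip=-1)

```text
time: 30.7
tool_pos: [0.4397, 0.2079, 0.149]
ee_rot: [-3.141, 0.001, 0.056]
force: [-0.4, -0.3, -0.0]
grip_width: 0.981
```

Request:
send_rows([
  [0,0,-2,0,0,0],
  [0,0,-4,0,0,0],
  [0,0,-4,0,0,0],
  [0,4,-2,0,0,0],
  [0,4,-1,0,0,0],
  [0,4.5,0,0,0,0],
  [0,4.5,0,0,0,0],
  [0,4.5,0,0,0,0],
])

```text
time: 31.5
tool_pos: [0.4518, -0.0084, 0.2793]
ee_rot: [-3.141, 0.0, 0.057]
force: [0.5, -0.0, -0.2]
grip_width: 1.003
```

```bash
cat >> h.py <<'E'
HD=np.array([-np.sin(mth),np.cos(mth),0])
def upg(j,back=0.,h=.005,z=.038):
    """TCP position for the tilted grasp of upright jar at j"""
    g=np.array([j[0],j[1],z])-h*HD
    return g-UP@np.array([0,0,.061+back])
E
python3 - <<'E'
from h import *
im,p=settle_snap('wrist','w26')
t=upg([.4635,-.2095],.12);print(t,upg([.4635,-.2095]))
rows(t,UP,mx=4.4)
E
```

```text
t 31.6 pos [ 0.4521 -0.0108  0.2791] rpy [3.141e+00 1.000e-03 5.100e-02] q [-5.000e-02  2.020e-01  2.019e+00 -1.000e-03  9.210e-01 -1.000e-01] F [-0.5  0.   0.9] g 1.0
[ 0.47146627 -0.36255935  0.14181733] [ 0.46635706 -0.26439397  0.07298816]
[0.02, 3.94, 1.52, 0.107, 0.0, -0.0]
[0.02, 4.08, 1.1, 0.107, 0.0, -0.0]
[0.01, 4.17, 0.66, 0.107, 0.0, -0.0]
[0.01, 4.21, 0.21, 0.107, 0.0, -0.0]
[0.01, 4.21, -0.24, 0.107, 0.0, -0.0]
[0.01, 4.16, -0.69, 0.107, 0.0, -0.0]
[0.01, 4.07, -1.13, 0.107, 0.0, -0.0]
[0.01, 3.92, -1.55, 0.107, 0.0, -0.0]
[0.01, 3.74, -1.96, 0.107, 0.0, -0.0]
n 9 target [ 0.4715 -0.3626  0.1418]
```

View pics/w26.png

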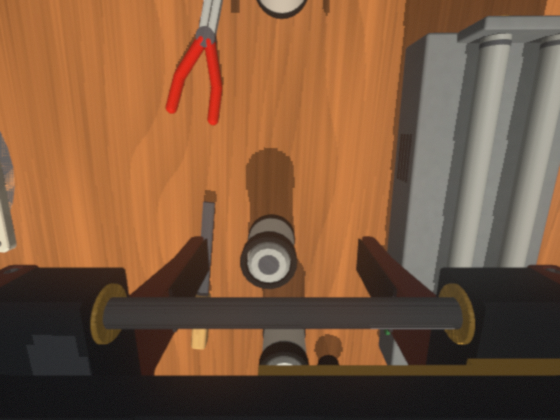

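Request:
send_rows([
  [0,3.9,1.1,0.107,0,0],
  [0,4.1,0.7,0.107,0,0],
  [0,4.2,0.3,0.107,0,0],
  [0,4.2,-0.2,0.107,0,0],
  [0,4.2,-0.7,0.107,0,0],
  [0,4.1,-1.1,0.107,0,0],
  [0,4,-1.5,0.107,0,0],
  [0,3.9,-1.7,0.107,0,0],
])

```text
time: 32.45
tool_pos: [0.4709, -0.3302, 0.1844]
ee_rot: [-2.281, 0.001, 0.057]
force: [0.2, 0.7, -0.0]
grip_width: 0.997
```

Request:
send_rows([
  [0,3.7,-2,0.107,0,0],
  [0,0,0,0,0,0],
  [0,0,0,0,0,0],
  [0,0,0,0,0,0],
])

```text
time: 32.85
tool_pos: [0.4729, -0.3669, 0.1707]
ee_rot: [-2.179, 0.001, 0.058]
force: [-0.8, -0.3, -0.3]
grip_width: 0.998
```

```bash
python3 - <<'E'
from h import *
im,p=settle_snap('wrist','w27')
rows(upg([.4635,-.2095],.12),UP,mx=4.4)
for z in (0.084,): print(proj(p,[.4635,-.2095,z]))
E
```

```text
t 32.95 pos [ 0.4731 -0.367   0.1719] rpy [-2.18  -0.     0.058] q [-0.87   0.854  1.441  0.517  1.684 -1.102] F [ 0.2  0.6 -0.2] g 1.002
[-0.13, 2.2, 2.12, -0.001, 0.005, 0.004]
n 1 target [ 0.4715 -0.3626  0.1418]
[282.02886224 190.9333944 ]
```

View pics/w27.png

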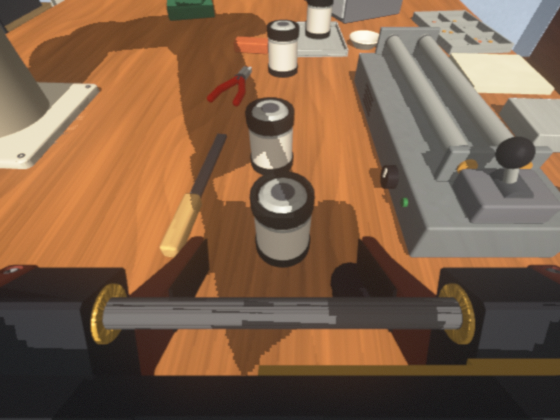

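Request:
send_rows([
  [-0.12,1.1,1.1,0,0.003,0.003],
  [0,1.1,1,0,0,0],
  [0,0,2.5,0,0,0],
  [0,0,2.5,0,0,0],
  [0,0,2,0,0,0],
  [0,0,0,0,0,0],
  [0,0,0,0,0,0],
  [0,0,0,0,0,0],
])

```text
time: 33.8
tool_pos: [0.468, -0.3075, 0.1002]
ee_rot: [-2.179, 0.001, 0.052]
force: [0.0, -0.6, -0.5]
grip_width: 0.999
```

```bash
python3 - <<'E'
from h import *
im,p=settle_snap('wrist','w28')
rows(upg([.4635,-.2095]),UP,mx=1.5)
E
```

```text
t 33.9 pos [ 0.468  -0.3076  0.1004] rpy [-2.18e+00  1.00e-03  5.10e-02] q [-0.821  0.91   1.553  0.556  1.52  -1.155] F [-0.8  0.2  0.3] g 1.0
[0.02, -0.05, 1.28, -0.001, 0.0, -0.0]
[0.02, -0.06, 1.28, -0.001, 0.0, -0.0]
[0.02, -0.06, 1.28, -0.001, 0.0, -0.0]
[0.02, -0.06, 1.28, -0.001, 0.0, -0.0]
n 4 target [ 0.4664 -0.2644  0.073 ]
```

View pics/w28.png

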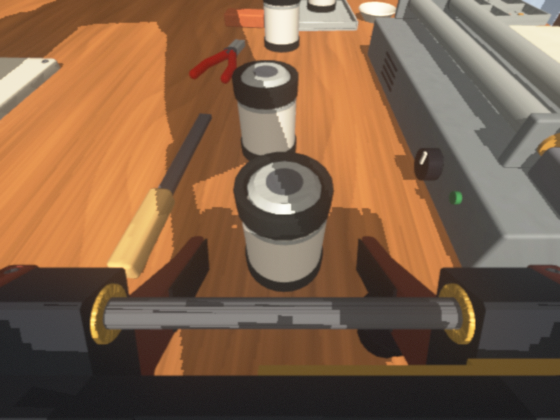

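```bash
python3 - <<'E'
from h import *
p=env.camera_params('wrist');print(onz(p,284,182,.084))
E
```

```text
[ 0.46373886 -0.21067654  0.084     ]
```

Request:
send_rows([
  [0.02,-0.05,1.5,0,0,0],
  [0.02,-0.05,1.5,0,0,0],
  [0.02,-0.05,1.5,0,0,0],
  [0.02,-0.05,0.7,0,0,0],
  [0,0,0,0,0,0],
  [0,0,0,0,0,0],
  [0,0,0,0,0,0],
])

```text
time: 34.65
tool_pos: [0.4665, -0.2632, 0.0721]
ee_rot: [-2.179, 0.001, 0.052]
force: [0.2, 0.9, -0.1]
grip_width: 0.994
```

```bash
python3 - <<'E'
from h import *
im,p=settle_snap('wrist','w29')
rows(upg([.4635,-.2095]),UP,mx=1.5)
E
```

```text
t 34.75 pos [ 0.4664 -0.2633  0.0722] rpy [-2.179e+00  1.000e-03  5.200e-02] q [-0.777  0.929  1.623  0.594  1.432 -1.181] F [-0.1 -0.5 -0.3] g 1.004
[-0.0, -0.0, -0.14, -0.003, 0.0, -0.001]
n 1 target [ 0.4664 -0.2644  0.073 ]
```

View pics/w29.png

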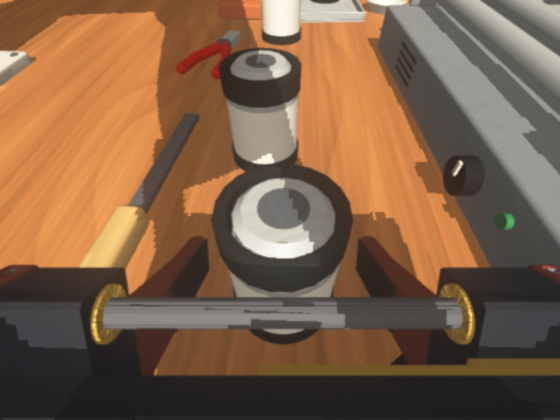

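Request:
send_rows([
  [0,0,-0.28,0,0,0],
  [0,0,0,0,0,0],
  [0,0,0,0,0,0],
])

```text
time: 35.1
tool_pos: [0.4663, -0.2653, 0.0737]
ee_rot: [-2.179, 0.002, 0.052]
force: [1.1, 0.0, -0.4]
grip_width: 1.002
```

Request:
send_rows([
  [0,0,0,0,0,0],
  [0,0,0,0,0,0],
  [0,0,0,0,0,0],
  [0,0,0,0,0,0],
  [0,0,0,0,0,0],
  [0,0,0,0,0,0],
], grip=1)

```text
time: 35.7
tool_pos: [0.4664, -0.265, 0.0735]
ee_rot: [-2.178, 0.002, 0.052]
force: [1.1, 0.5, -0.9]
grip_width: 0.631
```

```bash
cat >> h.py <<'E'
def held(j,name):
    """record jar foot/axis in the tool frame, jar standing on bench at j (axis xy)"""
    P,R,o=pose(); jf=R.T@(np.array([j[0],j[1],0])-P); jf[0]=0; ja=R.T@np.array([0,0,1.]); ja[0]=0; ja/=np.linalg.norm(ja)
    np.save(name,np.array([jf,ja])); print('foot',jf.round(4),'axis',ja.round(4)); return jf,ja
def lay(name,yfoot,dz=0):
    """TCP pose with held jar lying, foot at mill y yfoot, axis at bed height+dz"""
    jf,ja=np.load(name)
    a=np.arctan2(ja[2],ja[1])     # axis in tool yz
    # want R ja = mill +y: choose tilt so that it holds
    best=min(np.linspace(-1.2,.2,2801),key=lambda t:np.linalg.norm(toolR(mth,tilt=t)@ja-HD))
    R=toolR(mth,tilt=best); pos=M(0,yfoot,.1134+dz)-R@jf
    print('tilt',np.degrees(best),'TCP',pos.round(4)); return pos,R
E
python3 - <<'E'
from h import *
log(); held([.4637,-.2107],'j3.npy')
pos,R=lay('j3.npy',-.103)
P0,R0,o=pose()
print(1);a=P0+[0,0,.12]; rows(a,R0,mx=4)
print(2);rows(pos+[0,0,.10],R,start=(a,R0),mx=4)
E
```

```text
t 35.7 pos [ 0.4664 -0.265   0.0735] rpy [-2.178e+00  2.000e-03  5.200e-02] q [-0.779  0.928  1.62   0.592  1.436 -1.179] F [ 1.1  0.5 -0.9] g 0.631
foot [0.     0.0293 0.0866] axis [ 0.     -0.8211 -0.5708]
tilt -34.80718605419751 TCP [ 0.6629 -0.0679  0.1678]
1
[-0.01, -3.28, -2.28, 0.0, 0.0, 0.0]
[-0.01, -3.28, -2.28, 0.0, 0.0, 0.0]
[-0.01, -3.28, -2.28, 0.0, 0.0, 0.0]
n 3 target [ 0.4664 -0.265   0.1935]
2
[1.72, -1.4, 0.92, -0.131, 0.0, -0.0]
[1.72, -1.51, 0.73, -0.131, 0.0, -0.0]
[1.72, -1.59, 0.53, -0.131, 0.0, -0.0]
[1.72, -1.64, 0.32, -0.131, 0.0, -0.0]
[1.72, -1.67, 0.1, -0.131, 0.0, -0.0]
[1.72, -1.67, -0.12, -0.131, 0.0, -0.0]
[1.72, -1.64, -0.34, -0.131, 0.0, -0.0]
[1.72, -1.58, -0.55, -0.131, 0.0, -0.0]
[1.72, -1.5, -0.75, -0.131, 0.0, -0.0]
[1.72, -1.39, -0.94, -0.131, 0.0, -0.0]
[1.72, -1.25, -1.11, -0.131, 0.0, -0.0]
[1.72, -1.1, -1.26, -0.131, 0.0, -0.0]
n 12 target [ 0.6629 -0.0679  0.2678]
```

Request:
send_rows([
  [0,-1.6,-1.1,0,0,0],
  [0,-3.2,-2.2,0,0,0],
  [0,-3.2,-2.2,0,0,0],
  [0,-3.2,-2.2,0,0,0],
  [0,-2,-1.4,0,0,0],
  [0,0,0,0,0,0],
])

```text
time: 36.3
tool_pos: [0.4674, -0.2653, 0.2364]
ee_rot: [-2.183, -0.002, 0.052]
force: [-0.3, -0.1, -3.6]
grip_width: 0.633
```

```bash
python3 - <<'E'
from h import *
im,p=settle_snap('wrist','w30')
pos,R=lay('j3.npy',-.103)
rows(pos+[0,0,.09],R,mx=4)
E
```

```text
t 36.4 pos [ 0.4663 -0.2644  0.2331] rpy [-2.18e+00  2.00e-03  5.20e-02] q [-0.778  0.679  1.638  0.587  1.627 -1.05 ] F [-0.3 -0.2 -4.2] g 0.632
tilt -34.80718605419751 TCP [ 0.6629 -0.0679  0.1678]
[1.72, -1.06, 1.15, -0.131, 0.0, -0.0]
[1.72, -1.2, 1.0, -0.131, 0.0, -0.0]
[1.72, -1.32, 0.83, -0.131, 0.0, -0.0]
[1.72, -1.42, 0.65, -0.131, 0.0, -0.0]
[1.72, -1.49, 0.46, -0.131, 0.0, -0.0]
[1.72, -1.54, 0.27, -0.131, 0.0, -0.0]
[1.72, -1.56, 0.06, -0.131, 0.0, -0.0]
[1.72, -1.56, -0.14, -0.131, 0.0, -0.0]
[1.72, -1.52, -0.34, -0.131, 0.0, -0.0]
[1.72, -1.47, -0.54, -0.131, 0.0, -0.0]
[1.72, -1.38, -0.72, -0.131, 0.0, -0.0]
[1.72, -1.28, -0.9, -0.131, 0.0, -0.0]
n 12 target [ 0.6629 -0.0679  0.2578]
```

View pics/w30.png

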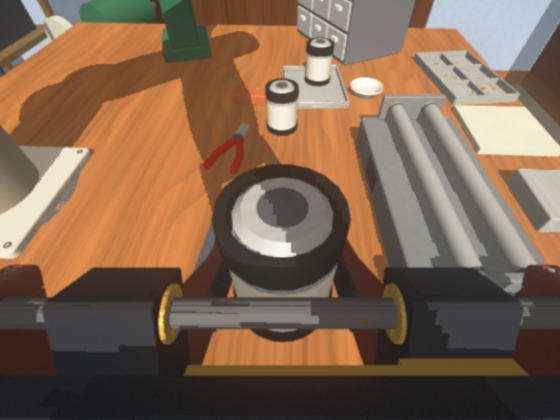

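Request:
send_rows([
  [1.72,-1.4,1.0,-0.131,0,0],
  [1.72,-1.4,0.9,-0.131,0,0],
  [1.72,-1.4,0.8,-0.131,0,0],
  [1.72,-1.4,0.65,-0.131,0,0],
  [1.72,-1.45,0.46,-0.131,0,0],
  [1.72,-1.5,0.27,-0.131,0,0],
  [1.72,-1.5,0.06,-0.131,0,0],
  [1.72,-1.5,-0.14,-0.131,0,0],
])

```text
time: 37.25
tool_pos: [0.5972, -0.133, 0.2547]
ee_rot: [3.053, 0.005, 0.052]
force: [-0.4, -0.4, -4.8]
grip_width: 0.631
```

Request:
send_rows([
  [1.72,-1.4,-0.34,-0.131,0,0],
  [1.72,-1.4,-0.5,-0.131,0,0],
  [1.72,-1.2,-0.7,-0.131,0,0],
  [1.72,-1.1,-0.9,-0.131,0,0],
  [0,0,0,0,0,0],
  [0,0,0,0,0,0],
])

```text
time: 37.85
tool_pos: [0.6623, -0.0729, 0.2629]
ee_rot: [2.535, 0.008, 0.054]
force: [-0.8, 0.4, -3.6]
grip_width: 0.631
```

```bash
python3 - <<'E'
from h import *
im,p=settle_snap('wrist','w31')
pos,R=lay('j3.npy',-.103)
rows(pos+[0,0,.03],R,mx=2)
E
```

```text
t 37.95 pos [ 0.6622 -0.0747  0.2646] rpy [2.535 0.005 0.051] q [ 0.067  0.563  1.602 -0.692  1.106  0.375] F [-0.6 -0.  -3.5] g 0.628
tilt -34.80718605419751 TCP [ 0.6629 -0.0679  0.1678]
[0.03, -1.11, 1.28, -0.0, 0.001, 0.0]
[0.03, -1.11, 1.28, -0.0, 0.001, 0.0]
[0.03, -1.11, 1.28, -0.0, 0.001, 0.0]
[0.03, -1.11, 1.28, -0.0, 0.001, 0.0]
n 4 target [ 0.6629 -0.0679  0.1978]
```

View pics/w31.png

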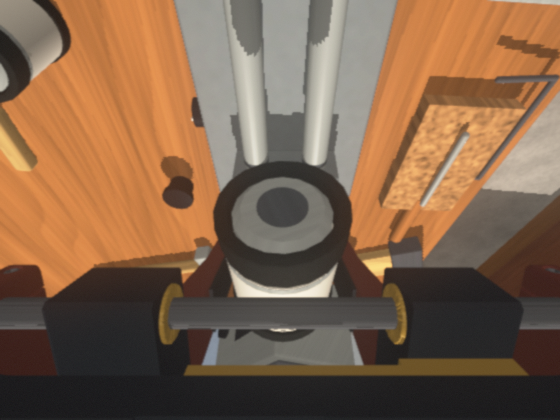

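Request:
send_rows([
  [0.03,-1.1,1.3,0,0,0],
  [0.03,-1.1,1.3,0,0,0],
  [0.03,-1.1,1.3,0,0,0],
  [0.03,-1.1,1.3,0,0.002,0],
  [0,0,0,0,0,0],
  [0,0,0,0,0,0],
  [0,0,0,0,0,0],
  [0,0,0,0,0,0],
])

```text
time: 38.8
tool_pos: [0.6646, -0.0675, 0.1994]
ee_rot: [2.533, -0.001, 0.053]
force: [0.5, -0.3, -3.6]
grip_width: 0.631
```

```bash
python3 - <<'E'
from h import *
im,p=settle_snap('wrist','w32')
pos,R=lay('j3.npy',-.103)
rows(pos,R,mx=2)
for v in (60,90,120):
    print(v,im[v,190:380:2].max(1).tolist())
for y in (.0,.05,.1): print(y,[proj(p,M(x,y,.093)).round(1) for x in (-.0264,.0264)])
crop(im,'w32c',180,0,400,180,3.5)
E
```

```text
t 38.9 pos [ 0.6644 -0.0675  0.1993] rpy [ 2.533e+00 -1.000e-03  5.300e-02] q [ 0.078  0.65   1.625 -0.734  1.023  0.47 ] F [ 0.   0.3 -4.2] g 0.632
tilt -34.80718605419751 TCP [ 0.6629 -0.0679  0.1678]
[-0.07, -0.88, 1.3, 0.001, -0.001, 0.0]
[-0.07, -0.88, 1.3, 0.001, -0.001, 0.0]
n 2 target [ 0.6629 -0.0679  0.1678]
60 [159, 160, 161, 160, 143, 110, 114, 114, 116, 118, 119, 119, 119, 120, 118, 118, 119, 118, 117, 115, 114, 114, 111, 112, 108, 104, 103, 96, 92, 92, 92, 93, 93, 92, 93, 91, 92, 92, 91, 92, 93, 93, 90, 92, 92, 92, 92, 92, 94, 93, 94, 93, 93, 93, 93, 93, 92, 93, 93, 93, 91, 97, 102, 104, 110, 111, 113, 114, 114, 116, 115, 119, 119, 118, 119, 119, 118, 119, 118, 116, 116, 113, 112, 110, 135, 159, 160, 160, 159, 159, 159, 159, 159, 159, 158]
90 [162, 162, 163, 161, 161, 159, 158, 153, 117, 116, 116, 118, 118, 119, 120, 122, 120, 119, 119, 119, 118, 117, 114, 113, 112, 112, 109, 104, 99, 95, 95, 94, 95, 94, 93, 93, 94, 93, 91, 93, 92, 94, 92, 94, 93, 93, 93, 91, 93, 94, 93, 94, 94, 94, 93, 93, 94, 92, 94, 94, 97, 102, 108, 111, 112, 113, 115, 116, 117, 117, 119, 119, 120, 120, 120, 118, 118, 117, 115, 114, 111, 131, 160, 163, 164, 163, 163, 162, 162, 160, 160, 159, 159, 160, 162]
120 [164, 165, 164, 163, 162, 163, 163, 163, 160, 162, 156, 124, 117, 118, 119, 120, 121, 121, 121, 122, 122, 120, 120, 117, 116, 115, 114, 113, 108, 103, 99, 95, 96, 96, 95, 95, 95, 95, 95, 95, 93, 94, 95, 95, 92, 94, 93, 93, 94, 94, 93, 94, 95, 96, 94, 95, 94, 93, 95, 99, 103, 111, 112, 114, 115, 116, 117, 119, 120, 121, 120, 120, 121, 119, 119, 118, 117, 115, 124, 157, 160, 161, 160, 160, 161, 160, 161, 161, 163, 162, 161, 160, 159, 158, 160]
0.0 [array([225.4, 101.4]), array([333.7, 101.4])]
0.05 [array([205. , -27.5]), array([352.4, -27.4])]
0.1 [array([ 161.5, -302. ]), array([ 392.1, -301.7])]
```

View pics/w32c.png

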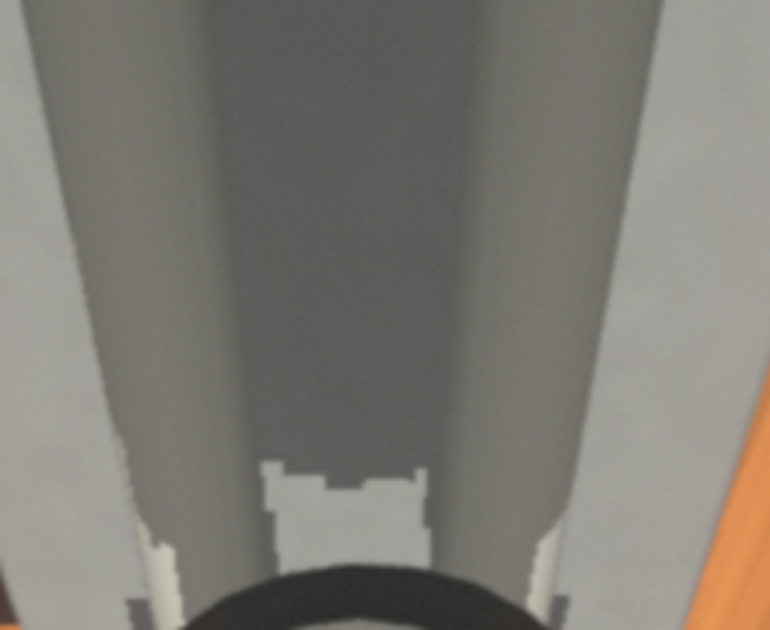

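Request:
send_rows([
  [-0.08,-0.7,1.1,0,0,0],
  [-0.08,-0.7,1.1,0,0,0],
  [0,0,0,0,0,0],
  [0,0,0,0,0,0],
  [0,0,0,0,0,0],
  [0,0,0,0,0,0],
])

```text
time: 39.55
tool_pos: [0.6626, -0.0687, 0.1726]
ee_rot: [2.533, -0.0, 0.053]
force: [0.5, 0.4, -3.1]
grip_width: 0.632
```

```bash
python3 - <<'E'
from h import *
im,p=settle_snap('wrist','w33'); snap('scene','s33')
pos,R=lay('j3.npy',-.103)
rows(pos,R,mx=2)
E
```

```text
t 39.65 pos [ 0.6627 -0.0687  0.1727] rpy [ 2.533 -0.     0.053] q [ 0.077  0.685  1.635 -0.753  0.989  0.505] F [ 1.  -0.7 -3.3] g 0.632
tilt -34.80718605419751 TCP [ 0.6629 -0.0679  0.1678]
[0.04, -0.34, 0.36, 0.001, -0.001, 0.001]
n 1 target [ 0.6629 -0.0679  0.1678]
```

View pics/s33.png

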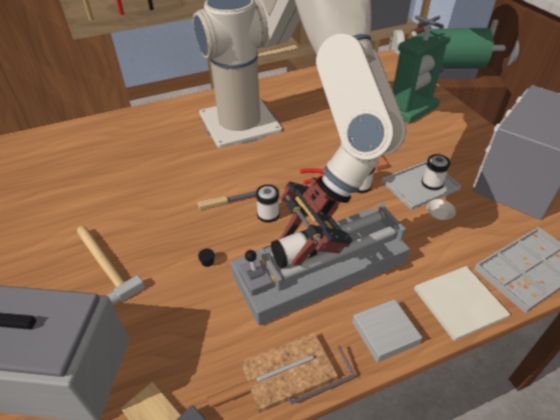

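Now lower in small steps, watching the force.

Request:
send_rows([
  [0.03,-0.25,0.25,0,0,0],
  [0,-0.06,0.08,0,0,0],
  [0,0,0,0,0,0],
  [0,0,0,0,0,0],
])

```text
time: 40.15
tool_pos: [0.6629, -0.068, 0.1678]
ee_rot: [2.533, 0.0, 0.053]
force: [1.1, 0.0, -4.2]
grip_width: 0.628
```

Request:
send_rows([
  [0,-0.06,0.08,0,0,0],
  [0,0,0,0,0,0],
  [0,0,0,0,0,0],
])

```text
time: 40.45
tool_pos: [0.663, -0.068, 0.1673]
ee_rot: [2.533, -0.0, 0.053]
force: [-0.8, 1.9, 1.6]
grip_width: 0.637
```

Request:
send_rows([
  [0,0,0,0,0,0],
  [0,0,0,0,0,0],
  [0,0,0,0,0,0],
  [0,0,0,0,0,0],
], grip=-1)

```text
time: 40.85
tool_pos: [0.6628, -0.0681, 0.1669]
ee_rot: [2.533, 0.0, 0.053]
force: [-0.9, -0.1, 0.2]
grip_width: 0.954
```

Request:
send_rows([
  [0,1.1,-1.6,0,0,0],
  [0,1.7,-2.5,0,0,0],
  [0,1.7,-2.5,0,0,0],
  [0,1.7,-2.5,0,0,0],
  [0,0,0,0,0,0],
  [0,0,0,0,0,0],
])

```text
time: 41.45
tool_pos: [0.663, -0.0668, 0.2788]
ee_rot: [2.533, -0.002, 0.053]
force: [1.3, -0.9, -0.7]
grip_width: 1.001
```

```bash
python3 - <<'E'
from h import *
im,p=settle_snap('wrist','w34')
print('lid pred',proj(p,M(0,-.103+.084,.1134)))
E
```

```text
t 41.55 pos [ 0.6622 -0.0669  0.2765] rpy [2.533e+00 1.000e-03 5.300e-02] q [ 0.08   0.548  1.597 -0.686  1.125  0.372] F [-0.3  0.4 -0.5] g 0.994
lid pred [284.17899923  83.58977849]
```

View pics/w34.png

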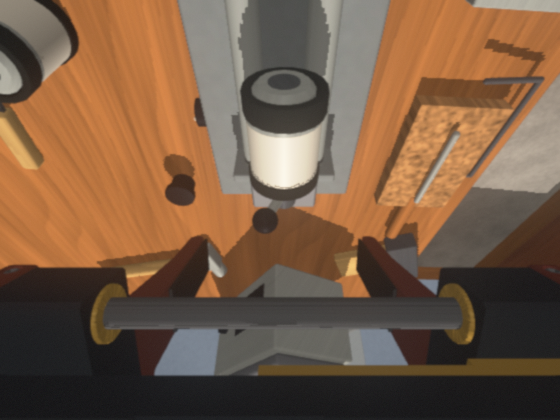

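```bash
python3 - <<'E'
from h import *
j=[.4406,-.0724]
t=upg(j,.12);print(t)
rows(t+[0,0,.05],UP,mx=4)
E
```

```text
[ 0.44856627 -0.22545935  0.14181733]
[-1.85, 0.6, 1.28, 0.131, 0.0, 0.0]
[-1.85, 0.76, 1.19, 0.131, 0.0, 0.0]
[-1.85, 0.91, 1.08, 0.131, 0.0, 0.0]
[-1.85, 1.05, 0.95, 0.131, 0.0, 0.0]
[-1.85, 1.16, 0.81, 0.131, 0.0, 0.0]
[-1.85, 1.26, 0.65, 0.131, 0.0, 0.0]
[-1.85, 1.33, 0.48, 0.131, 0.0, 0.0]
[-1.85, 1.38, 0.3, 0.131, 0.0, 0.0]
[-1.85, 1.41, 0.12, 0.131, 0.0, 0.0]
[-1.85, 1.41, -0.07, 0.131, 0.0, 0.0]
[-1.85, 1.39, -0.25, 0.131, 0.0, 0.0]
[-1.85, 1.35, -0.43, 0.131, 0.0, 0.0]
n 12 target [ 0.4486 -0.2255  0.1918]
```

Request:
send_rows([
  [-1.85,0.6,1.28,0.131,0,0],
  [-1.85,0.76,1.19,0.131,0,0],
  [-1.85,0.91,1.08,0.131,0,0],
  [-1.85,1.05,0.95,0.131,0,0],
  [-1.85,1.16,0.81,0.131,0,0],
  [-1.85,1.26,0.65,0.131,0,0],
  [-1.85,1.33,0.48,0.131,0,0],
  [-1.85,1.38,0.3,0.131,0,0],
])

```text
time: 42.4
tool_pos: [0.5193, -0.173, 0.2199]
ee_rot: [-2.696, -0.0, 0.053]
force: [1.0, 0.3, -0.2]
grip_width: 1.0
```

Request:
send_rows([
  [-1.85,1.41,0.12,0.131,0,0],
  [-1.85,1.41,-0.07,0.131,0,0],
  [-1.85,1.39,-0.25,0.131,0,0],
  [-1.85,1.35,-0.43,0.131,0,0],
  [0,0,0,0,0,0],
  [0,0,0,0,0,0],
  [0,0,0,0,0,0],
])

```text
time: 43.1
tool_pos: [0.4494, -0.2248, 0.1924]
ee_rot: [-2.18, 0.0, 0.054]
force: [0.4, 0.8, 0.1]
grip_width: 1.002
```

```bash
python3 - <<'E'
from h import *
im,p=settle_snap('wrist','w35')
j=[.4406,-.0724]
rows(upg(j,.05),UP,mx=3.)
E
```

```text
t 43.2 pos [ 0.4496 -0.2246  0.193 ] rpy [-2.18e+00 -1.00e-03  5.50e-02] q [-0.751  0.698  1.737  0.605  1.519 -1.105] F [-0.1 -0.3 -0.6] g 0.999
[-0.02, 1.06, 2.47, -0.0, 0.0, 0.001]
[-0.02, 1.06, 2.47, -0.0, 0.0, 0.001]
[-0.03, 1.06, 2.47, -0.0, 0.0, 0.001]
[-0.03, 1.06, 2.47, -0.0, 0.0, 0.001]
n 4 target [ 0.4456 -0.1682  0.1017]
```

View pics/w35.png

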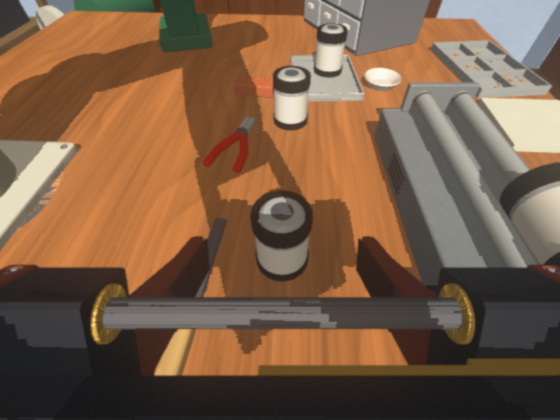

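Request:
send_rows([
  [-0.02,1.7,1.6,0,0,0],
  [-0.02,1.7,2.1,0,0,0],
  [-0.03,0.84,3.1,0,0,0],
  [-0.03,0,3.1,0,0,0],
  [0,0,0,0,0,0],
  [0,0,0,0,0,0],
  [0,0,0,0,0,0],
], grip=-0.65)

```text
time: 43.95
tool_pos: [0.4458, -0.1693, 0.1019]
ee_rot: [-2.18, -0.002, 0.054]
force: [-0.3, 0.4, -0.2]
grip_width: 0.825
```

```bash
python3 - <<'E'
from h import *
im,p=settle_snap('wrist','w36')
g=np.array([.4406,-.0724])
print('pred lid',proj(p,[*g,.084]))
rows(upg(g),UP,mx=1.5)
E
```

```text
t 44.05 pos [ 0.4456 -0.1695  0.1018] rpy [-2.18e+00 -2.00e-03  5.30e-02] q [-0.686  0.823  1.815  0.674  1.333 -1.197] F [-0.1  0.   0.3] g 0.824
pred lid [282.72424785 183.21627968]
[0.0, -0.02, 1.28, -0.0, -0.0, 0.0]
[0.0, -0.02, 1.28, -0.0, -0.0, 0.0]
[0.0, -0.02, 1.28, -0.0, -0.0, 0.0]
[0.0, -0.02, 1.28, -0.0, -0.0, 0.0]
n 4 target [ 0.4435 -0.1273  0.073 ]
```

View pics/w36.png

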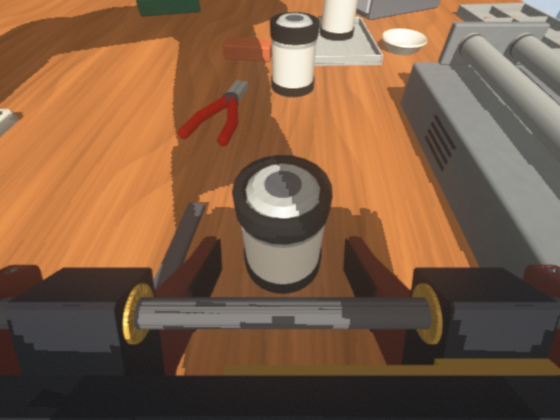

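Request:
send_rows([
  [0,-0.02,1.5,0,0,0],
  [0,-0.02,1.5,0,0,0],
  [0.03,-0.02,1.4,0,0,0],
  [0.03,-0.02,0.6,0,0,0],
  [0,0,0,0,0,0],
  [0,0,0,0,0,0],
  [0,0,0,0,0,0],
])

```text
time: 44.8
tool_pos: [0.4435, -0.1273, 0.0731]
ee_rot: [-2.179, -0.0, 0.053]
force: [0.7, -0.2, 0.4]
grip_width: 0.827
```

```bash
python3 - <<'E'
from h import *
im,p=settle_snap('wrist','w37')
g=np.array([.4406,-.0724])
print('pred lid',proj(p,[*g,.084]))
rows(upg(g),UP,mx=1.5)
crop(im,'w37c',190,140,380,300,4)
E
```

```text
t 44.9 pos [ 0.4435 -0.1274  0.0732] rpy [-2.179 -0.     0.053] q [-0.63   0.861  1.864  0.735  1.252 -1.235] F [-0.5 -0.3 -0.8] g 0.826
pred lid [282.92434294 205.93134287]
[0.0, 0.01, 0.02, -0.003, 0.0, 0.001]
n 1 target [ 0.4435 -0.1273  0.073 ]
```

View pics/w37c.png

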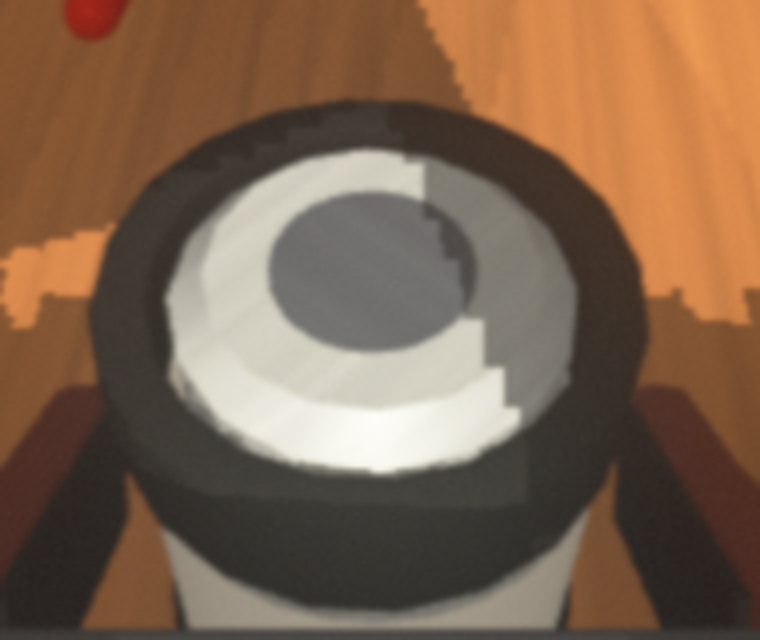

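```bash
python3 - <<'E'
from h import *
print(onz(env.camera_params('wrist'),283.25,208,.084))
E
```

```text
[ 0.44075235 -0.07350968  0.084     ]
```

Request:
send_rows([
  [0,0,0,0,0,0],
  [0,0,0,0,0,0],
  [0,0,0,0,0,0],
  [0,0,0,0,0,0],
  [0,0,0,0,0,0],
  [0,0,0,0,0,0],
], grip=1)

```text
time: 45.55
tool_pos: [0.4433, -0.1271, 0.0731]
ee_rot: [-2.178, -0.0, 0.053]
force: [0.0, -2.5, 2.2]
grip_width: 0.633
```

```bash
python3 - <<'E'
from h import *
log(); held([.4406,-.0729],'j2.npy')
E
```

```text
t 45.55 pos [ 0.4433 -0.1271  0.0731] rpy [-2.178 -0.     0.053] q [-0.629  0.862  1.865  0.735  1.252 -1.235] F [ 0.  -2.5  2.2] g 0.633
foot [0.     0.029  0.0863] axis [ 0.     -0.8211 -0.5708]
```

Request:
send_rows([
  [0,-1.6,-1.1,0,0,0],
  [0,-3.2,-2.2,0,0,0],
  [0,-3.2,-2.2,0,0,0],
  [0,-3.2,-2.2,0,0,0],
  [0,-2,-1.4,0,0,0],
  [0,0,0,0,0,0],
  [0,0,0,0,0,0],
])

```text
time: 46.25
tool_pos: [0.4429, -0.1263, 0.2326]
ee_rot: [-2.18, 0.0, 0.053]
force: [-0.5, -0.3, -4.2]
grip_width: 0.631
```

```bash
python3 - <<'E'
from h import *
im,p=settle_snap('wrist','w38')
pos,R=lay('j2.npy',-.007)
rows(pos+[0,0,.09],R,mx=4)
E
```

```text
t 46.35 pos [ 0.4426 -0.1261  0.2318] rpy [-2.177e+00  2.000e-03  5.300e-02] q [-0.628  0.569  1.885  0.696  1.459 -1.05 ] F [ 0.   0.3 -4.4] g 0.631
tilt -34.80718605419751 TCP [0.658  0.0275 0.1677]
[1.86, -0.86, 0.85, -0.131, 0.0, 0.0]
[1.86, -0.96, 0.73, -0.131, 0.0, 0.0]
[1.86, -1.05, 0.6, -0.131, 0.0, 0.0]
[1.86, -1.11, 0.46, -0.131, 0.0, 0.0]
[1.86, -1.16, 0.31, -0.131, 0.0, 0.0]
[1.86, -1.19, 0.15, -0.131, 0.0, 0.0]
[1.86, -1.2, -0.01, -0.131, 0.0, 0.0]
[1.86, -1.19, -0.16, -0.131, 0.0, 0.0]
[1.86, -1.16, -0.32, -0.131, 0.0, 0.0]
[1.86, -1.11, -0.46, -0.131, 0.0, 0.0]
[1.86, -1.04, -0.61, -0.131, 0.0, 0.0]
[1.86, -0.95, -0.74, -0.131, 0.0, 0.0]
n 12 target [0.658  0.0275 0.2577]
```

View pics/w38.png

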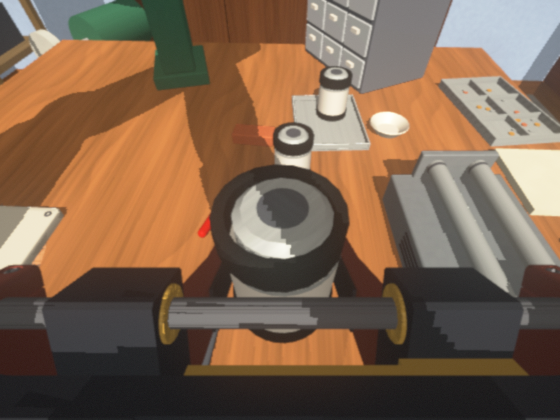

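Request:
send_rows([
  [1.86,-1.2,0.7,-0.131,0,0],
  [1.86,-1.2,0.6,-0.131,0,0],
  [1.86,-1.2,0.55,-0.131,0,0],
  [1.86,-1.2,0.46,-0.131,0,0],
  [1.86,-1.16,0.31,-0.131,0,0],
  [1.86,-1.19,0.15,-0.131,0,0],
  [1.86,-1.2,0,-0.131,0,0],
  [1.86,-1.1,-0.16,-0.131,0,0],
])

```text
time: 47.2
tool_pos: [0.5865, -0.021, 0.2573]
ee_rot: [3.053, 0.003, 0.053]
force: [-0.9, -0.8, -5.0]
grip_width: 0.636
```

Request:
send_rows([
  [1.86,-1.05,-0.3,-0.131,0,0],
  [1.86,-1,-0.46,-0.131,0,0],
  [1.86,-0.95,-0.6,-0.131,0,0],
  [1.86,-0.9,-0.7,-0.131,0,0],
  [0,0,0,0,0,0],
  [0,0,0,0,0,0],
  [0,0,0,0,0,0],
])

```text
time: 47.9
tool_pos: [0.6576, 0.025, 0.2663]
ee_rot: [2.534, 0.003, 0.052]
force: [-0.4, -0.8, -4.1]
grip_width: 0.632
```

```bash
python3 - <<'E'
from h import *
im,p=settle_snap('wrist','w39')
pos,R=lay('j2.npy',-.007)
rows(pos+[0,0,.03],R,mx=2)
E
```

```text
t 48.0 pos [0.6579 0.0245 0.2674] rpy [2.534e+00 1.000e-03 5.100e-02] q [ 0.217  0.573  1.574 -0.651  1.194  0.473] F [-0.2  0.2 -3.4] g 0.635
tilt -34.80718605419751 TCP [0.658  0.0275 0.1677]
[0.0, -1.06, 1.39, 0.0, 0.0, -0.0]
[0.0, -1.06, 1.39, 0.0, 0.0, -0.0]
[0.0, -1.06, 1.39, 0.0, 0.0, -0.0]
[0.0, -1.06, 1.39, 0.0, 0.0, -0.0]
n 4 target [0.658  0.0275 0.1977]
```

View pics/w39.png

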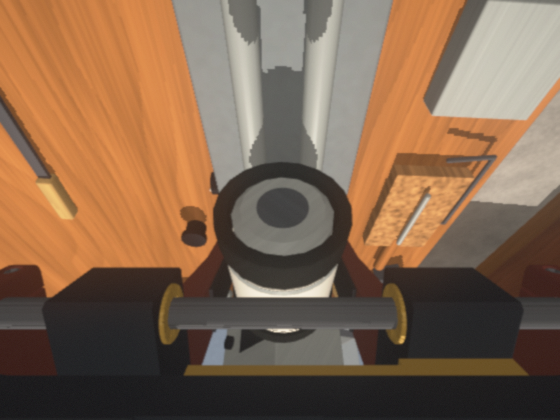

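Request:
send_rows([
  [0,-1.1,1.4,0,0,0],
  [0,-1.1,1.4,0,0,0],
  [0,-1.1,1.4,0,0,0],
  [0,-1.1,1.4,0,0,0],
  [0,0,0,0,0,0],
  [0,0,0,0,0,0],
  [0,0,0,0,0,0],
])

```text
time: 48.75
tool_pos: [0.6589, 0.0299, 0.1971]
ee_rot: [2.533, -0.001, 0.053]
force: [-0.1, 0.7, -3.0]
grip_width: 0.63
```

```bash
python3 - <<'E'
from h import *
im,p=settle_snap('wrist','w40')
pos,R=lay('j2.npy',-.006)
rows(pos+[0,0,.005],R,mx=1.3)
for y in (.08,): print(y,[proj(p,M(x,y,.093)).round(1) for x in (-.0264,.0264)])
print(im[100,190:380:3].max(1).tolist())
E
```

```text
t 48.85 pos [0.6589 0.0299 0.1975] rpy [ 2.533e+00 -2.000e-03  5.300e-02] q [ 0.224  0.665  1.598 -0.683  1.104  0.559] F [-0.  -0.  -3.2] g 0.631
tilt -34.80718605419751 TCP [0.6579 0.0285 0.1677]
[-0.05, -0.66, 1.06, 0.0, -0.001, 0.0]
[-0.05, -0.65, 1.06, 0.0, -0.001, 0.0]
n 2 target [0.6579 0.0285 0.1727]
0.08 [array([230.7, 133.9]), array([330.5, 133.9])]
[158, 158, 158, 158, 158, 153, 115, 115, 117, 119, 121, 120, 120, 117, 115, 112, 111, 110, 104, 97, 93, 92, 92, 92, 93, 91, 91, 93, 93, 92, 90, 90, 94, 93, 93, 92, 94, 93, 93, 92, 98, 103, 110, 111, 114, 116, 117, 120, 119, 119, 117, 116, 113, 110, 152, 159, 160, 160, 159, 159, 158, 159, 160, 159]
```

Request:
send_rows([
  [-0.08,-0.66,1.06,0,0,0],
  [-0.07,-0.66,1.06,0,0,0],
  [0,0,0,0,0,0],
  [0,0,0,0,0,0],
  [0,0,0,0,0,0],
  [0,0,0,0,0,0],
])

```text
time: 49.5
tool_pos: [0.6571, 0.0284, 0.1719]
ee_rot: [2.533, -0.0, 0.053]
force: [0.7, 0.6, -3.0]
grip_width: 0.632
```

Request:
send_rows([
  [0,-0.22,0.32,0,0,0],
  [0,0,0,0,0,0],
  [0,0,0,0,0,0],
])

```text
time: 49.8
tool_pos: [0.657, 0.0284, 0.1677]
ee_rot: [2.533, 0.0, 0.053]
force: [-0.9, -0.2, -3.5]
grip_width: 0.634
```

Request:
send_rows([
  [0,-0.06,0.08,0,0,0],
  [0,0,0,0,0,0],
  [0,0,0,0,0,0],
])

```text
time: 50.1
tool_pos: [0.6572, 0.0284, 0.1671]
ee_rot: [2.533, -0.0, 0.053]
force: [0.1, -0.4, -1.4]
grip_width: 0.632
```

Request:
send_rows([
  [0,-0.04,0.05,0,0,0],
  [0,0,0,0,0,0],
  [0,0,0,0,0,0],
])

```text
time: 50.4
tool_pos: [0.6574, 0.0285, 0.1667]
ee_rot: [2.533, -0.001, 0.054]
force: [2.1, 0.9, 2.6]
grip_width: 0.63
```

Supported by the rollers; release and retreat.

Request:
send_rows([
  [0,0,0,0,0,0],
  [0,0,0,0,0,0],
  [0,0,0,0,0,0],
  [0,0,0,0,0,0],
], grip=-1)

```text
time: 50.8
tool_pos: [0.6568, 0.0284, 0.1659]
ee_rot: [2.533, 0.001, 0.053]
force: [0.2, 0.2, -0.3]
grip_width: 0.956
```

Request:
send_rows([
  [0,1.1,-1.6,0,0,0],
  [0,1.7,-2.5,0,0,0],
  [0,1.7,-2.5,0,0,0],
  [0,1.7,-2.5,0,0,0],
  [0,0,0,0,0,0],
  [0,0,0,0,0,0],
])

```text
time: 51.4
tool_pos: [0.6571, 0.0297, 0.2779]
ee_rot: [2.534, -0.002, 0.053]
force: [-0.4, -0.7, -0.4]
grip_width: 1.003
```

```bash
python3 - <<'E'
from h import *
im,p=settle_snap('wrist','w41')
j=[.4399,.2060]
t=upg(j,.12);print(t)
rows(t+[0,0,.05],UP,mx=4)
E
```

```text
t 51.5 pos [0.6564 0.0295 0.2757] rpy [2.533e+00 1.000e-03 5.300e-02] q [ 0.225  0.563  1.571 -0.646  1.208  0.469] F [ 0.  -0.4 -1.5] g 1.0
[0.44786627 0.05294065 0.14181733]
[-1.72, -0.64, 0.41, 0.131, 0.0, 0.0]
[-1.72, -0.58, 0.49, 0.131, 0.0, 0.0]
[-1.72, -0.51, 0.56, 0.131, 0.0, 0.0]
[-1.72, -0.43, 0.62, 0.131, 0.0, 0.0]
[-1.72, -0.35, 0.67, 0.131, 0.0, 0.0]
[-1.72, -0.26, 0.71, 0.131, 0.0, 0.0]
[-1.72, -0.16, 0.74, 0.131, 0.0, 0.0]
[-1.72, -0.06, 0.75, 0.131, 0.0, 0.0]
[-1.72, 0.03, 0.75, 0.131, 0.0, 0.0]
[-1.72, 0.13, 0.74, 0.131, 0.0, 0.0]
[-1.72, 0.23, 0.72, 0.131, 0.0, 0.0]
[-1.72, 0.32, 0.68, 0.131, 0.0, 0.0]
n 12 target [0.4479 0.0529 0.1918]
```

View pics/w41.png

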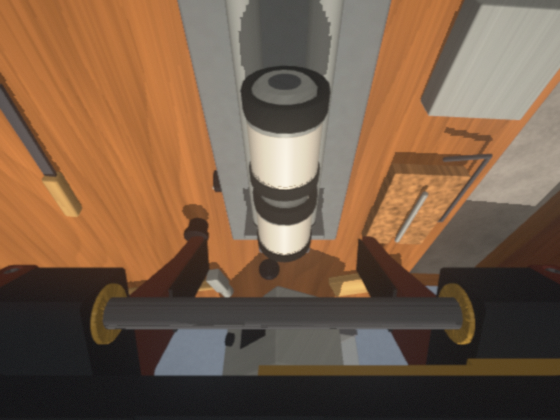

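Two jars lie in line. On to jar1; no low objects around yet on the path.

Request:
send_rows([
  [-1.72,-0.64,0.41,0.131,0,0],
  [-1.72,-0.58,0.49,0.131,0,0],
  [-1.72,-0.51,0.56,0.131,0,0],
  [-1.72,-0.43,0.62,0.131,0,0],
  [-1.72,-0.35,0.67,0.131,0,0],
  [-1.72,-0.26,0.71,0.131,0,0],
  [-1.72,-0.16,0.74,0.131,0,0],
  [-1.72,-0.06,0.75,0.131,0,0],
])

```text
time: 52.35
tool_pos: [0.5174, 0.0455, 0.2198]
ee_rot: [-2.697, -0.0, 0.053]
force: [-0.7, 0.0, -0.1]
grip_width: 1.002
```

Request:
send_rows([
  [-1.72,0.03,0.75,0.131,0,0],
  [-1.72,0.13,0.74,0.131,0,0],
  [-1.72,0.23,0.72,0.131,0,0],
  [-1.72,0.32,0.68,0.131,0,0],
  [0,0,0,0,0,0],
  [0,0,0,0,0,0],
  [0,0,0,0,0,0],
], grip=-0.65)

```text
time: 53.05
tool_pos: [0.45, 0.0533, 0.1928]
ee_rot: [-2.181, -0.001, 0.054]
force: [0.5, 0.5, 0.5]
grip_width: 0.823
```

```bash
python3 - <<'E'
from h import *
im,p=settle_snap('wrist','w42')
j=[.4399,.2060]
print(proj(p,[*j,.084]))
rows(upg(j,.05),UP,mx=3)
E
```

```text
t 53.15 pos [0.4499 0.0536 0.1932] rpy [-2.181e+00 -2.000e-03  5.400e-02] q [-0.309  0.576  2.049  0.961  1.209 -1.056] F [ 1.1  0.1 -0.1] g 0.828
[280.41522351 210.42813742]
[-0.05, 1.07, 2.47, -0.0, 0.0, 0.001]
[-0.05, 1.06, 2.47, -0.0, 0.0, 0.001]
[-0.05, 1.06, 2.48, -0.0, 0.0, 0.001]
[-0.05, 1.06, 2.48, -0.0, 0.0, 0.001]
n 4 target [0.4449 0.1102 0.1017]
```

View pics/w42.png

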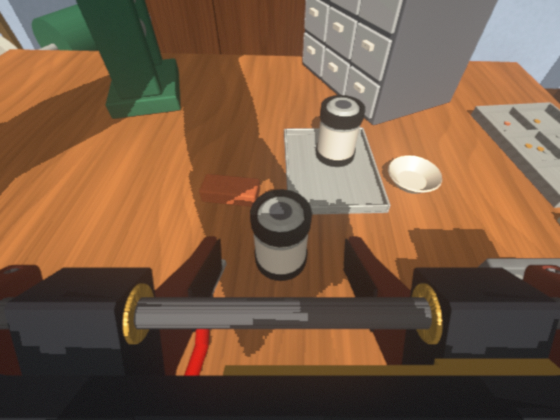

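```bash
python3 - <<'E'
from h import *
p=env.camera_params('wrist')
print(onz(p,222,263,.01))
print(onz(env.camera_params('top'),198.5,254,.01),onz(env.camera_params('top'),200,251,.01))
im=cv2.imread('pics/w42.png')[:,:,::-1]
crop(im,'w42c',180,180,340,300,4.8)
im=cv2.imread('pics/top0.png')[:,:,::-1]
crop(im,'t0c',180,200,260,280,8)
E
```

```text
[0.37587877 0.18873797 0.01      ]
[0.36796558 0.19114053 0.01      ] [0.37712432 0.18674846 0.01      ]
```

View pics/w42c.png

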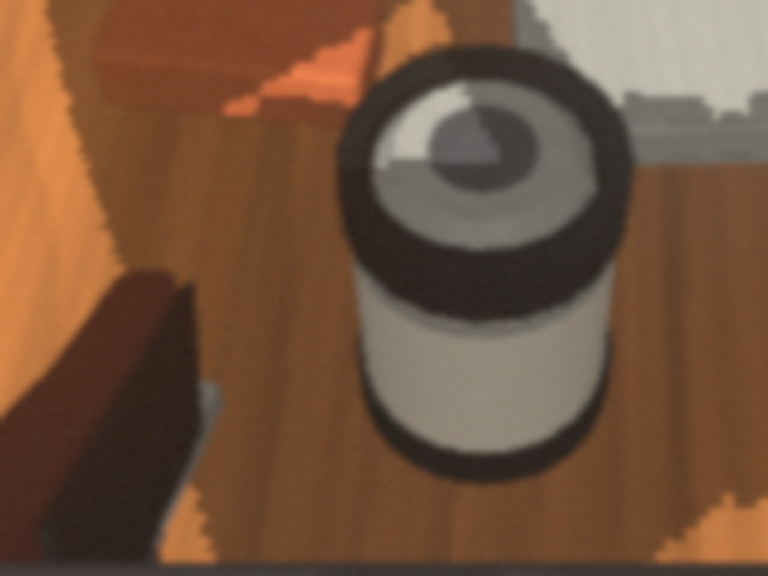

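View pics/t0c.png

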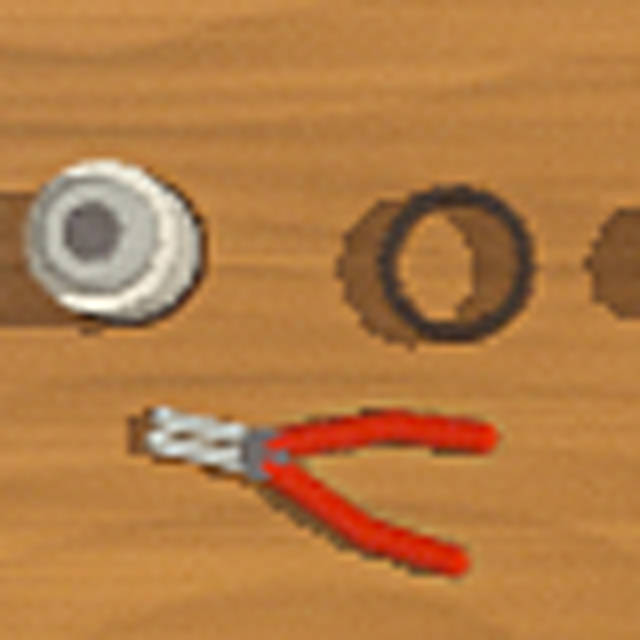

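Request:
send_rows([
  [-0.05,1.7,1.6,0,0,0],
  [-0.05,1.7,2.1,0,0,0],
  [-0.05,0.84,3.1,0,0,0],
  [-0.05,0,3.1,0,0,0],
  [0,0,0,0,0,0],
  [0,0,0,0,0,0],
  [0,0,0,0,0,0],
])

```text
time: 53.9
tool_pos: [0.4447, 0.1098, 0.102]
ee_rot: [-2.179, -0.002, 0.053]
force: [0.6, -0.6, 0.0]
grip_width: 0.829
```

```bash
python3 - <<'E'
from h import *
im,p=settle_snap('wrist','w43')
j=[.4399,.2060]
print(proj(p,[*j,.084]))
rows(upg(j),UP,mx=1.5)
E
```

```text
t 54.0 pos [0.4447 0.1096 0.1021] rpy [-2.179e+00 -2.000e-03  5.300e-02] q [-0.197  0.764  2.073  1.142  1.065 -1.234] F [-0.9  0.1  0.4] g 0.827
[282.93618517 184.55657085]
[0.01, 0.0, 1.27, -0.001, -0.0, 0.0]
[0.01, -0.0, 1.27, -0.001, -0.0, 0.0]
[0.01, -0.0, 1.27, -0.001, -0.0, 0.0]
[0.01, -0.0, 1.27, -0.001, -0.0, 0.0]
n 4 target [0.4428 0.1511 0.073 ]
```

View pics/w43.png

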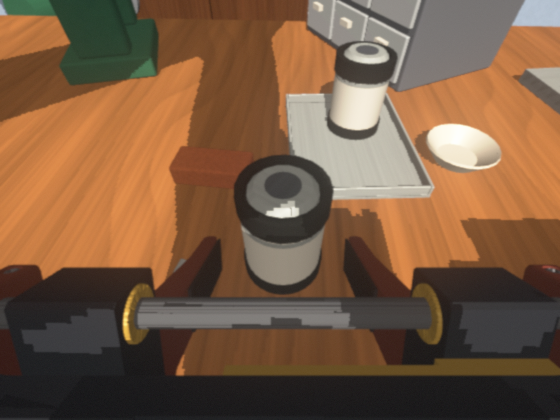

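Request:
send_rows([
  [0.01,0,1.5,0,0,0],
  [0.01,0,1.5,0,0,0],
  [0.01,0,1.4,0,0,0],
  [0.01,0,0.65,0,0,0],
  [0,0,0,0,0,0],
  [0,0,0,0,0,0],
  [0,0,0,0,0,0],
])

```text
time: 54.75
tool_pos: [0.4424, 0.1512, 0.0728]
ee_rot: [-2.178, -0.001, 0.053]
force: [-0.5, 0.5, 0.0]
grip_width: 0.826
```

```bash
python3 - <<'E'
from h import *
im,p=settle_snap('wrist','w44')
g=np.array([.4399,.2060])
print('pred lid',proj(p,[*g,.084]))
rows(upg(g),UP,mx=1.5)
crop(im,'w44c',190,140,380,300,4)
E
```

```text
t 54.85 pos [0.4424 0.1512 0.0727] rpy [-2.178 -0.     0.052] q [-0.108  0.828  2.076  1.258  1.019 -1.295] F [-0.5  0.  -0.2] g 0.826
pred lid [283.7057846  205.67796714]
[0.04, -0.01, -0.04, -0.003, 0.0, 0.001]
n 1 target [0.4428 0.1511 0.073 ]
```

View pics/w44c.png

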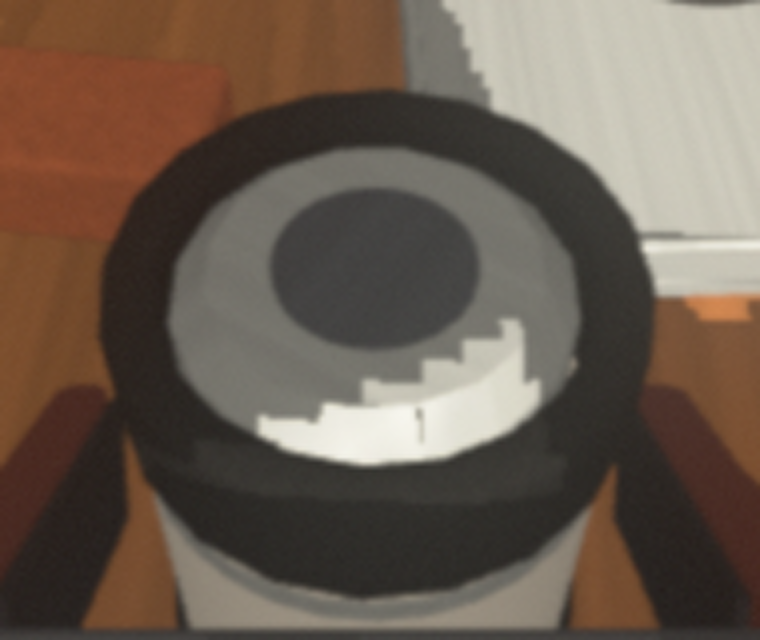

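Request:
send_rows([
  [0.03,0,0,0,0,0],
  [0,0,0,0,0,0],
  [0,0,0,0,0,0],
  [0,0,0,0,0,0],
  [0,0,0,0,0,0],
  [0,0,0,0,0,0],
  [0,0,0,0,0,0],
], grip=1)

```text
time: 55.6
tool_pos: [0.4425, 0.1516, 0.0725]
ee_rot: [-2.178, -0.0, 0.053]
force: [-0.1, -2.6, 1.2]
grip_width: 0.63
```

```bash
python3 - <<'E'
from h import *
log(); held([.4399,.2054],'j1.npy')
E
```

```text
t 55.6 pos [0.4425 0.1516 0.0725] rpy [-2.178 -0.     0.053] q [-0.107  0.829  2.075  1.259  1.019 -1.294] F [-0.1 -2.6  1.2] g 0.63
foot [0.     0.0288 0.0856] axis [ 0.     -0.8211 -0.5707]
```

Request:
send_rows([
  [0,-1.6,-1.1,0,0,0],
  [0,-3.2,-2.2,0,0,0],
  [0,-3.2,-2.2,0,0,0],
  [0,-3.2,-2.2,0,0,0],
  [0,-2,-1.4,0,0,0],
  [0,0,0,0,0,0],
  [0,0,0,0,0,0],
])

```text
time: 56.3
tool_pos: [0.4421, 0.1523, 0.2323]
ee_rot: [-2.179, -0.0, 0.054]
force: [0.4, 0.7, -3.3]
grip_width: 0.634
```

```bash
python3 - <<'E'
from h import *
im,p=settle_snap('wrist','w45')
pos,R=lay('j1.npy',.0905)
rows(pos+[-.0005,0,.09],R,mx=4)
E
```

```text
t 56.4 pos [0.4418 0.1523 0.2314] rpy [-2.179e+00  2.000e-03  5.300e-02] q [-0.106  0.476  2.098  1.095  1.148 -0.946] F [ 0.1  0.6 -3.1] g 0.631
tilt -34.80718605419751 TCP [0.6529 0.1242 0.1673]
[1.74, 0.01, -0.39, -0.131, 0.0, 0.0]
[1.74, 0.06, -0.39, -0.131, 0.0, 0.0]
[1.74, 0.11, -0.38, -0.131, 0.0, 0.0]
[1.74, 0.16, -0.36, -0.131, 0.0, 0.0]
[1.74, 0.2, -0.34, -0.131, 0.0, 0.0]
[1.74, 0.24, -0.31, -0.131, 0.0, 0.0]
[1.74, 0.28, -0.27, -0.131, 0.0, 0.0]
[1.74, 0.31, -0.23, -0.131, 0.0, 0.0]
[1.74, 0.34, -0.19, -0.131, 0.0, 0.0]
[1.74, 0.36, -0.14, -0.131, 0.0, 0.0]
[1.74, 0.38, -0.09, -0.131, 0.0, 0.0]
[1.74, 0.39, -0.04, -0.131, 0.0, 0.0]
n 12 target [0.6524 0.1242 0.2573]
```

View pics/w45.png

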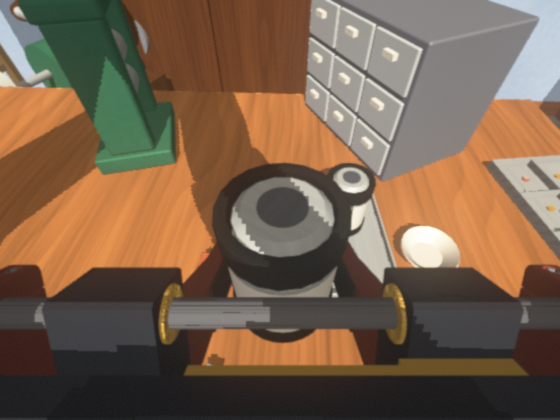

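Request:
send_rows([
  [1.74,-0.1,-0.45,-0.131,0,0],
  [1.74,0,-0.45,-0.131,0,0],
  [1.74,0.1,-0.38,-0.131,0,0],
  [1.74,0.16,-0.36,-0.131,0,0],
  [1.74,0.2,-0.34,-0.131,0,0],
  [1.74,0.24,-0.31,-0.131,0,0],
  [1.74,0.28,-0.27,-0.131,0,0],
  [1.74,0.31,-0.23,-0.131,0,0],
])

```text
time: 57.25
tool_pos: [0.5828, 0.1338, 0.2508]
ee_rot: [3.051, 0.003, 0.053]
force: [-0.6, -0.2, -3.4]
grip_width: 0.628
```

Request:
send_rows([
  [1.74,0.34,-0.19,-0.131,0,0],
  [1.74,0.36,-0.1,-0.131,0,0],
  [1.74,0.4,0,-0.131,0,0],
  [1.74,0.4,0.1,-0.131,0,0],
  [0,0,0,0,0,0],
  [0,0,0,0,0,0],
  [0,0,0,0,0,0],
])

```text
time: 57.95
tool_pos: [0.652, 0.1229, 0.2575]
ee_rot: [2.535, 0.003, 0.052]
force: [-0.0, 1.1, -3.1]
grip_width: 0.635
```

```bash
python3 - <<'E'
from h import *
im,p=settle_snap('wrist','w46')
pos,R=lay('j1.npy',.0905)
rows(pos+[-.0005,0,.03],R,mx=2)
E
```

```text
t 58.05 pos [0.6524 0.1226 0.2586] rpy [2.534e+00 1.000e-03 5.200e-02] q [ 0.357  0.616  1.519 -0.606  1.272  0.567] F [-0.3  0.1 -2.3] g 0.634
tilt -34.80718605419751 TCP [0.6529 0.1242 0.1673]
[-0.0, -0.91, 1.24, -0.0, 0.0, 0.0]
[-0.0, -0.91, 1.24, -0.0, 0.0, 0.0]
[-0.0, -0.91, 1.24, -0.0, 0.0, 0.0]
[-0.0, -0.91, 1.24, -0.0, 0.0, 0.0]
n 4 target [0.6524 0.1242 0.1973]
```

View pics/w46.png

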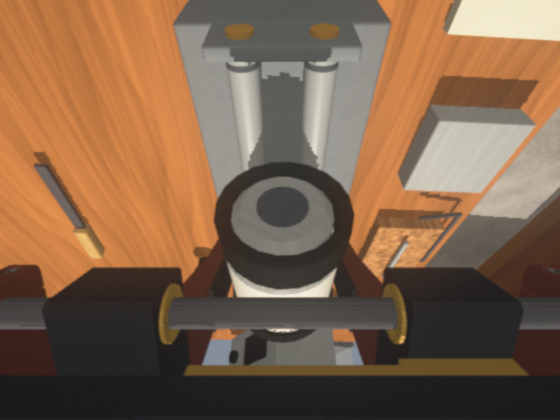

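```bash
python3 - <<'E'
from h import *
p=env.camera_params('wrist');c,s=np.cos(mth),np.sin(mth)
im=cv2.imread('pics/w46.png')[:,:,::-1];crop(im,'w46c',170,0,400,170,3.4)
for n,u,v,z in (('plate top inner edge L',205,54,.1),('R',358,55,.1),('deck corner L',178,23,.06),('R',387,22,.06)):
    d=onz(p,u,v,z)[:2]-mo; print(n,(c*d[0]+s*d[1]).round(4),(-s*d[0]+c*d[1]).round(4))
E
```

```text
plate top inner edge L -0.0472 0.1914
R 0.0448 0.1908
deck corner L -0.0715 0.1952
R 0.07 0.1958
```

View pics/w46c.png

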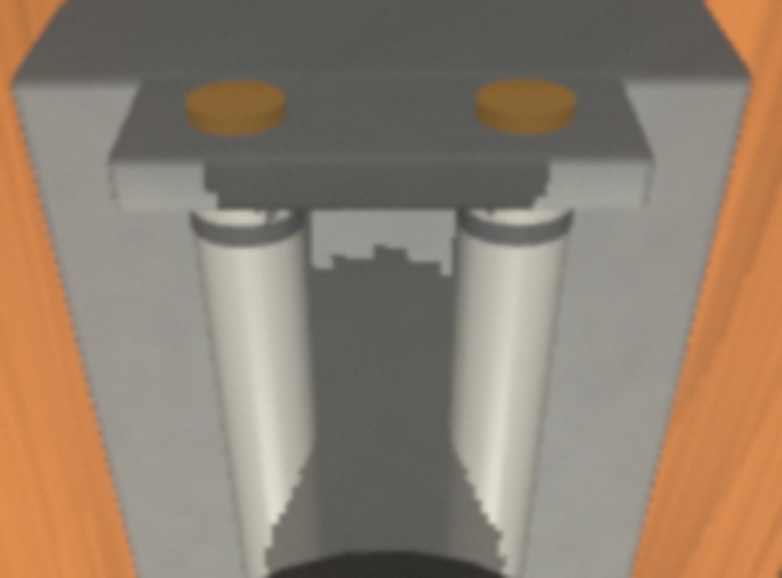

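Request:
send_rows([
  [0,-0.95,1.25,0,0,0],
  [0,-0.95,1.25,0,0,0],
  [0,-0.95,1.25,0,0,0],
  [0,-0.95,1.25,0,0,0],
  [0,0,0,0,0,0],
  [0,0,0,0,0,0],
  [0,0,0,0,0,0],
])

```text
time: 58.8
tool_pos: [0.6533, 0.126, 0.1962]
ee_rot: [2.533, -0.001, 0.053]
force: [0.3, 0.0, -2.6]
grip_width: 0.631
```

```bash
python3 - <<'E'
from h import *
im,p=settle_snap('wrist','w47')
pos,R=lay('j1.npy',.0905)
rows(pos+[-.0005,0,.005],R,mx=1.3)
print([proj(p,M(x,.17,.093)).round(1) for x in (-.0264,.0264)])
crop(im,'w47c',170,0,400,180,3.4)
E
```

```text
t 58.9 pos [0.6533 0.126  0.1966] rpy [ 2.533e+00 -1.000e-03  5.300e-02] q [ 0.361  0.696  1.538 -0.626  1.192  0.631] F [ 1.   0.7 -3.4] g 0.635
tilt -34.80718605419751 TCP [0.6529 0.1242 0.1673]
[-0.05, -0.63, 1.05, 0.0, -0.001, 0.0]
[-0.05, -0.63, 1.05, 0.0, -0.001, 0.0]
n 2 target [0.6524 0.1242 0.1723]
[array([233.2, 144.6]), array([330.3, 144.6])]
```

View pics/w47c.png

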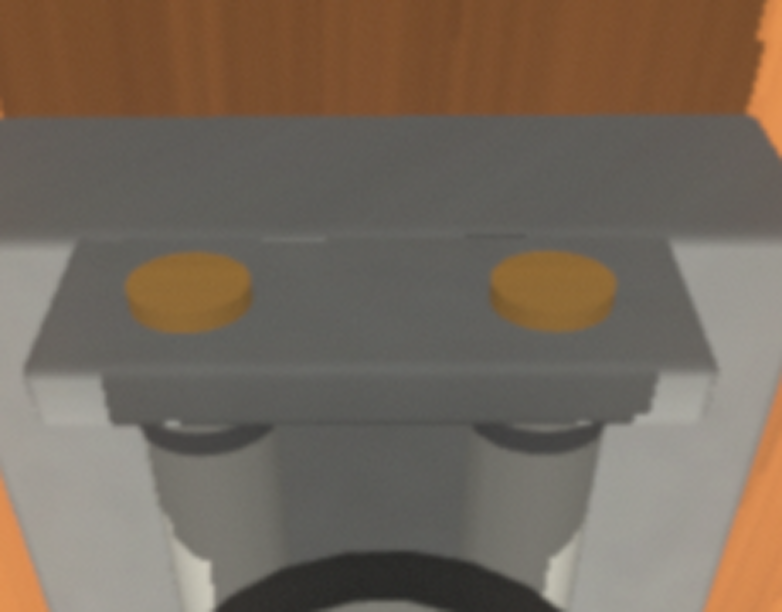

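Request:
send_rows([
  [-0.07,-0.63,1.05,0,0,0],
  [-0.07,-0.63,1.05,0,0,0],
  [0,0,0,0,0,0],
  [0,0,0,0,0,0],
  [0,0,0,0,0,0],
  [0,0,0,0,0,0],
])

```text
time: 59.55
tool_pos: [0.6517, 0.1242, 0.1716]
ee_rot: [2.533, -0.0, 0.053]
force: [0.3, -0.8, -1.9]
grip_width: 0.633
```

Request:
send_rows([
  [0,-0.22,0.32,0,0,0],
  [0,0,0,0,0,0],
  [0,0,0,0,0,0],
])

```text
time: 59.85
tool_pos: [0.6516, 0.1241, 0.1675]
ee_rot: [2.533, 0.0, 0.053]
force: [0.9, -0.4, -3.3]
grip_width: 0.632
```

Request:
send_rows([
  [0,-0.06,0.08,0,0,0],
  [0,0,0,0,0,0],
  [0,0,0,0,0,0],
])

```text
time: 60.15
tool_pos: [0.6518, 0.1241, 0.1669]
ee_rot: [2.533, -0.001, 0.053]
force: [1.5, -0.4, -0.1]
grip_width: 0.633
```

Request:
send_rows([
  [0,-0.03,0.04,0,0,0],
  [0,0,0,0,0,0],
  [0,0,0,0,0,0],
])

```text
time: 60.45
tool_pos: [0.652, 0.1242, 0.1666]
ee_rot: [2.533, -0.001, 0.054]
force: [1.1, 1.0, 4.6]
grip_width: 0.633
```

Request:
send_rows([
  [0,0,0,0,0,0],
  [0,0,0,0,0,0],
  [0,0,0,0,0,0],
  [0,0,0,0,0,0],
], grip=-1)

```text
time: 60.85
tool_pos: [0.6513, 0.1241, 0.1656]
ee_rot: [2.533, 0.001, 0.053]
force: [0.1, -0.6, 0.8]
grip_width: 0.958
```

Request:
send_rows([
  [0,1.1,-1.6,0,0,0],
  [0,1.7,-2.5,0,0,0],
  [0,1.7,-2.5,0,0,0],
  [0,1.7,-2.5,0,0,0],
  [0,0,0,0.1,0,0],
  [0,0,0,0.13,0,0],
  [0,0,0,0.13,0,0],
  [0,0,0,0.13,0,0],
])

```text
time: 61.65
tool_pos: [0.6519, 0.1257, 0.2785]
ee_rot: [3.029, -0.003, 0.054]
force: [0.6, 0.4, -0.2]
grip_width: 1.002
```

```bash
python3 - <<'E'
from h import *
log()
rows([.63,-.06,.36],DN,mx=4)
E
```

```text
t 61.65 pos [0.6519 0.1257 0.2785] rpy [ 3.029e+00 -3.000e-03  5.400e-02] q [ 0.211  0.512  1.549 -0.126  1.099  0.216] F [ 0.6  0.4 -0.2] g 1.002
[-0.53, 3.21, -1.0, 0.019, -0.001, 0.0]
[-0.53, 3.19, -1.06, 0.019, -0.001, 0.0]
[-0.53, 3.17, -1.12, 0.019, -0.001, 0.0]
[-0.53, 3.14, -1.18, 0.019, -0.001, 0.0]
[-0.53, 3.12, -1.24, 0.019, -0.001, 0.0]
[-0.53, 3.1, -1.3, 0.019, -0.001, 0.0]
n 6 target [ 0.63 -0.06  0.36]
```

Request:
send_rows([
  [0,3.5,-1,0.019,0,0],
  [0,3.5,-1.1,0.019,0,0],
  [0,3.5,-1.2,0.019,0,0],
  [0,3.5,-1.2,0.019,0,0],
  [0,3.5,-1.2,0.019,0,0],
  [0,3.5,-1.3,0.019,0,0],
  [0,0,0,0,0,0],
  [0,0,0,0,0,0],
])

```text
time: 62.45
tool_pos: [0.6623, -0.0797, 0.3623]
ee_rot: [3.137, -0.002, 0.052]
force: [-0.3, 1.5, 0.5]
grip_width: 1.001
```

```bash
python3 - <<'E'
from h import *
im,p=settle_snap('wrist','w48')
snap('scene','s48'); snap('top','t48')
E
```

```text
t 62.55 pos [ 0.662  -0.0781  0.3609] rpy [3.137e+00 1.000e-03 5.400e-02] q [-0.134  0.43   1.479 -0.005  1.233 -0.186] F [ 1.1  0.1 -0.5] g 1.002
```

View pics/w48.png

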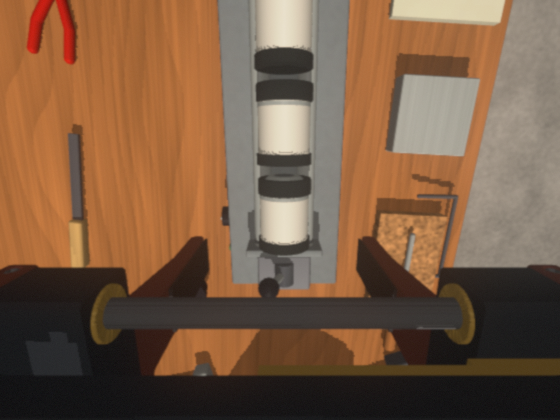

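View pics/s48.png

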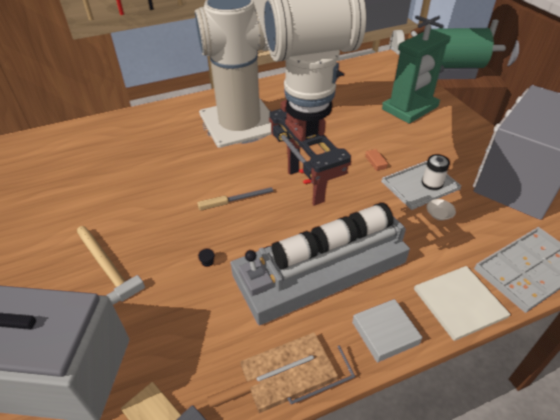

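```bash
python3 - <<'E'
from h import *
p=env.camera_params('wrist');c,s=np.cos(mth),np.sin(mth)
im=cv2.imread('pics/w48.png')[:,:,::-1];crop(im,'w48c',200,0,370,300,2)
for z in (.115,.122): 
    d=onz(p,269.5,289,z)[:2]-mo; print((c*d[0]+s*d[1]).round(4),(-s*d[0]+c*d[1]).round(4))
def R_(a): return a
t=M(-.062,-.155,.125+.08);print(t)
rows(t,DN,mx=4)
crop(cv2.imread('pics/s48.png')[:,:,::-1],'s48c',220,190,420,320,3.8)
E
```

```text
-0.0174 -0.1589
-0.017 -0.1548
[ 0.60754017 -0.19651303  0.205     ]
[-1.02, 1.92, 2.6, 0.001, 0.0, 0.0]
[-1.02, 1.92, 2.6, 0.001, 0.0, 0.0]
[-1.01, 1.92, 2.6, 0.001, 0.0, 0.0]
[-1.01, 1.92, 2.6, 0.001, 0.0, 0.0]
[-1.01, 1.93, 2.59, 0.001, 0.0, 0.0]
[-1.01, 1.93, 2.59, 0.001, 0.0, 0.0]
n 6 target [ 0.6075 -0.1965  0.205 ]
```

View pics/s48c.png

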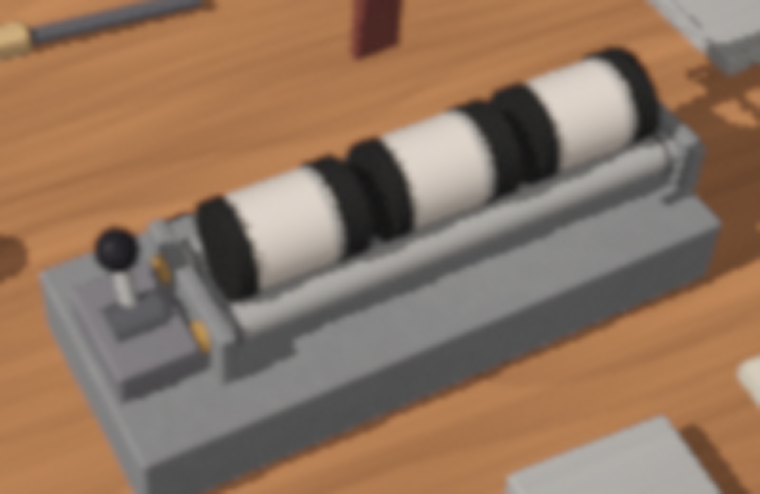

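View pics/w48c.png

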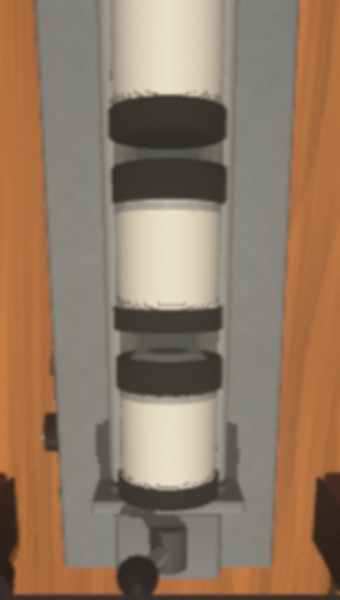

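Request:
send_rows([
  [-1.02,1.92,2.6,0,0,0],
  [-1.02,1.92,2.6,0,0,0],
  [-1.02,1.92,2.6,0,0,0],
  [-1.02,1.92,2.6,0,0,0],
  [-1.02,1.92,2.6,0,0,0],
  [-1.02,1.92,2.6,0,0,0],
  [0,0,0,0,0,0],
  [0,0,0,0,0,0],
], grip=1)

```text
time: 63.5
tool_pos: [0.6076, -0.1974, 0.2051]
ee_rot: [3.138, 0.001, 0.053]
force: [0.0, 0.7, -0.4]
grip_width: 0.314
```

```bash
python3 - <<'E'
from h import *
im,p=settle_snap('wrist','w49')
t=M(-.055,-.155,.113+.08)
rows(t,DN,mx=2)
t2=M(-.0185,-.155,.113+.08); print(t2)
E
```

```text
t 63.6 pos [ 0.6087 -0.1971  0.2066] rpy [ 3.136e+00 -2.000e-03  5.400e-02] q [-0.33   0.558  1.658 -0.005  0.921 -0.381] F [0.  0.2 0.1] g 0.221
[0.58, -0.07, 1.38, 0.005, -0.002, 0.002]
n 1 target [ 0.6145 -0.1961  0.193 ]
[ 0.65098137 -0.19425205  0.193     ]
```

View pics/w49.png

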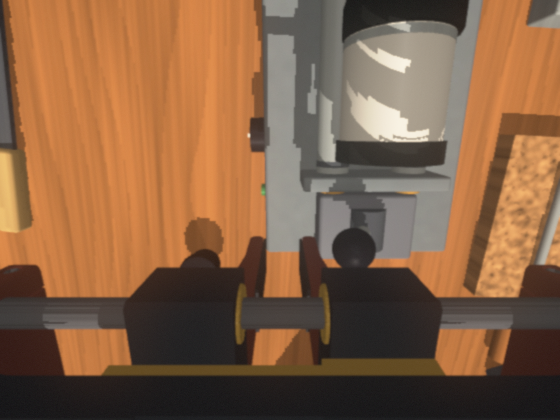

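Request:
send_rows([
  [0,0,0,0,0,0],
  [0,0,0,0,0,0],
  [0,0,0,0,0,0],
  [0,0,0,0,0,0],
  [0.1,0,0.7,0,0,0],
  [0.2,0,0.65,0,0,0],
  [0,0,0,0,0,0],
  [0,0,0,0,0,0],
])

```text
time: 64.45
tool_pos: [0.6103, -0.1978, 0.1912]
ee_rot: [3.137, 0.001, 0.053]
force: [0.4, 1.0, -0.3]
grip_width: 0.003
```

Request:
send_rows([
  [0.5,0,0,0,0,0],
  [0.5,0,0,0,0,0],
  [0.5,0,0,0,0,0],
  [0.5,0,0,0,0,0],
  [0,0,0,0,0,0],
  [0,0,0,0,0,0],
])

```text
time: 65.05
tool_pos: [0.6306, -0.1968, 0.1918]
ee_rot: [3.137, -0.0, 0.053]
force: [0.3, -0.5, -0.3]
grip_width: 0.007
```

```bash
python3 - <<'E'
from h import *
im,p=settle_snap('wrist','w50')
rows(M(-.009,-.155,.113+.08),DN,mx=2)
E
```

```text
t 65.15 pos [ 0.6304 -0.1968  0.1918] rpy [3.137 0.    0.053] q [-0.319  0.604  1.614 -0.005  0.922 -0.369] F [0.4 0.2 0.7] g 0.001
[1.51, -0.07, -0.06, 0.002, 0.0, 0.001]
[1.51, -0.07, -0.06, 0.002, 0.0, 0.001]
n 2 target [ 0.6605 -0.1938  0.193 ]
```

View pics/w50.png

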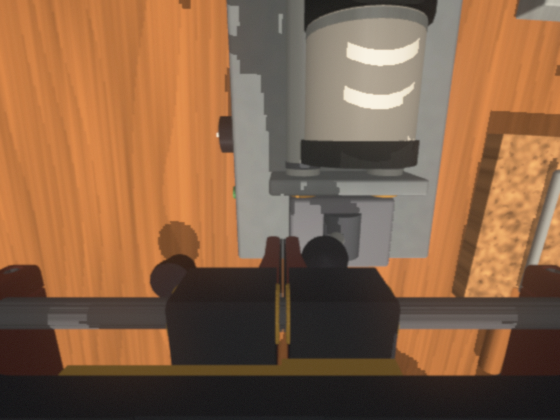

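Request:
send_rows([
  [0.5,0,0,0,0,0],
  [0.5,0,0,0,0,0],
  [0.5,0,0,0,0,0],
  [0.5,0,0,0,0,0],
  [0.5,0,0,0,0,0],
  [0,0,0,0,0,0],
])

```text
time: 65.8
tool_pos: [0.6564, -0.1954, 0.1918]
ee_rot: [3.137, -0.001, 0.053]
force: [0.2, -0.4, -0.1]
grip_width: 0.008
```

Request:
send_rows([
  [0.3,0,0,0,0,0],
  [0.3,0,0,0,0,0],
  [0.2,0,0,0,0,0],
  [0,0,0,0,0,0],
  [0,0,0,0,0,0],
])

```text
time: 66.3
tool_pos: [0.6636, -0.1951, 0.1918]
ee_rot: [3.137, -0.0, 0.053]
force: [0.9, 0.2, 0.1]
grip_width: 0.011
```

```bash
python3 - <<'E'
from h import *
im,p=settle_snap('wrist','w51');im,p=snap('scene','s51');crop(im,'s51c',220,190,420,320,3.8)
E
```

```text
t 66.4 pos [ 0.6635 -0.1951  0.1919] rpy [ 3.137 -0.     0.053] q [-0.302  0.644  1.537 -0.005  0.959 -0.352] F [ 0.4 -0.  -0.9] g 0.004
```

View pics/w51.png

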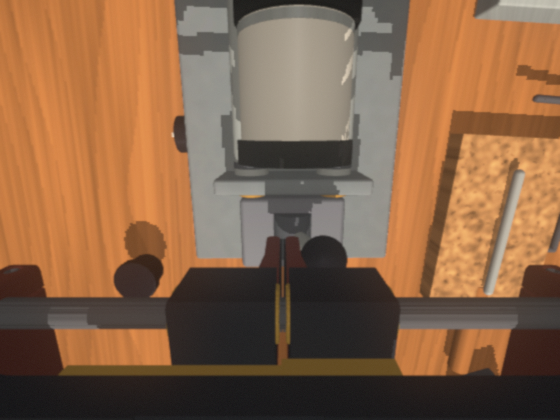

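View pics/s51c.png

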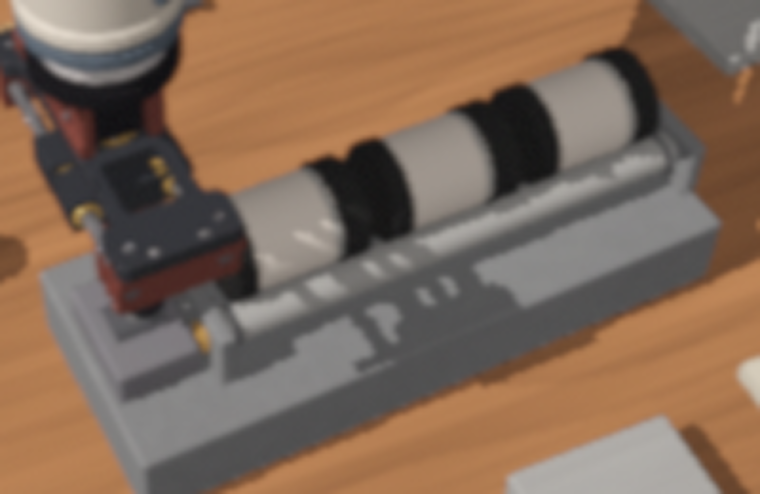

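Request:
send_rows([
  [0.2,0,0,0,0,0],
  [0,0,0,0,0,0],
  [0,0,0,0,0,0],
])

```text
time: 66.8
tool_pos: [0.6653, -0.195, 0.1918]
ee_rot: [3.137, 0.0, 0.053]
force: [-0.7, -0.6, -0.1]
grip_width: 0.005
```

Request:
send_rows([
  [0.15,0,0,0,0,0],
  [0,0,0,0,0,0],
  [0,0,0,0,0,0],
])

```text
time: 67.1
tool_pos: [0.6668, -0.1949, 0.1917]
ee_rot: [3.137, 0.0, 0.053]
force: [-1.1, -0.2, -0.8]
grip_width: 0.001
```

Request:
send_rows([
  [0.15,0,0,0,0,0],
  [0,0,0,0,0,0],
  [0,0,0,0,0,0],
])

```text
time: 67.4
tool_pos: [0.6684, -0.1947, 0.1917]
ee_rot: [3.137, 0.0, 0.053]
force: [-1.3, 0.1, -1.5]
grip_width: 0.003
```

Request:
send_rows([
  [0.15,0,0,0,0,0],
  [0,0,0,0,0,0],
  [0,0,0,0,0,0],
])

```text
time: 67.7
tool_pos: [0.6697, -0.1946, 0.1917]
ee_rot: [3.137, 0.001, 0.053]
force: [-1.7, 0.1, -1.0]
grip_width: 0.004
```

```bash
python3 - <<'E'
from h import *
im,p=settle_snap('wrist','w52');crop(im,'w52c',180,180,400,300,3.5)
E
```

```text
t 67.8 pos [ 0.6697 -0.1947  0.1917] rpy [3.137e+00 1.000e-03 5.300e-02] q [-0.299  0.652  1.522 -0.005  0.967 -0.349] F [-2.  -0.1 -1.3] g 0.006
```

View pics/w52c.png

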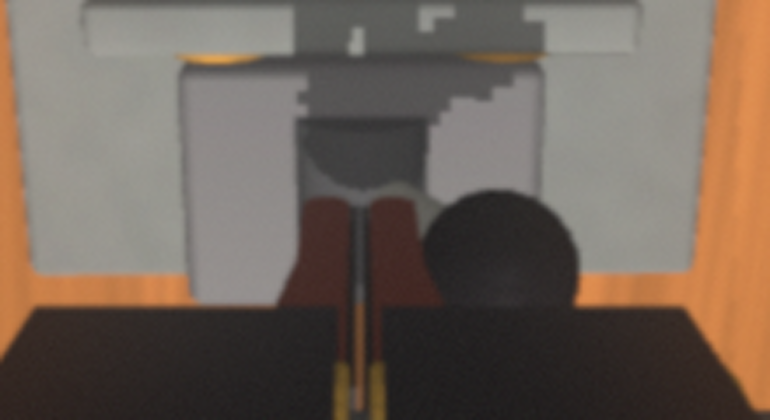

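```bash
python3 - <<'E'
from h import *
p=env.camera_params('wrist');c,s=np.cos(mth),np.sin(mth)
for z in (.117,.122): 
    d=onz(p,323.1,255.7,z)[:2]-mo; print((c*d[0]+s*d[1]).round(4),(-s*d[0]+c*d[1]).round(4))
E
```

```text
0.0232 -0.1549
0.0224 -0.1526
```

Request:
send_rows([
  [0.15,0,0,0,0,0],
  [0,0,0,0,0,0],
  [0,0,0,0,0,0],
])

```text
time: 68.15
tool_pos: [0.6701, -0.1947, 0.1916]
ee_rot: [3.138, 0.004, 0.053]
force: [-7.7, -1.2, 1.9]
grip_width: 0.003
```

Request:
send_rows([
  [0.15,0,0,0,0,0],
  [0,0,0,0,0,0],
  [0,0,0,0,0,0],
])

```text
time: 68.45
tool_pos: [0.6705, -0.1947, 0.1915]
ee_rot: [3.138, 0.006, 0.053]
force: [-11.8, -1.2, 4.8]
grip_width: 0.005
```

Hard stop reached: the switch is fully over. Back off and retreat.

Request:
send_rows([
  [-1,0,0,0,0,0],
  [-1.5,0,0,0,0,0],
  [-1,0,-2,0,0,0],
  [0,0,-4,0,0,0],
  [0,0,-4,0,0,0],
  [-3,0,-4,0,0,0],
  [-3,0,-1,0,0,0],
  [-3,0,0,0,0,0],
])

```text
time: 69.25
tool_pos: [0.5486, -0.2009, 0.3453]
ee_rot: [3.134, -0.007, 0.054]
force: [0.7, 0.3, 0.1]
grip_width: 0.004
```

Request:
send_rows([
  [-3,-1,0,0,0,0],
  [-3,-1,0,0,0,0],
  [-3,-1,0,0,0,0],
  [0,0,0,0,0,0],
  [0,0,0,0,0,0],
  [0,0,0,0,0,0],
], grip=-1)

```text
time: 69.85
tool_pos: [0.4579, -0.1758, 0.3424]
ee_rot: [3.136, -0.002, 0.053]
force: [-0.3, 0.1, 0.1]
grip_width: 0.509
```

```bash
python3 - <<'E'
from h import *
im,p=settle_snap('wrist','w53');im,p=snap('scene','s53');crop(im,'s53c',220,190,420,320,3.8); im,p=snap('top','t53');crop(im,'t53c',100,120,400,290,2.6)
E
```

```text
t 69.95 pos [ 0.4577 -0.1757  0.3419] rpy [ 3.137e+00 -1.000e-03  5.300e-02] q [-0.389  0.174  1.884 -0.005  1.081 -0.44 ] F [ 0.5  0.8 -0.3] g 0.601
```

View pics/s53.png

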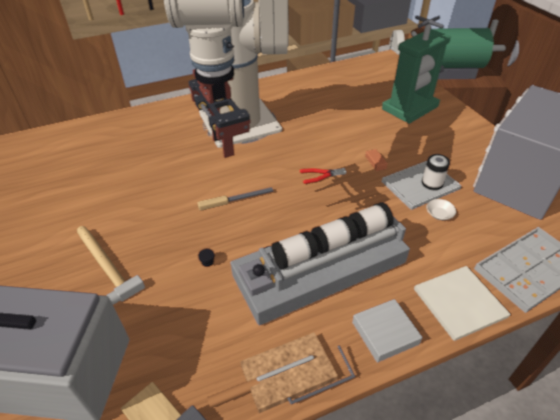

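View pics/s53c.png

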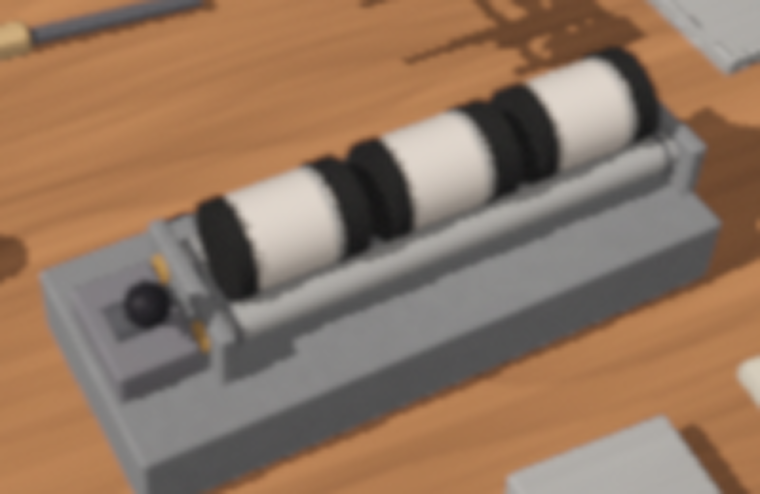

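View pics/t53c.png

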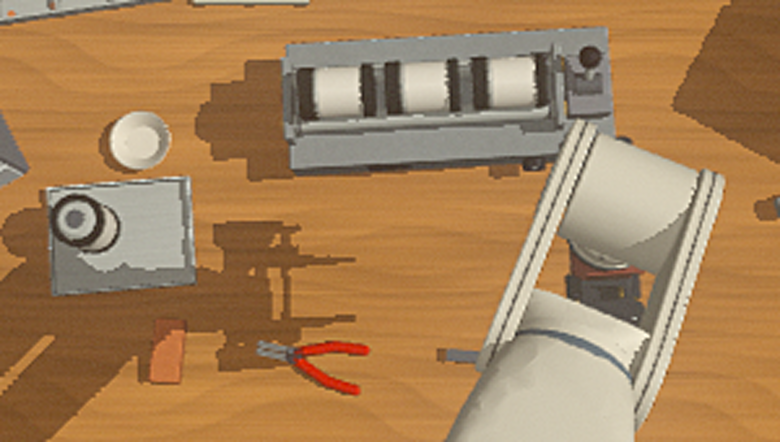

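View pics/w53.png

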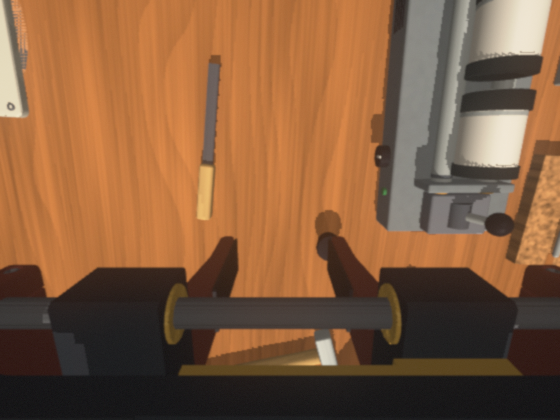

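```bash
python3 - <<'E'
from h import *
log();print(env.close_job())
E
```

```text
t 70.1 pos [ 0.4571 -0.1755  0.3415] rpy [3.137 0.    0.053] q [-0.389  0.174  1.885 -0.005  1.081 -0.44 ] F [ 0.2 -0.   0.1] g 0.74
the job is handed in; nothing more can be done
None
```

I finished the whole task and handed it in at 70 s of the 210 s limit.

- **Finished jar:** it came off the rollers and stands upright in the steel tray, inside the walls.
- **Fresh jars:** all three had a drive ring pushed down until it met the shoulder. Contact was 10–12 N within about 0.5 mm of the expected height. Each jar was then lowered onto the rollers in steps of a millimetre or less until they carried its weight. The three lie in a row, lid towards +y, with about 12 mm between them and about 10 mm left at the +y plate.
- **Switch:** I pushed it last, away from the robot, until it met its end stop at about 12 N, then backed off.

**Last checks:** the final scene, top and wrist pictures showed all of this as described. I saw no disturbance of the other things on the bench, the robot was clear of everything, and the force reading was about zero.

**Disagreements:** my first mill position was 2–3 mm off because I used pictures taken while the arm was still settling. I corrected it from settled views before placing any fresh jar. The switch ball ended about 23 mm past centre, against a measured start of about 17 mm before it. I put that down to measuring error, since the lever was against its stop. I saw no ring knocked aside and no grip slackening.

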